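# Clamp the tool pot down with the ratchet, then stand the long tools in it

## Robot

A 6-joint arm with a two-finger parallel gripper is mounted at the origin on a cart in front of the work surface, level with it; the furniture and walls round the work are solid. World frame = base frame: x ahead of the robot, y to its left, z up, the work surface at z = 0. Lengths are in mm, angles in rad, forces in N, time in s.
With the tool pointing down it reaches from about 350 to 975 mm from the base axis. Payload 7.1 kg.
Tool frame: the origin (TCP) lies midway between the tips of the shut fingers; the grasp point (between the pads) lies pinch_z behind it (pinch_z is the distance from the TCP to the grasp point, in mm); z points along the fingers, y is the line along which they close (so a half turn about z gives the same grasp; the last joint's range is limited). The gripper opens to 88 mm and grips with 3 to 60 N. Pads are 20 mm wide; open, the fingers measure 115 mm over their backs; the gripper's body (75 mm by 178 mm) begins 61 mm behind the grasp point.
Start: joints at [-1.157, 0.423, 1.63, -0, 1.089, -0.019], TCP at [262.149, -567.347, 193.275] pointing down, gripper open.
Joint ranges: [-3, 3], [-0.9, 2.11], [0.09, 2.58], [-1.31, 4.45], [0.11, 2.69], [-2.54, 2.54]. Speed limits (rad/s): [2.39, 2.39, 3.01, 3.14, 3.14, 3.14].

## Interface

Orientations are given as a rotation vector (axis times angle).
In Python, from workcell import get_obs, get_image, close_job, pinch_z gives the robot as it stands.
- The arm moves only by the tool jog_arm, never from a script. Its argument "commands" is a list of rows, each a list of 3 entries, a list of its own where there are three numbers: the gripper command: -1 is shut, 1 is fully open, values between are in proportion, then the shift along the tool's x, y, z as a fraction of full scale, then the turn, a rotation vector about the tool's x, y, z as a fraction of full scale. In form: [[gripper, [tx, ty, tz], [rx, ry, rz]], ...]. A call has 1 to 10 rows; each row shifts and turns the commanded pose from where the row before left it, along the tool's axes as they then stand; what a row does not reach is not made up. Full scale, the value 1, is 0.1 m for a shift and 45 degrees for a turn. A row lasts 1/10 s, in which the tool goes at most 50 mm and 8.59 degrees, less where a joint would pass 70% of its speed; a pose out of reach is approached as far as the arm can. A call with a number of a shift or a turn outside -1 to 1 is refused whole. A call with a gripper value outside its range is refused whole. The fingers move at their own pace and stop on an object; the grip force is fixed at half the most. Time passes only in rows, so rows that do not move let the fingers close. It gives the time, the measured TCP pose, the force, the opening and the grip force at its end, in the units of the state.
- get_obs(): the state, without advancing time (a new reading comes with each control period).
- get_image(name): name is "scene" or "top" or "wrist"; returns a dict with "image" (400x640x3 uint8, blue, green, red), "z_map" (400x640 float32, mm along the optical axis (not along the pixel's ray), 0 where there is no reading), "intrinsics" (3x3 intrinsics, pixels), "k1" (the pictures are not rectified: a ray, as slopes to the right and down, at radius r is drawn at 1 + k1 r^2 times it, then the intrinsics apply), "eye" and "orientation" of the camera in the world; the wrist camera has in their place "mount" (4x4, takes a point from camera to tool coordinates, whose origin is the TCP and whose axes are the flange's). Camera axes: x right, y down, z forward; pixel columns grow to the right and rows downward; lengths in mm; the calibration is good to about 2 mm. A picture is of the moment at which its call begins: read the wrist's pose just before it.
- close_job(): hands the job in; it is judged then, once.
The state is a dict: "t": time; "qpos": joint angles; "qvel": joint speeds; "joint_torque": joint torques, N m; "ee_pos": TCP position; "orientation": TCP orientation; "ft_force": force on the tool from outside, world axes, zero at the start; "moment": the same for the moment, N m; "width": finger opening in mm; "grasp_force": force on a finger pad.
Only numpy, scipy, OpenCV 4.12 (cv2) and the standard library are available. Lean on these libraries where they do the work, as an engineer would, in place of code of your own. Each camera call takes 0.05 s, during which the arm holds its last target. There are 200 camera calls.

## Task

Clamp the tool pot down: flip the ratchet's direction lever over to tighten, check it by swinging the handle counter-clockwise well past its middle position so that it free-wheels and the nut stays put, then work the handle to and fro until the nut is fully tight. Only after that stand every screwdriver and chisel that lies on the bench upright in the pot, blade down. Do not unscrew the nut, and leave the lever on tighten.

Things in the scene. Friction and masses are not known exactly. Their poses are not given: they have to be found in the camera images.
- dir_lever (a joint): direction lever of the ratchet (rad), a dark steel tab on top of the ratchet's round head: +0.40 at its stop = TIGHTEN (the handle drives the nut clockwise and free-wheels counter-clockwise), -0.40 at its other stop = LOOSEN (the reverse), about 0 drives neither way. Grows clockwise seen from above. It starts on the loosen side and stays where it is put (friction, about 1.5 N at its tip)
- lever_tip (a point): free end of the direction lever, half-way up its 18 mm high, 8 mm thick tab; it stands about over the nut's axis. The tab turns about a pivot 26 mm from this point in the direction of the ratchet's handle. This point's x axis runs along the tab from the pivot to the free end, z up; at +0.40 relative to the middle the end lies 10 mm to the -y side of the handle frame (see grip). The top of the head (58 mm across) is 10 mm below this point
- ratchet_handle (a joint): swing of the ratchet's handle about the upright stud (rad), stops at -0.75 and +0.75; grows clockwise seen from above (tightening direction); at 0 it points along -x of the station. It stays where it is left; needs about 1 to 2 N at the grip to swing free, 3 to 4 N when it drives the nut, and more only at a stop. The ratchet has 18 teeth, so up to 0.35 rad of a driving stroke may be lost before it catches
- grip (a point): middle of the black ribbed grip of the ratchet's handle, half-way up; 155 mm from the stud's axis. Grip 85 mm long, 24 mm wide, 22 mm high, its centre 66 mm over the bench. This point's x axis runs along the handle from the grip to the head, z up
- nut (a joint): angle of the clamp nut (rad), grows clockwise = tighter; starts loose at 0 to 0.4 and is fully tight against its stop at 2.60. It turns with the handle only in the direction that the lever selects, and stays where it is left
- nut_mark (a point): a point on the nut, 16 mm from its axis (moves only when the nut turns)
- station (a point): middle of the clamp station, on the bench top under the stud; the station is fixed to the bench: steel base plate 150 x 335 x 8 mm reaching from 80 mm on its -y side to 255 mm on its +y side, with stud, strap and ratchet at this point and the tool pot 162 mm to its +y. x axis: straight away from the handle's middle position; z up. Top of the direction lever 97 mm, head 77 mm over the bench
- pot_floor (a point): middle of the aluminium tool pot, at the height of its tubes' inner floor, 17 mm over the bench; axes as the station's. The pot is four upright square tubes (the cells) in two rows of two, 62 mm apart centre to centre along x and 86 mm along y, 110 x 134 mm outside, walls 3 mm, with a dark web between the tubes; each is open at the top, 42 x 42 mm and 109 mm deep inside; rim 126 mm over the bench
- cell0 (a point): centre of the mouth (at rim height) of cell 0 of the tool pot, 42 x 42 mm and 109 mm deep; z up
- cell1 (a point): centre of the mouth (at rim height) of cell 1 of the tool pot, 42 x 42 mm and 109 mm deep; z up
- cell2 (a point): centre of the mouth (at rim height) of cell 2 of the tool pot, 42 x 42 mm and 109 mm deep; z up
- cell3 (a point): centre of the mouth (at rim height) of cell 3 of the tool pot, 42 x 42 mm and 109 mm deep; z up
- driver_long_grip (a point): screwdriver with a thick handle, 226 mm long; handle 100 mm long, 30 mm across; lies on the bench at the start. This point: on its middle line, in the handle near its centre of mass, 155 mm from the tip; its +y axis points from the blade towards the handle's end. May be absent (None)
- driver_long_tip (a point): blade tip of driver_long, on its middle line, same axes. May be absent
- driver_mid_grip (a point): screwdriver, 200 mm long; handle 95 mm long, 27 mm across; lies on the bench at the start. This point: on its middle line, in the handle near its centre of mass, 138 mm from the tip; its +y axis points from the blade towards the handle's end. May be absent (None)
- driver_mid_tip (a point): blade tip of driver_mid, on its middle line, same axes. May be absent
- driver_short_grip (a point): short screwdriver, 160 mm long; handle 80 mm long, 25 mm across; lies on the bench at the start. This point: on its middle line, in the handle near its centre of mass, 114 mm from the tip; its +y axis points from the blade towards the handle's end. May be absent (None)
- driver_short_tip (a point): blade tip of driver_short, on its middle line, same axes. May be absent
- chisel_grip (a point): wood chisel, 248 mm long; wooden handle 120 mm long, 31 mm across, flat blade 20 mm wide; lies on the bench at the start. This point: on its middle line, in the handle near its centre of mass, 179 mm from the tip; its +y axis points from the blade towards the handle's end. May be absent (None)
- chisel_tip (a point): blade tip of chisel, on its middle line, same axes. May be absent
Mind the look-alikes: they are no part of the job. There is more than one size of the part that bears driver_mid_grip; the job needs the larger.

How it is judged:
By the outcome, as a careful person would: the job done as asked, in the order asked, and still so for the second after the job is handed in, with the robot touching nothing.
Of driver_long, driver_mid, driver_short, chisel only 2 to 3 are there at a start; the rules pass over those that are not, and their reading is None.
At some moment in a run one of driver_long, driver_mid, driver_short, chisel may be knocked a few centimetres aside while the robot is not near it.
Once in a run the grip may slacken for a moment while it holds something.
It also fails if it takes over 210 s, if anything falls off the work surface, if the arm or the gripper's body presses on something with over 40 N, if the wrist force passes 120 N, or if a joint passes its speed limit or range.

## Working session

There is one attempt and no reset: what is moved stays moved. The work goes in short steps, Python scripts to look and compute and a tool call to move; the robot and the scene stay as the last step left them, time stands still between calls to the robot, and variables do not carry over. Pictures are saved under pics/ and viewed, at most 14 in all, crops included, and the job is handed in when it is done.

Besides the shell and the picture viewer there is one more tool, called after "Call:" in YAML: its name, and indented under it one key for each argument. jog_arm: Moves the arm, as the interface text tells. Its arguments: {"type":"object","properties":{"commands":{"type":"array","items":{"type":"array"}}},"required":["commands"]}

```bash
mkdir -p pics; ls; cat > h.py <<'E'
import numpy as np,cv2
from scipy.spatial.transform import Rotation as R
from workcell import get_obs,get_image,close_job,pinch_z
def shot(n,save=None):
    o=get_obs(); d=get_image(n)
    if n=="wrist":
        T=np.eye(4);T[:3,:3]=R.from_rotvec(o["orientation"]).as_matrix();T[:3,3]=o["ee_pos"]
        M=T@np.array(d["mount"]);d["C"]=M[:3,3];d["Rm"]=M[:3,:3]
    else:
        q=np.array(d["orientation"],float);d["C"]=np.array(d["eye"],float)
        d["Rm"]=q if q.shape==(3,3) else R.from_rotvec(q).as_matrix()
    if save: cv2.imwrite("pics/"+save,d["image"])
    return d
def ray(d,u,v):
    K=np.array(d["intrinsics"]);p=np.array([(u-K[0,2])/K[0,0],(v-K[1,2])/K[1,1]],float);s=p.copy()
    for _ in range(20): s=p/(1+d["k1"]*(s@s))
    return s
def onz(d,u,v,z):
    s=ray(d,u,v);w=d["Rm"]@np.array([s[0],s[1],1]);return d["C"]+w*(z-d["C"][2])/w[2]
def depth(d,u,v):
    s=ray(d,u,v);z=d["z_map"][int(round(v)),int(round(u))];return d["C"]+d["Rm"]@np.array([s[0],s[1],1])*z
def cloud(d):
    K=np.array(d["intrinsics"]);h,w=d["z_map"].shape;u,v=np.meshgrid(np.arange(w),np.arange(h))
    p=np.stack([(u-K[0,2])/K[0,0],(v-K[1,2])/K[1,1]],-1);s=p.copy()
    for _ in range(20): s=p/(1+d["k1"]*(s**2).sum(-1,keepdims=True))
    c=np.concatenate([s,np.ones((h,w,1))],-1)*d["z_map"][...,None]
    return c@d["Rm"].T+d["C"]
E
python3 - <<'E'
from h import *
print(get_obs(), pinch_z if not callable(pinch_z) else pinch_z())
for n in("top","scene"):
    d=shot(n,n+"0.png");print(n,d["C"],d["Rm"],d["intrinsics"],d["k1"])
    import pickle;pickle.dump(d,open(n+"0.pkl","wb"))
E
```

```text
pics
{'t': 0.0, 'qpos': array([-1.15695358e+00,  4.23827840e-01,  1.63068511e+00,  1.54818850e-05,
        1.08861134e+00, -1.90211245e-02]), 'qvel': array([ 6.23249324e-05, -4.10279944e-04, -8.80785239e-04, -2.35700056e-03,
        2.74257819e-04, -5.44460723e-04]), 'joint_torque': array([ 5.31624173e-04, -5.44612062e+01, -2.73669845e+01,  6.42800331e-02,
        2.27192586e-02, -1.20452492e-04]), 'ee_pos': array([ 261.94283968, -566.79485631,  192.51177565]), 'orientation': array([-3.06683187e+00, -6.74310872e-01,  4.50537398e-04]), 'ft_force': array([-0.00474344, -0.49332583,  0.54807753]), 'moment': array([-0.01613447,  0.01151039,  0.00966067]), 'grasp_force': 0.0, 'width': 87.91062212290154} 18.700000000000003
top [ 3.23954238e+02 -1.48272622e-01  1.02222572e+03] [[-0.00157274 -0.98280046  0.18466398]
 [-0.99997862  0.00271788  0.00594822]
 [-0.00634781 -0.18465068 -0.98278372]] [[369.68175177   0.         317.69764083]
 [  0.         369.68175177 199.75501257]
 [  0.           0.           1.        ]] -0.019896076738903985
scene [-223.62901317  481.79152251  703.72488296] [[-0.57888294 -0.47409973  0.66341842]
 [-0.81540453  0.33341934 -0.47323038]
 [ 0.00316186 -0.81489938 -0.57959383]] [[374.72287049   0.         315.37186851]
 [  0.         374.72287049 202.26160291]
 [  0.           0.           1.        ]] -0.0271378700614997
```

View pics/top0.png

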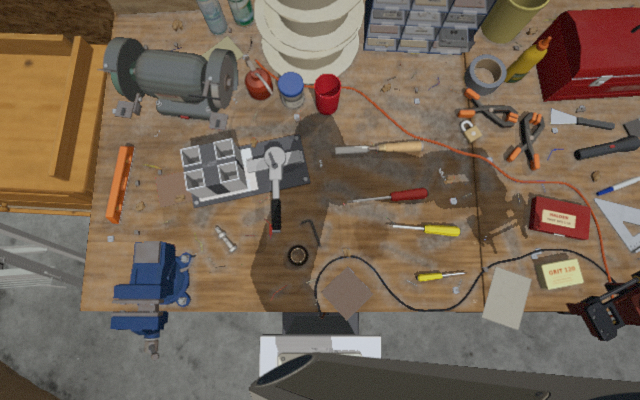

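View pics/scene0.png

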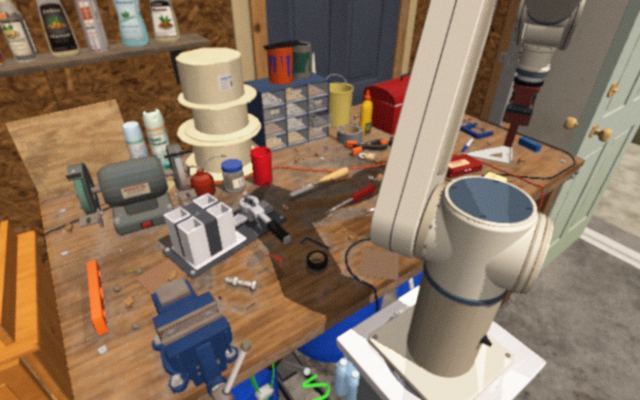

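The top view shows the ratchet head at (275,157) with its grip at (276,215), and the pot at (212,165). The tool candidates are:
- chisel (380,147)
- red driver (390,196)
- yellow driver (425,229)
- small yellow driver (440,276), a look-alike
- scraper (580,120), not a chisel

I'll measure lengths next and check a close crop.

```bash
cat > m.py <<'E'
from h import *
import pickle
d=pickle.load(open("top0.pkl","rb"));P=cloud(d)
def ends(n,a,b,z):
    A=onz(d,*a,z);B=onz(d,*b,z);print(n,A.round(),B.round(),np.linalg.norm(A-B).round())
ends("chisel",(334,150),(424,147),12)
ends("red",(340,203),(428,194),12)
ends("yel",(388,227),(460,231),12)
ends("small",(417,279),(465,272),8)
for n,p in dict(head=(275,157),grip=(276,212)).items(): print(n,depth(d,*p).round())
# station: head points, grip points
Z=P[...,2]
reg=np.zeros(Z.shape,bool);reg[130:240,170:320]=1
for n,lo,hi in(("rim",115,135),("head",70,84),("lev",88,105),("z50-70",40,68)):
    m=reg&(Z>lo)&(Z<hi);q=P[m];v,u=np.nonzero(m)
    print(n,m.sum(),q.mean(0).round(1),q.min(0).round(),q.max(0).round(),u.mean(),v.mean())
m=reg&(Z>115)&(Z<135);r=cv2.minAreaRect(P[m][:,:2].astype(np.float32));print(r)
im=d["image"]
a=cv2.resize(im[125:290,165:475],None,fx=2.55,fy=2.55,interpolation=cv2.INTER_CUBIC);cv2.imwrite("pics/c1.png",a)
E
python3 m.py
```

```text
chisel [658. -41.  12.] [ 666. -298.   12.] 257.0
red [504. -56.  12.] [ 529. -302.   12.] 247.0
yel [ 437. -187.   12.] [ 426. -384.   12.] 197.0
small [ 297. -260.    8.] [ 315. -391.    8.] 132.0
head [617. 119.  79.]
grip [469. 113.  79.]
rim 1422 [585.1 279.1 125.1] [519. 204. 115.] [653. 353. 132.] 209.17440225035162 164.1012658227848
head 1135 [552.9 148.8  76.7] [420.  93.  70.] [653. 351.  84.] 263.336563876652 181.04229074889867
lev 367 [583.8 260.6  96.6] [519. 119.  88.] [651. 351. 105.] 219.45776566757493 167.6675749318801
z50-70 694 [590.7 213.2  49.8] [419.  57.  40.] [652. 353.  68.] 241.3314121037464 169.8299711815562
((586.0384521484375, 278.8098449707031), (111.88409423828125, 132.6027069091797), 12.386594772338867)
```

View pics/c1.png

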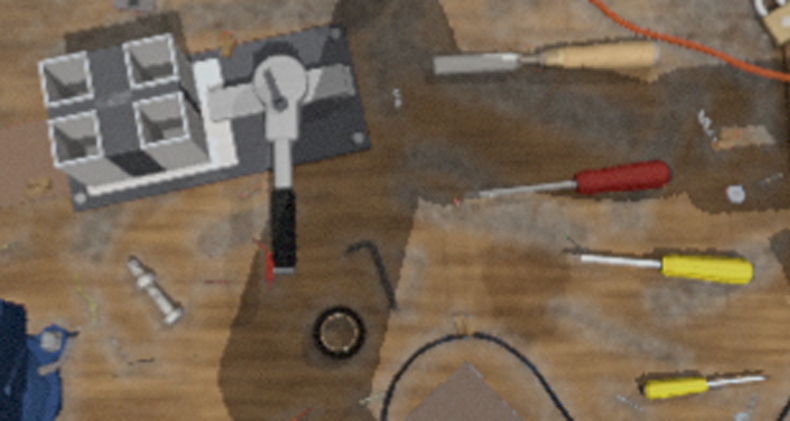

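The close crop confirms the choice. The red driver is about 240 mm (driver_long), the yellow one about 197 mm (driver_mid), and the chisel about 250 mm. The small yellow driver at crop (700,385) is about 132 mm, so it's the decoy. The lever at crop (275,90) leans left, which is loosen. I'm heading for the ratchet now.

Call:
jog_arm:
  commands:
    - [-1,[0,0,0],[0,0,0.16]]
    - [-1,[0,0,0],[0,0,0.16]]
    - [-1,[0,0,0],[0,0,0.17]]
    - [-1,[0.2,-0.4,0],[0,0,0]]
    - [-1,[0.2,-0.4,0],[0,0,0]]
    - [-1,[0.2,-0.4,0],[0,0,0]]
    - [-1,[0.2,-0.4,0],[0,0,0]]
    - [-1,[0.2,-0.4,0],[0,0,0]]
    - [-1,[0.2,-0.4,0],[0,0,0]]
    - [-1,[0.2,-0.4,0],[0,0,0]]

```text
t: 1.1
ee_pos: [388.8, -279.2, 193.2]
orientation: [-3.14, -0.075, 0.0]
ft_force: [-0.3, -0.1, 0.5]
width: 11.0
grasp_force: 0.0
```

Call:
jog_arm:
  commands:
    - [-1,[0.2,-0.4,0],[0,0,0]]
    - [-1,[0.2,-0.4,0],[0,0,0]]
    - [-1,[0.2,-0.4,0],[0,0,0]]
    - [-1,[0.2,-0.4,0],[0,0,0]]
    - [-1,[0.2,-0.4,0],[0,0,0]]
    - [-1,[0.2,-0.4,0],[0,0,0]]
    - [-1,[0.2,-0.4,0],[0,0,0]]
    - [-1,[0.2,-0.4,0],[0,0,0]]
    - [-1,[0.2,-0.4,0],[0,0,0]]
    - [-1,[0,0,0],[0,0,0]]

```text
t: 2.1
ee_pos: [552.8, 91.5, 193.1]
orientation: [-3.139, -0.082, -0.002]
ft_force: [0.2, -0.6, -0.0]
width: 0.8
grasp_force: 0.0
```

```bash
python3 - <<'E'
from h import *
import pickle
print(get_obs()["ee_pos"],get_obs()["qpos"])
d=shot("wrist","w1.png");pickle.dump(d,open("w1.pkl","wb"));print(d["C"],d["Rm"],d["mount"])
P=cloud(d);Z=P[...,2]
m=(Z>90)&(Z<103)&(np.hypot(P[...,0]-620,P[...,1]-120)<40);print(m.sum(),P[m].mean(0),cv2.minAreaRect(P[m][:,:2].astype(np.float32)))
m=(Z>73)&(Z<81)&(np.hypot(P[...,0]-620,P[...,1]-120)<33);print(m.sum(),P[m].mean(0),cv2.minEnclosingCircle(P[m][:,:2].astype(np.float32)))
E
```

```text
[552.84839898  91.50451203 193.11284412] [1.42238295e-01 3.28357677e-01 1.77576174e+00 1.05961086e-03
 1.03604012e+00 1.66033148e+00]
[618.40358508  94.01646819 385.50777487] [[ 5.16970987e-02 -9.68231670e-01 -2.44652495e-01]
 [-9.98662539e-01 -5.03026057e-02 -1.19491112e-02]
 [-7.37150089e-04  2.44943016e-01 -9.69537197e-01]] [[-4.43906084e-04 -9.69206984e-01 -2.46247080e-01  6.58558084e+01]
 [ 9.99999856e-01 -5.04201780e-04  1.81808721e-04  7.10063289e-01]
 [-3.00368499e-04 -2.46246964e-01  9.69207069e-01 -1.92307332e+02]
 [ 0.00000000e+00  0.00000000e+00  0.00000000e+00  1.00000000e+00]]
312 [605.53794791 124.76949501  96.29078408] ((605.3634033203125, 124.95175170898438), (29.23180389404297, 8.51956558227539), 24.691410064697266)
2564 [619.94649821 119.18670218  77.52452188] ((616.693115234375, 119.760009765625), 29.891212463378906)
```

View pics/w1.png

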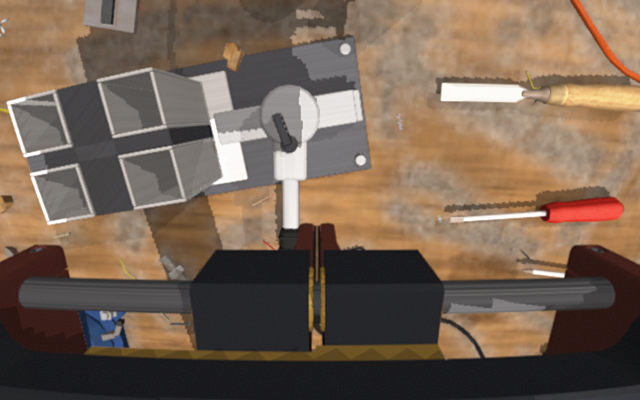

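The wrist view shows the lever on the head at (285,130) leaning left, so it is on loosen. Its tip is near world (618,131). The fingers go down on its +y side and push it to -y.

Call:
jog_arm:
  commands:
    - [-1,[0.32,-0.35,0],[0,0,0]]
    - [-1,[0.32,-0.35,0],[0,0,0]]
    - [-1,[0,0,0],[0,0,0]]
    - [-1,[0,0,0.4],[0,0,0]]
    - [-1,[0,0,0.4],[0,0,0]]
    - [-1,[0,0,0.3],[0,0,0]]
    - [-1,[0,0,0],[0,0,0]]
    - [-1,[0,0.08,0],[0,0,0]]
    - [-1,[0,0.04,0],[0,0,0]]
    - [-1,[0,0,0],[0,0,0]]

```text
t: 3.15
ee_pos: [613.5, 147.3, 85.4]
orientation: [-3.14, -0.073, -0.005]
ft_force: [0.2, 0.6, -0.6]
width: -0.1
grasp_force: 0.0
```

Call:
jog_arm:
  commands:
    - [-1,[0,0.05,0],[0,0,0]]
    - [-1,[0,0.05,0],[0,0,0]]
    - [-1,[0,0.05,0],[0,0,0]]
    - [-1,[0,0.04,0],[0,0,0]]
    - [-1,[0,0,0],[0,0,0]]

```text
t: 3.65
ee_pos: [613.1, 128.7, 83.3]
orientation: [3.141, 0.074, -0.0]
ft_force: [-0.3, -0.3, 0.1]
width: 0.2
grasp_force: 0.0
```

Call:
jog_arm:
  commands:
    - [-1,[0,0.03,0],[0,0,0]]
    - [-1,[0,0,0],[0,0,0]]

```text
t: 3.85
ee_pos: [613.3, 126.1, 83.2]
orientation: [3.141, 0.075, -0.0]
ft_force: [0.5, 0.6, -0.0]
width: 0.4
grasp_force: 0.0
```

```bash
cat > lev.py <<'E'
from h import *
import sys
o=get_obs();print(o["ee_pos"],o["ft_force"])
for n in ("top","wrist"):
    d=shot(n,f"{n}_{sys.argv[1]}.png");P=cloud(d);Z=P[...,2]
    m=(Z>90)&(Z<101)&(np.hypot(P[...,0]-612,P[...,1]-120)<38)
    print(n,m.sum());
    if m.sum()>20: print(P[m].mean(0),cv2.minAreaRect(P[m][:,:2].astype(np.float32)))
E
python3 lev.py a
```

```text
[613.26336247 126.09152152  83.19287855] [ 0.45923657  0.60112921 -0.0057336 ]
top 0
wrist 90
[618.57333609 129.13005423  94.69283255] ((618.3814697265625, 129.10931396484375), (8.813692092895508, 3.8791232109069824), 76.89012145996094)
```

Call:
jog_arm:
  commands:
    - [-1,[0,0.04,0],[0,0,0]]
    - [-1,[0,0,0],[0,0,0]]

```text
t: 4.15
ee_pos: [613.5, 122.0, 83.2]
orientation: [3.141, 0.075, -0.0]
ft_force: [0.1, -0.5, -1.4]
width: 0.5
grasp_force: 0.0
```

Call:
jog_arm:
  commands:
    - [-1,[0,0.03,0],[0,0,0]]
    - [-1,[0,0,0],[0,0,0]]

```text
t: 4.35
ee_pos: [613.7, 119.0, 83.3]
orientation: [3.141, 0.075, -0.0]
ft_force: [-0.1, -0.3, -0.0]
width: 0.3
grasp_force: 0.0
```

```bash
python3 lev.py b; python3 -c "
import cv2
a=cv2.imread('pics/wrist_b.png');cv2.imwrite('pics/wb.png',cv2.resize(a[60:300,150:470],None,fx=2.4,fy=2.4))"
```

```text
[613.68183258 118.9846422   83.27662927] [-0.10878716 -0.3037688  -0.03276915]
top 0
wrist 164
[616.33755626 130.2928208   95.68028334] ((614.463623046875, 128.96237182617188), (10.972872734069824, 8.330219268798828), 19.60991096496582)
```

View pics/wb.png

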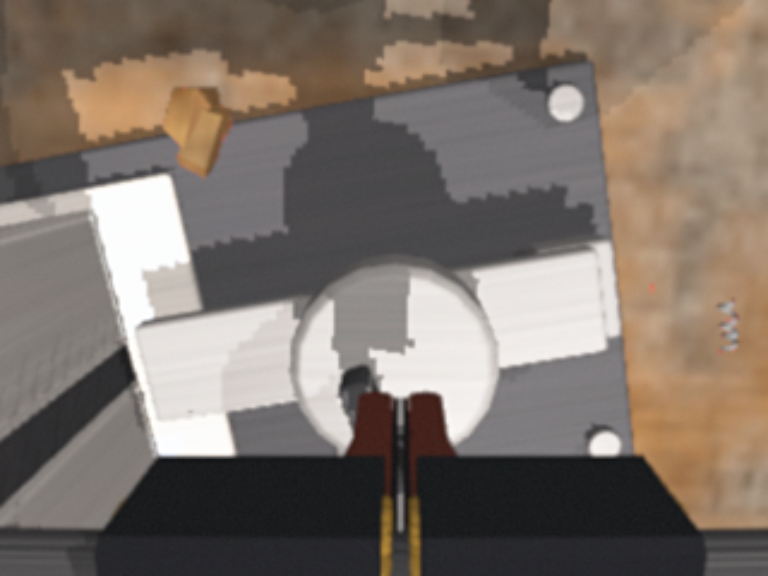

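```bash
python3 - <<'E'
from h import *
d=shot("wrist");P=cloud(d)
def proj(p):
    c=d["Rm"].T@(np.array(p)-d["C"]);s=c[:2]/c[2];s=s*(1+d["k1"]*s@s);K=np.array(d["intrinsics"]);return K[:2,:2]@s+K[:2,2]
for p in ([613.7,119,83.3],[613.7,119,97],[618,130,97],[618,108,97],[593,119,97]):
    q=proj(p);print(p,q.round(), ((q-[150,60])*2.4).round())
for c in ((375,400),(425,400),(355,380),(375,440),(345,420),(460,420),(370,375)):
    u,v=int(150+c[0]/2.4),int(60+c[1]/2.4);print(c,P[v,u].round(1),d["image"][v,u])
E
```

```text
[613.7, 119, 83.3] [316. 223.] [397. 390.]
[613.7, 119, 97] [316. 230.] [397. 408.]
[618, 130, 97] [297. 222.] [353. 390.]
[618, 108, 97] [334. 224.] [443. 394.]
[593, 119, 97] [314. 262.] [393. 485.]
(375, 400) [623.9 124.3 119.4] [25 32 66]
(425, 400) [624.4 113.5 119.4] [28 33 67]
(355, 380) [619.3 130.4  92.8] [45 42 42]
(375, 440) [623.6 123.6 141.2] [29 35 69]
(345, 420) [602.6 133.4  78.1] [223 226 230]
(460, 420) [603.7 101.7  77. ] [241 243 246]
(370, 375) [618.7 126.4  86.3] [82 83 86]
```

```bash
python3 - <<'E'
from h import *
d=shot("wrist");P=cloud(d);im=d["image"]
for u in (304,308,313,317,321,326):
    print(u,[(v,P[v,u,0].round().item(),P[v,u,2].round().item(),im[v,u].tolist()) for v in range(204,252,5)])
E
```

```text
304 [(204, 624.0, 78.0, [155, 157, 163]), (209, 620.0, 77.0, [167, 170, 175]), (214, 619.0, 83.0, [82, 82, 85]), (219, 619.0, 92.0, [81, 81, 83]), (224, 624.0, 116.0, [32, 37, 69]), (229, 623.0, 123.0, [30, 36, 69]), (234, 624.0, 131.0, [31, 35, 69]), (239, 624.0, 137.0, [27, 34, 67]), (244, 624.0, 142.0, [27, 33, 67]), (249, 624.0, 148.0, [27, 32, 58])]
308 [(204, 624.0, 78.0, [136, 138, 144]), (209, 620.0, 76.0, [230, 232, 237]), (214, 618.0, 78.0, [234, 236, 240]), (219, 614.0, 78.0, [140, 142, 147]), (224, 624.0, 116.0, [30, 36, 65]), (229, 624.0, 124.0, [29, 34, 69]), (234, 624.0, 130.0, [27, 34, 68]), (239, 624.0, 138.0, [27, 33, 67]), (244, 624.0, 144.0, [26, 35, 67]), (249, 623.0, 147.0, [28, 32, 57])]
313 [(204, 624.0, 78.0, [140, 143, 147]), (209, 621.0, 79.0, [230, 232, 236]), (214, 617.0, 77.0, [229, 232, 235]), (219, 614.0, 78.0, [234, 236, 241]), (224, 624.0, 116.0, [184, 189, 200]), (229, 624.0, 124.0, [65, 71, 95]), (234, 623.0, 127.0, [23, 26, 51]), (239, 620.0, 127.0, [23, 26, 43]), (244, 622.0, 139.0, [22, 23, 39]), (249, 623.0, 145.0, [23, 25, 39])]
317 [(204, 625
[... 385 characters left out ...]
, 238, 242]), (209, 621.0, 77.0, [230, 233, 237]), (214, 618.0, 78.0, [229, 232, 237]), (219, 614.0, 77.0, [236, 238, 242]), (224, 624.0, 117.0, [104, 109, 125]), (229, 624.0, 124.0, [44, 49, 78]), (234, 679.0, 276.0, [28, 34, 67]), (239, 624.0, 137.0, [24, 30, 57]), (244, 624.0, 142.0, [28, 32, 67]), (249, 624.0, 149.0, [27, 34, 66])]
326 [(204, 625.0, 78.0, [233, 235, 239]), (209, 621.0, 77.0, [230, 233, 236]), (214, 618.0, 77.0, [231, 233, 237]), (219, 615.0, 79.0, [236, 238, 242]), (224, 625.0, 118.0, [41, 45, 71]), (229, 625.0, 125.0, [28, 34, 68]), (234, 624.0, 131.0, [26, 33, 67]), (239, 624.0, 137.0, [28, 32, 69]), (244, 624.0, 143.0, [28, 34, 68]), (249, 624.0, 149.0, [27, 31, 56])]
```

Call:
jog_arm:
  commands:
    - [-1,[0,0,0.04],[0,0,0]]
    - [-1,[0,0,0],[0,0,0]]
    - [-1,[0,0,0.03],[0,0,0]]
    - [-1,[0,0,0],[0,0,0]]

```text
t: 4.95
ee_pos: [613.3, 119.3, 75.8]
orientation: [3.141, 0.075, -0.001]
ft_force: [0.0, -0.3, -0.2]
width: 0.8
grasp_force: 0.0
```

Call:
jog_arm:
  commands:
    - [-1,[0,0,-0.3],[0,0,0]]
    - [-1,[0,-0.2,-0.3],[0,0,0]]
    - [-1,[0,-0.2,0],[0,0,-0.18]]
    - [-1,[0,0,0],[0,0,-0.18]]
    - [-1,[0,0,0],[0,0,-0.18]]
    - [-1,[0,0,0],[0,0,-0.18]]
    - [-1,[0,0,0],[0,0,-0.18]]
    - [-1,[0,0,0],[0,0,-0.18]]
    - [-1,[0,0,0],[0,0,-0.18]]
    - [-1,[0,0,0],[0,0,-0.18]]

```text
t: 5.95
ee_pos: [611.7, 159.3, 136.2]
orientation: [-2.606, -1.754, 0.0]
ft_force: [-0.7, -0.6, 0.3]
width: 0.3
grasp_force: 0.0
```

```bash
python3 - <<'E'
from h import *
o=get_obs();print(o["ee_pos"],o["width"],o["qpos"])
d=shot("wrist");P=cloud(d);Rt=R.from_rotvec(o["orientation"]).as_matrix()
print("yaw",np.degrees(np.arctan2(Rt[1,0],Rt[0,0])),Rt[2].round(3))
Q=(P-o["ee_pos"])@Rt
for v in (222,226,230,240,248,255,265,280,300,330,345,360,390):
    print(v,[(u,*Q[v,u].round().astype(int).tolist()) for u in (40,120,205,250,306,326)])
E
```

```text
[611.67211871 159.25875083 136.24898254] 0.3107340013214626 [ 2.35885319e-01  4.99374130e-01  1.65384816e+00 -5.71586969e-06
  9.88453235e-01  6.21910203e-01]
yaw 67.8825836019778 [-0. -0. -1.]
222 [(40, -48, -318, 136), (120, -47, -219, 136), (205, -46, -123, 137), (250, -46, -73, 136), (306, -43, -12, 126), (326, -20, 7, 59)]
226 [(40, -52, -319, 136), (120, -51, -219, 135), (205, -51, -122, 135), (250, -50, -73, 135), (306, 10, -6, -35), (326, 10, 4, -36)]
230 [(40, -57, -318, 134), (120, -56, -220, 135), (205, -55, -123, 135), (250, -55, -73, 136), (306, 10, -6, -42), (326, 10, 4, -41)]
240 [(40, -69, -322, 135), (120, -67, -221, 134), (205, -67, -124, 135), (250, -67, -74, 136), (306, 10, -5, -55), (326, 10, 4, -55)]
248 [(40, 31, -78, -114), (120, -78, -224, 135), (205, -76, -125, 135), (250, -76, -74, 135), (306, 10, -5, -64), (326, 10, 4, -64)]
255 [(40, 31, -73, -119), (120, -87, -227, 138), (205, -85, -126, 135), (250, 32, -17, -119), (306, 32, -3, -119), (326, 32, 2, -119)]
265 [(40, 29, -73, -121), (120, -99, -227, 135), (205, 32, -26, -125), (250, 33, -16, -126), (306, 32, -3, -124), (326, 32, 2, -125)]
280 [(40, 28, -68, -126), (120, 27, -49, -123), (205, 32, -24, -132), (250, 32, -15, -132), (306, 32, -3, -131), (326, 32, 1, -131)]
300 [(40, 24, -68, -128), (120, 25, -46, -129), (205, 29, -23, -135), (250, 29, -14, -135), (306, 30, -3, -135), (326, 29, 1, -134)]
330 [(40, 12, -73, -125), (120, -187, -243, 135), (205, 22, -24, -135), (250, 22, -15, -135), (306, 22, -3, -134), (326, 21, 1, -134)]
345 [(40, 8, -74, -126), (120, -209, -247, 135), (205, 18, -25, -134), (250, 18, -15, -134), (306, 18, -3, -134), (326, 19, 1, -135)]
360 [(40, 22, -53, -145), (120, 21, -38, -144), (205, 22, -21, -143), (250, 18, -14, -138), (306, 18, -3, -138), (326, 18, 1, -139)]
390 [(40, 66, -1, -192), (120, 22, -34, -151), (205, 22, -19, -151), (250, 22, -11, -151), (306, 21, -2, -150), (326, 21, 1, -149)]
```

Call:
jog_arm:
  commands:
    - [-1,[0,0,0],[0,0,-0.18]]
    - [-1,[0,0,0],[0,0,-0.18]]
    - [-1,[0,0,0.3],[0,0,-0.13]]
    - [-1,[0,0,0.3],[0,0,0]]
    - [-1,[0,0,0.25],[0,0,0]]
    - [-1,[0,0,0],[0,0,0]]
    - [-1,[-0.06,0,0],[0,0,0]]
    - [-1,[-0.06,0,0],[0,0,0]]
    - [-1,[-0.06,0,0],[0,0,0]]
    - [-1,[0,0,0],[0,0,0]]

```text
t: 7.0
ee_pos: [612.8, 140.6, 52.8]
orientation: [2.23, 2.211, 0.004]
ft_force: [-0.4, 0.3, 1.3]
width: 0.1
grasp_force: 0.0
```

Call:
jog_arm:
  commands:
    - [-1,[-0.06,0,0],[0,0,0]]
    - [-1,[-0.06,0,0],[0,0,0]]
    - [-1,[-0.03,0,0],[0,0,0]]
    - [-1,[0,0,0],[0,0,0]]

```text
t: 7.4
ee_pos: [613.6, 128.0, 52.4]
orientation: [2.23, 2.212, 0.009]
ft_force: [3.7, 10.4, 0.5]
width: 0.6
grasp_force: 5.5
```

Call:
jog_arm:
  commands:
    - [-1,[-0.03,0,0],[0,0,0]]
    - [-1,[0,0,0],[0,0,0]]

```text
t: 7.6
ee_pos: [614.1, 126.4, 52.5]
orientation: [2.23, 2.212, 0.012]
ft_force: [6.1, 14.4, -2.3]
width: 0.3
grasp_force: 7.6
```

Call:
jog_arm:
  commands:
    - [-1,[0.15,0,0],[0,0,0]]
    - [-1,[0.15,0,-0.2],[0,0,0]]
    - [-1,[0,0,-0.45],[0,0,0]]
    - [-1,[0,0,-0.45],[0,0,0]]
    - [0.3,[0,-0.3,-0.1],[0,0,0.18]]
    - [0.3,[0,-0.3,0],[0,0,0.18]]
    - [0.3,[0,-0.3,0],[0,0,0.18]]
    - [0.3,[0,-0.1,0],[0,0,0.18]]
    - [0.3,[0,0,0],[0,0,0.18]]
    - [0.3,[0,0,0],[0,0,0]]

```text
t: 8.6
ee_pos: [513.3, 170.5, 171.4]
orientation: [2.858, 1.304, -0.001]
ft_force: [-0.6, 0.4, 0.1]
width: 45.0
grasp_force: 0.0
```

```bash
cat > lev.py <<'E'
from h import *
o=get_obs();Rt=R.from_rotvec(o["orientation"]).as_matrix();print(o["ee_pos"],o["width"],"yaw",np.degrees(np.arctan2(Rt[1,0],Rt[0,0])))
S=np.array([620.5,120.5])
for n in ("top","wrist"):
    d=shot(n,n+"_l.png");P=cloud(d);Z=P[...,2]
    m=(Z>90)&(Z<101)&(np.hypot(P[...,0]-612,P[...,1]-120)<38)
    if m.sum()>20: print(n,"lever",m.sum(),P[m].mean(0).round(1),cv2.minAreaRect(P[m][:,:2].astype(np.float32)))
    g=d["image"].max(-1)<70
    r=np.hypot(P[...,0]-S[0],P[...,1]-S[1])
    m=(Z>70)&(Z<82)&g&(r>110)&(r<200)&(P[...,0]<S[0])
    if m.sum()>20:
        c=P[m].mean(0);a=np.degrees(np.arctan2(S[1]-c[1],S[0]-c[0]));print(n,"grip",m.sum(),c.round(1),cv2.minAreaRect(P[m][:,:2].astype(np.float32)),"heading",a,"handle",np.radians(12.4-a))
E
python3 lev.py
```

```text
[513.32513654 170.49255202 171.37639937] 44.97933698696055 yaw 49.0575805082085
top lever 36 [611.2 110.9  96.9] ((610.9573974609375, 110.33257293701172), (28.565832138061523, 7.325511932373047), 1.0566478967666626)
top grip 259 [474.4  66.8  77.3] ((474.6354675292969, 66.60466003417969), (79.85491180419922, 23.60102081298828), 20.456459045410156) heading 20.183448098769446 handle -0.13584679648161962
wrist lever 376 [607.5 111.8  95.7] ((607.8480224609375, 111.04837799072266), (9.14533805847168, 29.526296615600586), 86.07355499267578)
wrist grip 414 [475.4  72.4  76.1] ((469.855712890625, 67.15065002441406), (77.43867492675781, 20.091842651367188), 24.147197723388672) heading 18.340090455964006 handle -0.10367413632286314
```

The lever is on tighten: its heading is -4° with the handle at 20°, so about +0.41. The handle now sits near -0.12 rad with the grip at (475,67). I'll turn the wrist round to leave joint range, then grip it.

Call:
jog_arm:
  commands:
    - [0.3,[0,0,0],[0,0,-0.185]]
    - [0.3,[0,0,0],[0,0,-0.185]]
    - [0.3,[0,0,0],[0,0,-0.185]]
    - [0.3,[0,0,0],[0,0,-0.185]]
    - [0.3,[0,0,0],[0,0,-0.185]]
    - [0.3,[0,0,0],[0,0,-0.185]]
    - [0.3,[0,0,0],[0,0,-0.185]]
    - [0.3,[0,0,0],[0,0,-0.185]]
    - [0.3,[0,0,0],[0,0,-0.185]]
    - [0.3,[0,0,0],[0,0,-0.185]]

```text
t: 9.7
ee_pos: [514.3, 170.3, 171.1]
orientation: [-1.256, -2.879, 0.001]
ft_force: [0.4, 0.1, 0.8]
width: 56.8
grasp_force: 0.0
```

Call:
jog_arm:
  commands:
    - [0.3,[0,0,0],[0,0,-0.185]]
    - [0.3,[0,0,0],[0,0,-0.185]]
    - [0.3,[0,0,0],[0,0,-0.185]]
    - [0.3,[0,0,0],[0,0,-0.185]]
    - [0.3,[0,0,0],[0,0,-0.185]]
    - [0.3,[0,0,0],[0,0,-0.185]]
    - [0.3,[0,0,0],[0,0,-0.185]]
    - [0.3,[0,0,0],[0,0,-0.05]]
    - [0.3,[0.36,-0.42,0],[0,0,0]]
    - [0.3,[0.36,-0.42,0],[0,0,0]]

```text
t: 10.7
ee_pos: [467.4, 81.5, 170.9]
orientation: [0.361, -3.12, 0.001]
ft_force: [0.6, -0.5, 0.5]
width: 57.0
grasp_force: 0.0
```

```bash
python3 lev.py;python3 -c "
from h import *
print(get_obs()['qpos'])"
```

```text
[467.42913027  81.52780561 170.93789195] 57.01221714704022 yaw -166.79854104555343
wrist lever 211 [603.5 109.8  95.5] ((606.8785400390625, 110.38053131103516), (8.935892105102539, 28.536592483520508), 87.86307525634766)
wrist grip 2049 [469.7  65.8  76.6] ((471.6924743652344, 66.18790435791016), (80.71473693847656, 24.26648712158203), 21.303895950317383) heading 19.924290822378122 handle -0.13132364872809005
[ 1.42900786e-01  2.30532657e-01  1.97824253e+00 -1.23992788e-03
  9.37161235e-01 -1.65213984e+00]
```

Call:
jog_arm:
  commands:
    - [0.3,[0,0,0],[0,0,0]]
    - [0.3,[0,0,0],[0,0,-0.12]]
    - [0.3,[0,0,0.3],[0,0,0]]
    - [0.3,[0,0,0.4],[0,0,0]]
    - [0.3,[0,0,0],[0,0,0]]
    - [0.3,[0,0,0],[0,0,0]]

```text
t: 11.4
ee_pos: [467.9, 82.7, 101.2]
orientation: [0.501, -3.1, -0.0]
ft_force: [0.5, -0.7, 0.8]
width: 56.9
grasp_force: 0.0
```

```bash
python3 lev.py
```

```text
[467.87245216  82.7176137  101.21922225] 56.87305745533221 yaw -161.6301840193239
wrist grip 3455 [469.3  65.7  76.6] ((471.4835205078125, 66.17095184326172), (80.34345245361328, 24.157270431518555), 20.53957176208496) heading 19.928987777805858 handle -0.13140562606512346
```

Call:
jog_arm:
  commands:
    - [0.3,[0,-0.17,0],[0,0,-0.04]]
    - [0.3,[0,0,0.3],[0,0,0]]
    - [0.3,[0,0,0.3],[0,0,0]]
    - [0.3,[0,0,0.23],[0,0,0]]
    - [0.3,[0,0,0],[0,0,0]]
    - [-1,[0,0,0],[0,0,0]]
    - [-1,[0,0,0],[0,0,0]]
    - [-1,[0,0,0],[0,0,0]]
    - [-1,[0,0,0],[0,0,0]]

```text
t: 12.4
ee_pos: [473.8, 66.1, 19.3]
orientation: [-0.547, 3.092, -0.0]
ft_force: [-0.1, -0.4, 0.4]
width: 28.5
grasp_force: 0.0
```

Call:
jog_arm:
  commands:
    - [-1,[0,0,0],[0,0,0]]
    - [-1,[0,0,0],[0,0,0]]
    - [-1,[-0.008,-0.155,0],[0,0,-0.127]]
    - [-1,[-0.008,-0.155,0],[0,0,-0.127]]
    - [-1,[-0.008,-0.155,0],[0,0,-0.127]]
    - [-1,[-0.008,-0.155,0],[0,0,-0.127]]
    - [-1,[-0.008,-0.155,0],[0,0,-0.127]]
    - [-1,[-0.004,-0.077,0],[0,0,-0.064]]
    - [-1,[0,0,0],[0,0,0]]
    - [-1,[0,0,0],[0,0,0]]

```text
t: 13.4
ee_pos: [523.8, -1.7, 19.1]
orientation: [-1.364, 2.827, -0.001]
ft_force: [1.0, 3.7, 6.1]
width: 24.0
grasp_force: 30.0
```

```bash
cat > st.py <<'E'
from h import *
o=get_obs();Rt=R.from_rotvec(o["orientation"]).as_matrix();p=o["ee_pos"]
h=np.arctan2(120.5-p[1],620.5-p[0]);print("t",o["t"],"r",np.hypot(620.5-p[0],120.5-p[1]).round(1),"handle",(np.radians(12.4)-h).round(3),"yaw-180",np.degrees(np.arctan2(-Rt[1,0],-Rt[0,0])).round(1),"head",np.degrees(h).round(1),"Fworld",o["ft_force"].round(1),"tang",(o["ft_force"]@[-np.sin(h),np.cos(h),0]).round(1),"w",o["width"].round(1),o["grasp_force"],"z",p[2].round(1))
E
python3 st.py; python3 lev.py
```

```text
[523.77713674  -1.70947425  19.06839382] 23.994512367005957 yaw -128.495952101766
top lever 33 [617.4 108.1  97.4] ((617.4641723632812, 107.94696807861328), (27.49832534790039, 7.786056995391846), 29.460071563720703)
top grip 59 [555.2 247.3  76.3] ((566.8197631835938, 238.0458526611328), (74.73407745361328, 92.48316955566406), 78.05170440673828) heading -62.7484792896025 handle 1.311588391470333
wrist grip 6535 [516.8  -9.9  76.5] ((523.325927734375, -1.5674819946289062), (84.31635284423828, 27.94671630859375), 50.25720977783203) heading 51.49881117780551 handle -0.6824029886682682Traceback (most recent call last):
  File "st.py", line 3, in <module>
    h=np.arctan2(120.5-p[1],620.5-p[0]);print("t",o["t"],"r",np.hypot(620.5-p[0],120.5-p[1]).round(1),"handle",(np.radians(12.4)-h).round(3),"yaw-180",np.degrees(np.arctan2(-Rt[1,0],-Rt[0,0])).round(1),"head",np.degrees(h).round(1),"Fworld",o["ft_force"].round(1),"tang",(o["ft_force"]@[-np.sin(h),np.cos(h),0]).round(1),"w",o["width"].round(1),o["grasp_force"],"z",p[2].round(1))
                                                                                                                                                                                                                                                                                                                                     ^^^^^^^^^^^^^^^^
AttributeError: 'float' object has no attribute 'round'
```

Call:
jog_arm:
  commands:
    - [-1,[-0.008,0.155,0],[0,0,0.127]]
    - [-1,[-0.008,0.155,0],[0,0,0.127]]
    - [-1,[-0.008,0.155,0],[0,0,0.127]]
    - [-1,[-0.008,0.155,0],[0,0,0.127]]
    - [-1,[-0.008,0.155,0],[0,0,0.127]]
    - [-1,[-0.008,0.155,0],[0,0,0.127]]
    - [-1,[-0.008,0.155,0],[0,0,0.127]]
    - [-1,[-0.008,0.155,0],[0,0,0.127]]
    - [-1,[-0.008,0.155,0],[0,0,0.127]]
    - [-1,[0,0,0],[0,0,0]]

```text
t: 14.5
ee_pos: [463.4, 120.8, 19.0]
orientation: [-0.001, -3.142, 0.0]
ft_force: [-2.6, -2.2, 12.3]
width: 23.8
grasp_force: 30.0
```

```bash
sed -i 's/o\["width"\].round(1),o\["grasp_force"\]/round(o["width"],1),round(o["grasp_force"],1)/' st.py; python3 st.py
```

```text
t 14.5 r 157.1 handle 0.218 yaw-180 -0.0 head -0.1 Fworld [-2.6 -2.2 12.3] tang -2.2 w 23.8 30.0 z 19.0
```

Call:
jog_arm:
  commands:
    - [-1,[-0.008,0.155,-0.01],[0,0,0.127]]
    - [-1,[-0.008,0.155,0],[0,0,0.127]]
    - [-1,[-0.008,0.155,0],[0,0,0.127]]
    - [-1,[-0.008,0.155,0],[0,0,0.127]]
    - [-1,[-0.006,0.12,0],[0,0,0.098]]
    - [-1,[0,0,0],[0,0,0]]

```text
t: 15.1
ee_pos: [480.3, 191.7, 19.1]
orientation: [-0.74, -3.052, 0.001]
ft_force: [-4.3, -0.3, 4.4]
width: 23.8
grasp_force: 30.0
```

```bash
python3 st.py
```

```text
t 15.1 r 157.2 handle 0.686 yaw-180 -27.3 head -26.9 Fworld [-4.3 -0.3  4.4] tang -2.2 w 23.8 30.0 z 19.1
```

Call:
jog_arm:
  commands:
    - [-1,[-0.008,-0.155,0],[0,0,-0.127]]
    - [-1,[-0.008,-0.155,0],[0,0,-0.127]]
    - [-1,[-0.008,-0.155,0],[0,0,-0.127]]
    - [-1,[-0.008,-0.155,0],[0,0,-0.127]]
    - [-1,[-0.008,-0.155,0],[0,0,-0.127]]
    - [-1,[-0.008,-0.155,0],[0,0,-0.127]]
    - [-1,[-0.008,-0.155,0],[0,0,-0.127]]
    - [-1,[-0.008,-0.155,0],[0,0,-0.127]]
    - [-1,[-0.008,-0.155,0],[0,0,-0.127]]
    - [-1,[0,0,0],[0,0,0]]

```text
t: 16.1
ee_pos: [478.4, 54.8, 19.1]
orientation: [-0.662, 3.071, -0.0]
ft_force: [0.8, 5.9, -3.2]
width: 23.7
grasp_force: 30.3
```

```bash
python3 st.py
```

```text
t 16.1 r 156.6 handle -0.217 yaw-180 24.3 head 24.8 Fworld [ 0.8  5.9 -3.2] tang 5.0 w 23.7 30.3 z 19.1
```

Call:
jog_arm:
  commands:
    - [-1,[-0.008,-0.155,0],[0,0,-0.127]]
    - [-1,[-0.008,-0.155,0],[0,0,-0.127]]
    - [-1,[-0.008,-0.155,0],[0,0,-0.127]]
    - [-1,[-0.008,-0.155,0],[0,0,-0.127]]
    - [-1,[-0.006,-0.12,0],[0,0,-0.098]]
    - [-1,[0,0,0],[0,0,0]]

```text
t: 16.7
ee_pos: [523.7, -1.7, 19.1]
orientation: [-1.364, 2.83, 0.0]
ft_force: [0.7, 6.8, -0.7]
width: 23.7
grasp_force: 30.2
```

```bash
python3 st.py
```

```text
t 16.7 r 155.9 handle -0.685 yaw-180 51.5 head 51.6 Fworld [ 0.7  6.8 -0.7] tang 3.7 w 23.7 30.2 z 19.1
```

Call:
jog_arm:
  commands:
    - [-1,[-0.008,0.155,0],[0,0,0.127]]
    - [-1,[-0.008,0.155,0],[0,0,0.127]]
    - [-1,[-0.008,0.155,0],[0,0,0.127]]
    - [-1,[-0.008,0.155,0],[0,0,0.127]]
    - [-1,[-0.008,0.155,0],[0,0,0.127]]
    - [-1,[-0.008,0.155,0],[0,0,0.127]]
    - [-1,[-0.008,0.155,0],[0,0,0.127]]
    - [-1,[0,0,0],[0,0,0]]

```text
t: 17.5
ee_pos: [466.5, 90.2, 19.1]
orientation: [0.312, -3.125, 0.0]
ft_force: [-0.6, -1.7, -3.5]
width: 23.8
grasp_force: 30.0
```

```bash
python3 st.py
```

```text
t 17.5 r 156.9 handle 0.022 yaw-180 11.4 head 11.1 Fworld [-0.6 -1.7 -3.5] tang -1.5 w 23.8 30.0 z 19.1
```

Call:
jog_arm:
  commands:
    - [-1,[-0.002,0.078,0],[0,0,0.064]]
    - [-1,[-0.002,0.078,0],[0,0,0.064]]
    - [-1,[-0.002,0.078,0],[0,0,0.064]]
    - [-1,[-0.002,0.078,0],[0,0,0.064]]

```text
t: 17.9
ee_pos: [463.4, 119.5, 19.1]
orientation: [-0.002, -3.14, 0.001]
ft_force: [-2.5, -1.0, -1.6]
width: 24.0
grasp_force: 30.1
```

Call:
jog_arm:
  commands:
    - [-1,[-0.002,0.078,0],[0,0,0.064]]
    - [-1,[-0.002,0.078,0],[0,0,0.064]]
    - [-1,[-0.002,0.078,0],[0,0,0.064]]
    - [-1,[-0.002,0.078,0],[0,0,0.064]]

```text
t: 18.3
ee_pos: [466.2, 150.5, 19.1]
orientation: [-0.317, -3.123, 0.002]
ft_force: [-3.0, 0.0, -0.2]
width: 24.1
grasp_force: 30.1
```

Call:
jog_arm:
  commands:
    - [-1,[-0.002,0.078,0],[0,0,0.064]]
    - [-1,[-0.002,0.078,0],[0,0,0.064]]
    - [-1,[-0.002,0.078,0],[0,0,0.064]]
    - [-1,[-0.002,0.078,0],[0,0,0.064]]

```text
t: 18.7
ee_pos: [475.2, 180.3, 19.1]
orientation: [-0.629, -3.075, 0.002]
ft_force: [-5.2, 2.0, 1.9]
width: 23.9
grasp_force: 30.1
```

```bash
python3 st.py
```

```text
t 18.7 r 157.2 handle 0.607 yaw-180 -23.1 head -22.4 Fworld [-5.2  2.   1.9] tang -0.1 w 23.9 30.1 z 19.1
```

Call:
jog_arm:
  commands:
    - [-1,[-0.002,0.078,0],[0,0,0.064]]
    - [-1,[-0.002,0.06,0],[0,0,0.05]]
    - [-1,[0,0,0],[0,0,0]]
    - [-1,[-0.008,-0.155,0],[0,0,-0.127]]
    - [-1,[-0.008,-0.155,0],[0,0,-0.127]]
    - [-1,[-0.008,-0.155,0],[0,0,-0.127]]
    - [-1,[-0.008,-0.155,0],[0,0,-0.127]]
    - [-1,[-0.008,-0.155,0],[0,0,-0.127]]
    - [-1,[-0.008,-0.155,0],[0,0,-0.127]]
    - [-1,[-0.008,-0.155,0],[0,0,-0.127]]

```text
t: 19.7
ee_pos: [467.2, 87.0, 19.2]
orientation: [0.331, -3.123, -0.0]
ft_force: [0.9, 4.0, -6.1]
width: 23.9
grasp_force: 30.1
```

Call:
jog_arm:
  commands:
    - [-1,[-0.008,-0.155,0],[0,0,-0.127]]
    - [-1,[-0.008,-0.155,0],[0,0,-0.127]]
    - [-1,[-0.008,-0.155,0],[0,0,-0.127]]
    - [-1,[-0.008,-0.155,0],[0,0,-0.127]]
    - [-1,[-0.008,-0.155,0],[0,0,-0.127]]
    - [-1,[-0.008,-0.155,0],[0,0,-0.127]]
    - [-1,[-0.005,-0.1,0],[0,0,-0.085]]
    - [-1,[0,0,0],[0,0,0]]

```text
t: 20.5
ee_pos: [520.9, 0.6, 19.1]
orientation: [-1.329, 2.846, 0.0]
ft_force: [0.9, 7.0, -2.4]
width: 23.9
grasp_force: 30.2
```

```bash
python3 st.py
```

```text
t 20.5 r 155.9 handle -0.661 yaw-180 50.1 head 50.3 Fworld [ 0.9  7.  -2.4] tang 3.8 w 23.9 30.2 z 19.1
```

Call:
jog_arm:
  commands:
    - [-1,[-0.002,0.078,0],[0,0,0.064]]
    - [-1,[-0.002,0.078,0],[0,0,0.064]]
    - [-1,[-0.002,0.078,0],[0,0,0.064]]

```text
t: 20.8
ee_pos: [503.1, 17.5, 19.1]
orientation: [1.106, -2.94, -0.0]
ft_force: [1.3, 4.0, -4.0]
width: 23.8
grasp_force: 30.1
```

Call:
jog_arm:
  commands:
    - [-1,[-0.002,0.078,0],[0,0,0.064]]
    - [-1,[-0.002,0.078,0],[0,0,0.064]]
    - [-1,[0,0,0],[0,0,0]]

```text
t: 21.1
ee_pos: [493.0, 29.9, 19.1]
orientation: [0.959, -2.991, -0.001]
ft_force: [0.7, 2.5, -4.4]
width: 24.0
grasp_force: 30.0
```

```bash
python3 st.py
```

```text
t 21.1 r 156.4 handle -0.401 yaw-180 35.6 head 35.4 Fworld [ 0.7  2.5 -4.4] tang 1.7 w 24.0 30.0 z 19.1
```

Call:
jog_arm:
  commands:
    - [-1,[-0.002,0.078,0],[0,0,0.064]]
    - [-1,[-0.002,0.078,0],[0,0,0.064]]
    - [-1,[0,0,0],[0,0,0]]

```text
t: 21.4
ee_pos: [484.6, 42.7, 19.1]
orientation: [0.809, -3.034, -0.0]
ft_force: [-1.3, 1.1, -4.1]
width: 24.0
grasp_force: 30.0
```

Call:
jog_arm:
  commands:
    - [-1,[-0.002,0.078,0],[0,0,0.064]]
    - [-1,[-0.002,0.078,0],[0,0,0.064]]
    - [-1,[0,0,0],[0,0,0]]

```text
t: 21.7
ee_pos: [477.5, 56.4, 19.1]
orientation: [0.657, -3.07, -0.0]
ft_force: [-2.4, 1.0, -2.4]
width: 23.7
grasp_force: 30.0
```

Call:
jog_arm:
  commands:
    - [-1,[-0.002,0.078,0],[0,0,0.064]]
    - [-1,[-0.002,0.078,0],[0,0,0.064]]
    - [-1,[0,0,0],[0,0,0]]

```text
t: 22.0
ee_pos: [471.7, 70.8, 19.1]
orientation: [0.502, -3.099, 0.0]
ft_force: [-3.8, -1.0, -0.8]
width: 23.7
grasp_force: 30.0
```

Call:
jog_arm:
  commands:
    - [-1,[-0.002,0.078,0],[0,0,0.064]]
    - [-1,[-0.002,0.078,0],[0,0,0.064]]
    - [-1,[0,0,0],[0,0,0]]

```text
t: 22.3
ee_pos: [467.4, 85.8, 19.1]
orientation: [0.346, -3.12, 0.0]
ft_force: [-5.5, -0.9, 1.5]
width: 23.8
grasp_force: 30.0
```

```bash
python3 st.py
```

```text
t 22.3 r 157.0 handle -0.006 yaw-180 12.6 head 12.8 Fworld [-5.5 -0.9  1.5] tang 0.4 w 23.8 30.0 z 19.1
```

Call:
jog_arm:
  commands:
    - [-1,[-0.002,0.078,0],[0,0,0.064]]
    - [-1,[-0.002,0.078,0],[0,0,0.064]]
    - [-1,[0,0,0],[0,0,0]]

```text
t: 22.6
ee_pos: [464.6, 101.4, 19.1]
orientation: [0.188, -3.133, 0.0]
ft_force: [-6.4, 2.0, 2.2]
width: 24.1
grasp_force: 30.0
```

Call:
jog_arm:
  commands:
    - [-1,[-0.002,0.078,0],[0,0,0.064]]
    - [-1,[-0.002,0.078,0],[0,0,0.064]]
    - [-1,[0,0,0],[0,0,0]]

```text
t: 22.9
ee_pos: [463.4, 116.8, 19.1]
orientation: [0.03, -3.138, 0.001]
ft_force: [-7.9, 1.7, 2.7]
width: 24.2
grasp_force: 30.0
```

Call:
jog_arm:
  commands:
    - [-1,[-0.002,0.078,0],[0,0,0.064]]
    - [-1,[-0.002,0.078,0],[0,0,0.064]]
    - [-1,[0,0,0],[0,0,0]]

```text
t: 23.2
ee_pos: [463.8, 132.7, 19.1]
orientation: [-0.128, -3.135, 0.001]
ft_force: [-8.4, 3.7, 3.1]
width: 23.6
grasp_force: 30.0
```

Call:
jog_arm:
  commands:
    - [-1,[-0.002,0.078,0],[0,0,0.064]]
    - [-1,[-0.002,0.078,0],[0,0,0.064]]
    - [-1,[0,0,0],[0,0,0]]

```text
t: 23.5
ee_pos: [465.7, 148.1, 19.1]
orientation: [-0.285, -3.125, 0.001]
ft_force: [-9.3, 4.1, 5.5]
width: 23.8
grasp_force: 30.0
```

```bash
python3 st.py;python3 lev.py
```

```text
t 23.5 r 157.2 handle 0.393 yaw-180 -10.4 head -10.1 Fworld [-9.3  4.1  5.5] tang 2.4 w 23.8 30.0 z 19.1
[465.74560557 148.1014684   19.09287725] 23.79128301745771 yaw 169.57142964648088
top lever 42 [606.4 117.4  96.1] ((607.0128173828125, 117.62004852294922), (9.531084060668945, 28.044452667236328), 55.67486572265625)
wrist grip 6905 [459.7 154.5  76.5] ((479.4967956542969, 202.12010192871094), (142.98928833007812, 83.63557434082031), 75.65564727783203) heading -11.93556445875889 handle 0.4247357251366544
```

Call:
jog_arm:
  commands:
    - [-1,[-0.002,0.078,0],[0,0,0.064]]
    - [-1,[-0.002,0.078,0],[0,0,0.064]]
    - [-1,[0,0,0],[0,0,0]]

```text
t: 23.9
ee_pos: [469.2, 163.2, 19.0]
orientation: [-0.442, -3.106, 0.002]
ft_force: [-9.4, 3.6, 5.6]
width: 23.9
grasp_force: 30.0
```

Call:
jog_arm:
  commands:
    - [-1,[-0.002,0.078,0],[0,0,0.064]]
    - [-1,[-0.002,0.078,0],[0,0,0.064]]
    - [-1,[0,0,0],[0,0,0]]

```text
t: 24.2
ee_pos: [474.2, 178.0, 19.1]
orientation: [-0.598, -3.079, 0.002]
ft_force: [-11.5, 4.2, 5.4]
width: 23.4
grasp_force: 30.0
```

Call:
jog_arm:
  commands:
    - [-1,[-0.002,0.078,0],[0,0,0.064]]
    - [-1,[-0.002,0.04,0],[0,0,0.032]]
    - [-1,[0,0,0],[0,0,0]]

```text
t: 24.5
ee_pos: [478.8, 188.7, 19.1]
orientation: [-0.713, -3.054, 0.002]
ft_force: [-13.1, 5.4, 5.6]
width: 24.0
grasp_force: 30.0
```

```bash
python3 st.py;python3 -c "
from h import *
d=shot('scene');a=d['image'][170:270,140:320];b=shot('wrist')['image'][0:230,120:520]
a=cv2.resize(a,(720,400),interpolation=cv2.INTER_CUBIC);cv2.imwrite('pics/s2.png',a);cv2.imwrite('pics/s3.png',cv2.resize(b,(800,460)))"
```

```text
t 24.5 r 157.2 handle 0.665 yaw-180 -26.3 head -25.7 Fworld [-13.1   5.4   5.6] tang -0.8 w 24.0 30.0 z 19.1
```

View pics/s2.png

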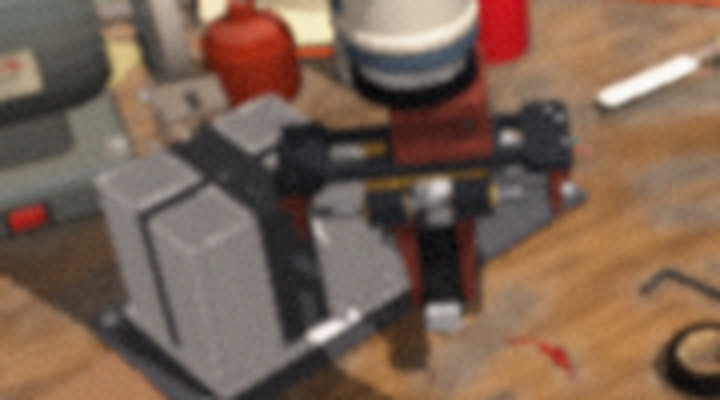

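The crop shows the fingers squarely on the black grip at (440,260). No stop has been felt yet, so I'll ease the radial strain and make one more stroke.

Call:
jog_arm:
  commands:
    - [-1,[0.02,0,0],[0,0,0]]
    - [-1,[-0.008,-0.155,0],[0,0,-0.127]]
    - [-1,[-0.008,-0.155,0],[0,0,-0.127]]
    - [-1,[-0.008,-0.155,0],[0,0,-0.127]]
    - [-1,[-0.008,-0.155,0],[0,0,-0.127]]
    - [-1,[-0.008,-0.155,0],[0,0,-0.127]]
    - [-1,[-0.008,-0.155,0],[0,0,-0.127]]
    - [-1,[-0.008,-0.155,0],[0,0,-0.127]]
    - [-1,[-0.008,-0.155,0],[0,0,-0.127]]
    - [-1,[-0.008,-0.155,0],[0,0,-0.127]]

```text
t: 25.6
ee_pos: [479.1, 53.5, 19.2]
orientation: [-0.691, 3.064, 0.0]
ft_force: [2.1, 5.2, -8.6]
width: 23.9
grasp_force: 30.0
```

Call:
jog_arm:
  commands:
    - [-1,[-0.008,-0.155,0],[0,0,-0.127]]
    - [-1,[-0.008,-0.155,0],[0,0,-0.127]]
    - [-1,[-0.008,-0.155,0],[0,0,-0.127]]
    - [-1,[-0.008,-0.155,0],[0,0,-0.127]]
    - [-1,[0,0,0],[0,0,0]]

```text
t: 26.1
ee_pos: [517.1, 3.9, 19.1]
orientation: [-1.28, 2.867, -0.001]
ft_force: [2.5, 6.4, -4.0]
width: 23.8
grasp_force: 30.2
```

```bash
python3 st.py
```

```text
t 26.1 r 155.8 handle -0.629 yaw-180 48.1 head 48.4 Fworld [ 2.5  6.4 -4. ] tang 2.3 w 23.8 30.2 z 19.1
```

Call:
jog_arm:
  commands:
    - [-1,[-0.002,0.078,0],[0,0,0.064]]
    - [-1,[-0.002,0.078,0],[0,0,0.064]]
    - [-1,[-0.002,0.078,0],[0,0,0.064]]

```text
t: 26.4
ee_pos: [499.4, 22.0, 19.1]
orientation: [-1.053, 2.959, -0.0]
ft_force: [1.3, 3.6, -8.2]
width: 23.6
grasp_force: 30.0
```

Call:
jog_arm:
  commands:
    - [-1,[-0.002,0.078,0],[0,0,0.064]]
    - [-1,[-0.002,0.078,0],[0,0,0.064]]
    - [-1,[-0.002,0.078,0],[0,0,0.064]]

```text
t: 26.7
ee_pos: [485.9, 41.0, 19.2]
orientation: [-0.828, 3.03, -0.001]
ft_force: [1.6, 0.6, -7.2]
width: 23.5
grasp_force: 30.0
```

Call:
jog_arm:
  commands:
    - [-1,[-0.002,0.078,0],[0,0,0.064]]
    - [-1,[-0.002,0.078,0],[0,0,0.064]]
    - [-1,[-0.002,0.078,0],[0,0,0.064]]

```text
t: 27.0
ee_pos: [475.4, 61.8, 19.2]
orientation: [-0.598, 3.084, -0.001]
ft_force: [2.1, -0.7, -7.2]
width: 24.1
grasp_force: 30.0
```

```bash
python3 st.py
```

```text
t 27.0 r 156.6 handle -0.168 yaw-180 21.9 head 22.0 Fworld [ 2.1 -0.7 -7.2] tang -1.4 w 24.1 30.0 z 19.2
```

Call:
jog_arm:
  commands:
    - [-1,[-0.002,0.078,0],[0,0,0.064]]
    - [-1,[-0.002,0.078,0],[0,0,0.064]]
    - [-1,[-0.002,0.078,0],[0,0,0.064]]

```text
t: 27.3
ee_pos: [468.0, 84.0, 19.1]
orientation: [0.364, -3.12, 0.001]
ft_force: [0.8, -1.8, -5.0]
width: 23.8
grasp_force: 30.0
```

Call:
jog_arm:
  commands:
    - [-1,[-0.002,0.078,0],[0,0,0.064]]
    - [-1,[-0.002,0.078,0],[0,0,0.064]]
    - [-1,[-0.002,0.078,0],[0,0,0.064]]

```text
t: 27.6
ee_pos: [464.2, 107.2, 19.1]
orientation: [0.127, -3.139, 0.001]
ft_force: [-0.7, -1.0, -4.5]
width: 24.1
grasp_force: 30.0
```

```bash
python3 st.py; python3 lev.py
```

```text
t 27.6 r 156.9 handle 0.131 yaw-180 4.6 head 4.9 Fworld [-0.7 -1.  -4.5] tang -0.9 w 24.1 30.0 z 19.1
[464.17853494 107.18081431  19.13173967] 24.12380882715846 yaw -175.35665146862246
top lever 40 [608.7 114.   96.5] ((608.4998168945312, 114.59967041015625), (8.060837745666504, 28.789012908935547), 71.91358184814453)
wrist grip 6531 [453.6 106.4  76.6] ((464.2919616699219, 107.50482177734375), (84.57369995117188, 27.691761016845703), 6.181046009063721) heading 4.843460503200076 handle 0.1318864942761542
```

The lever reads tighten (about +0.40) but there is still no stop. Before going on I'll look at the nut from the side, in case it isn't turning.

Call:
jog_arm:
  commands:
    - [0.0,[0,0,0],[0,0,0]]
    - [0.0,[0,0,0],[0,0,0]]
    - [0.0,[0,0,0],[0,0,0]]
    - [0.0,[0,0,-0.4],[0,0,0]]
    - [0.0,[0,0,-0.4],[0,0,0]]
    - [0.0,[0,0,-0.4],[0,0,0]]
    - [0.0,[-0.35,-0.37,0],[0,0,0]]
    - [0.0,[-0.35,-0.37,0],[0,0,0]]
    - [0.0,[0,0,0],[0,0,-0.18]]
    - [0.0,[0,0,0],[0,0,-0.18]]

```text
t: 28.7
ee_pos: [540.2, 39.2, 139.6]
orientation: [-0.576, 3.087, -0.0]
ft_force: [-0.6, 0.3, -0.4]
width: 44.0
grasp_force: 0.0
```

Call:
jog_arm:
  commands:
    - [0.0,[0,0,0],[0,0,-0.18]]
    - [0.0,[0,0,0],[0,0,-0.18]]
    - [0.0,[0,0,0],[0,0,-0.18]]
    - [0.0,[0,0,0],[0,0,-0.18]]
    - [0.0,[0,0,0],[0,-0.18,0]]
    - [0.0,[0,0,0],[0,-0.18,0]]
    - [0.0,[0,0,0],[0,-0.18,0]]
    - [0.0,[0,0,0],[0,-0.18,0]]
    - [0.0,[0,0,0],[0,-0.18,0]]
    - [0.0,[0,0,0],[0,0,0]]

```text
t: 29.7
ee_pos: [537.3, 157.7, 192.6]
orientation: [-1.015, 2.452, 0.09]
ft_force: [0.2, -0.4, -0.6]
width: 43.8
grasp_force: 0.0
```

```bash
cat > nut.py <<'E'
from h import *
import sys
o=get_obs();print(o["ee_pos"],o["qpos"].round(2))
d=shot("wrist")
c=d["Rm"].T@(np.array([620.5,120.5,60])-d["C"]);s=c[:2]/c[2];s=s*(1+d["k1"]*s@s);K=np.array(d["intrinsics"]);q=K[:2,:2]@s+K[:2,2];print(q,c[2],d["C"])
u,v=int(q[0]),int(q[1]);y0=max(0,v-70);x0=max(0,u-90)
cv2.imwrite("pics/nut%s.png"%sys.argv[1],cv2.resize(d["image"][y0:y0+140,x0:x0+180],None,fx=4,fy=4,interpolation=cv2.INTER_CUBIC))
E
python3 nut.py 1
```

```text
[537.27693872 157.73061304 192.59351827] [ 0.16  0.16  2.12  0.42  0.43 -2.54]
[251.77801232 149.18630483] 332.73145255259345 [417.7870776   68.12134052 331.85811437]
```

View pics/nut1.png

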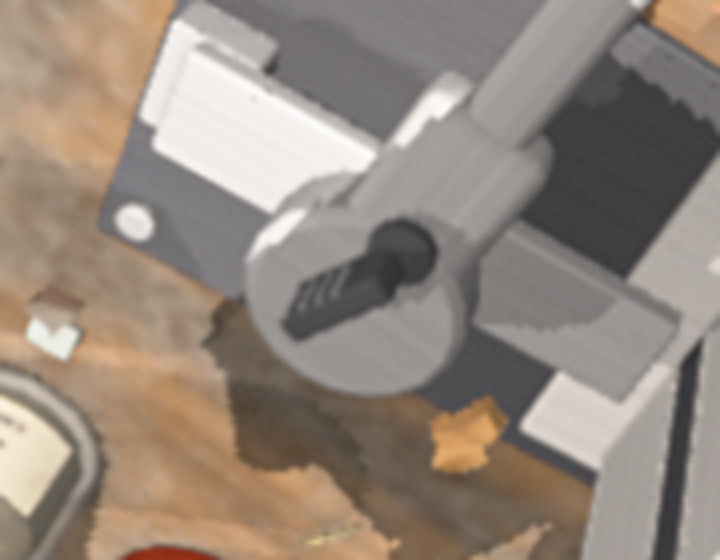

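The crop shows the lever at (350,285) turned away from the pot side, so it is on tighten. The nut is hidden under the head. I'll regrip cleanly and measure the swing force in each direction.

```bash
cat > go.py <<'E'
from h import *
def go(p,yaw=None,Rg=None):
    "shift in tool axes (fraction), turn in tool axes (fraction of 45deg)"
    o=get_obs();A=R.from_rotvec(o["orientation"])
    if Rg is None: Rg=R.from_euler("z",yaw,degrees=True)*R.from_rotvec([np.pi,0,0])
    B=Rg;dr=(A.inv()*B).as_rotvec();dl=np.array(p)-o["ee_pos"]
    print("pos",o["ee_pos"].round(1),"q",o["qpos"].round(2),"turn",(dr/np.radians(45)).round(3),"|",np.degrees(np.linalg.norm(dr)).round(1))
    print("shift now",(A.inv().apply(dl)/100).round(3),"shift after turn",(B.inv().apply(dl)/100).round(3))
E
python3 -c "
from go import *
go([466.1,107.3,100],185)"
```

```text
pos [538.3 157.1 192.4] q [ 0.16  0.16  2.12  0.42  0.43 -2.54] turn [0.058 0.633 0.872] | 48.5
shift now [1.183 0.244 0.405] shift after turn [ 0.763 -0.433  0.924]
```

Call:
jog_arm:
  commands:
    - [0.0,[0,0,0],[0.01,0.106,0.145]]
    - [0.0,[0,0,0],[0.01,0.106,0.145]]
    - [0.0,[0,0,0],[0.01,0.106,0.145]]
    - [0.0,[0,0,0],[0.01,0.106,0.145]]
    - [0.0,[0,0,0],[0.01,0.106,0.145]]
    - [0.0,[0,0,0],[0.01,0.106,0.145]]
    - [0.0,[0,0,0],[0,0,0]]
    - [0.0,[0,0,0],[0,0,0]]

```text
t: 30.55
ee_pos: [539.0, 157.7, 190.6]
orientation: [-0.238, 3.094, 0.015]
ft_force: [-0.9, -0.3, 0.5]
width: 43.9
grasp_force: 0.0
```

```bash
python3 -c "
from go import *
go([466.1,107.3,100],185)"; python3 lev.py
```

```text
pos [539.  157.7 190.6] q [ 0.26  0.31  1.8   0.    0.98 -1.46] turn [0.01  0.05  0.085] | 4.4
shift now [ 0.832 -0.392  0.871] shift after turn [ 0.77  -0.439  0.906]
[538.95893984 157.69419714 190.55612197] 43.93594945886851 yaw -171.20367378449933
top grip 269 [465.4 107.1  77. ] ((465.13067626953125, 107.76187896728516), (80.60773468017578, 24.31595230102539), 5.196291923522949) heading 4.933682624848711 handle 0.13031182119525067
wrist grip 2320 [465.1 115.2  76.6] ((501.9667663574219, 172.74554443359375), (212.60350036621094, 74.00947570800781), 58.85844421386719) heading 1.964313731891083 handle 0.18213708508366033
```

Call:
jog_arm:
  commands:
    - [0.0,[0,0,0],[0.01,0.05,0.085]]
    - [0.0,[0.38,-0.22,0],[0,0,0]]
    - [0.0,[0.39,-0.22,0],[0,0,0]]
    - [0.0,[0,0,0.4],[0,0,0]]
    - [0.0,[0,0,0.4],[0,0,0]]
    - [0.0,[0,0,0],[0,0,0]]

```text
t: 31.25
ee_pos: [461.0, 107.0, 108.1]
orientation: [0.134, -3.131, 0.001]
ft_force: [0.0, 0.3, 0.0]
width: 43.6
grasp_force: 0.0
```

```bash
python3 -c "
from go import *
go([466.1,107.3,20],185)"
```

```text
pos [461.  107.  108.1] q [ 0.2   0.34  2.02  0.    0.8  -1.45] turn [-0.    -0.01  -0.003] | 0.5
shift now [-0.058 -0.001  0.88 ] shift after turn [-0.051 -0.001  0.881]
```

Grip, then drive clockwise with single-row reads.

Call:
jog_arm:
  commands:
    - [0.0,[-0.05,0,0],[0,-0.01,0]]
    - [0.0,[0,0,0.4],[0,0,0]]
    - [0.0,[0,0,0.4],[0,0,0]]
    - [0.0,[0,0,0.06],[0,0,0]]
    - [-1,[0,0,0],[0,0,0]]
    - [-1,[0,0,0],[0,0,0]]
    - [-1,[0,0,0],[0,0,0]]
    - [-1,[0,0,0],[0,0,0]]
    - [-1,[0,0,0],[0,0,0]]

```text
t: 32.15
ee_pos: [472.7, 109.1, 27.3]
orientation: [-0.132, 3.128, 0.003]
ft_force: [-0.1, -0.7, 9.3]
width: 23.8
grasp_force: 30.0
```

Call:
jog_arm:
  commands:
    - [-1,[-0.004,0.1,0],[0,0,0.082]]
    - [-1,[-0.004,0.1,0],[0,0,0.082]]

```text
t: 32.35
ee_pos: [472.4, 129.1, 27.3]
orientation: [0.074, 3.13, 0.004]
ft_force: [2.1, -4.0, 8.2]
width: 23.9
grasp_force: 30.0
```

Call:
jog_arm:
  commands:
    - [-1,[-0.004,0.1,0],[0,0,0.082]]
    - [-1,[-0.004,0.1,0],[0,0,0.082]]

```text
t: 32.55
ee_pos: [474.8, 148.8, 27.3]
orientation: [0.276, 3.119, 0.004]
ft_force: [2.7, -7.9, 6.4]
width: 24.0
grasp_force: 30.2
```

Call:
jog_arm:
  commands:
    - [-1,[-0.004,0.1,0],[0,0,0.082]]
    - [-1,[-0.004,0.1,0],[0,0,0.082]]

```text
t: 32.75
ee_pos: [479.7, 167.8, 27.4]
orientation: [0.476, 3.095, 0.004]
ft_force: [3.3, -10.8, 6.0]
width: 24.2
grasp_force: 30.3
```

Call:
jog_arm:
  commands:
    - [-1,[-0.004,-0.1,0],[0,0,-0.082]]
    - [-1,[-0.004,-0.1,0],[0,0,-0.082]]

```text
t: 32.95
ee_pos: [474.8, 148.6, 27.3]
orientation: [0.268, 3.12, 0.004]
ft_force: [0.1, -4.1, 9.7]
width: 23.7
grasp_force: 30.3
```

Call:
jog_arm:
  commands:
    - [-1,[-0.004,-0.1,0],[0,0,-0.082]]
    - [-1,[-0.004,-0.1,0],[0,0,-0.082]]

```text
t: 33.15
ee_pos: [472.4, 128.5, 27.3]
orientation: [0.067, 3.131, 0.004]
ft_force: [-1.9, -2.3, 9.8]
width: 24.3
grasp_force: 30.1
```

Call:
jog_arm:
  commands:
    - [-1,[-0.004,-0.1,0],[0,0,-0.082]]
    - [-1,[-0.004,-0.1,0],[0,0,-0.082]]

```text
t: 33.35
ee_pos: [472.7, 108.6, 27.3]
orientation: [-0.136, 3.129, 0.003]
ft_force: [-3.3, 1.6, 11.1]
width: 24.0
grasp_force: 30.0
```

```bash
python3 st.py
```

```text
t 33.35 r 148.3 handle 0.136 yaw-180 5.0 head 4.6 Fworld [-3.3  1.6 11.1] tang 1.9 w 24.0 30.0 z 27.3
```

Call:
jog_arm:
  commands:
    - [-0.2,[0,0,0],[0,0,0]]
    - [-0.2,[0.05,0,0.05],[0,0,0]]
    - [-0.2,[0,0,0],[0,0,0]]
    - [-0.2,[-0.008,-0.155,0],[0,0,-0.127]]
    - [-0.2,[-0.008,-0.155,0],[0,0,-0.127]]
    - [-0.2,[-0.008,-0.155,0],[0,0,-0.127]]
    - [-0.2,[-0.008,-0.155,0],[0,0,-0.127]]
    - [-0.2,[-0.008,-0.155,0],[0,0,-0.127]]

```text
t: 34.15
ee_pos: [491.8, 35.7, 20.1]
orientation: [-0.907, 3.001, -0.0]
ft_force: [0.3, 2.2, -0.7]
width: 35.0
grasp_force: 0.5
```

Call:
jog_arm:
  commands:
    - [-0.2,[-0.008,-0.155,0],[0,0,-0.127]]

```text
t: 34.25
ee_pos: [500.9, 23.2, 20.1]
orientation: [-1.056, 2.952, -0.001]
ft_force: [-0.1, 1.1, -0.7]
width: 35.3
grasp_force: 0.5
```

Call:
jog_arm:
  commands:
    - [-0.2,[-0.008,-0.155,0],[0,0,-0.127]]

```text
t: 34.35
ee_pos: [511.4, 11.7, 20.2]
orientation: [-1.202, 2.896, -0.001]
ft_force: [-0.4, 1.4, -1.8]
width: 35.3
grasp_force: 0.6
```

Call:
jog_arm:
  commands:
    - [-0.2,[-0.008,-0.155,0],[0,0,-0.127]]
    - [-0.2,[0,0,0],[0,0,0]]

```text
t: 34.55
ee_pos: [524.8, 0.8, 20.5]
orientation: [-1.338, 2.833, -0.004]
ft_force: [-0.1, -0.5, -0.3]
width: 35.2
grasp_force: 0.0
```

```bash
python3 st.py; python3 lev.py
```

```text
t 34.55 r 153.2 handle -0.68 yaw-180 50.5 head 51.3 Fworld [-0.1 -0.5 -0.3] tang -0.3 w 35.2 0.0 z 20.5
[524.76754503   0.83634685  20.54128572] 35.208941483865544 yaw -129.45725117120847
top lever 30 [618.7 109.6  97.1] ((617.9939575195312, 108.77798461914062), (26.342802047729492, 7.758973121643066), 30.153900146484375)
top grip 54 [554.3 247.3  76.3] ((559.701904296875, 249.24810791015625), (47.140987396240234, 81.70889282226562), 13.153372764587402) heading -62.421837460778455 handle 1.3058874160826177
wrist grip 6632 [512.6  -7.   76.6] ((520.1137084960938, -0.9571952819824219), (81.24913024902344, 39.11919021606445), 53.47836685180664) heading 49.753840148862146 handle -0.6519474988612932
```

CCW costs about 1.3 N, so it free-wheels. Now a clean push clockwise.

Call:
jog_arm:
  commands:
    - [-0.2,[-0.008,0.155,0],[0,0,0.127]]
    - [-0.2,[-0.008,0.155,0],[0,0,0.127]]
    - [-0.2,[-0.008,0.155,0],[0,0,0.127]]

```text
t: 34.95
ee_pos: [491.2, 36.7, 20.3]
orientation: [-0.892, 3.005, -0.001]
ft_force: [2.0, -0.4, 0.2]
width: 35.3
grasp_force: 0.8
```

Call:
jog_arm:
  commands:
    - [-0.2,[-0.004,0.1,0],[0,0,0.082]]
    - [-0.2,[-0.004,0.1,0],[0,0,0.082]]

```text
t: 35.15
ee_pos: [481.1, 54.0, 20.3]
orientation: [-0.7, 3.056, -0.001]
ft_force: [0.5, -2.3, 0.9]
width: 35.3
grasp_force: 1.6
```

Call:
jog_arm:
  commands:
    - [-0.2,[-0.004,0.1,0],[0,0,0.082]]
    - [-0.2,[-0.004,0.1,0],[0,0,0.082]]

```text
t: 35.35
ee_pos: [473.6, 72.3, 20.3]
orientation: [-0.502, 3.095, -0.0]
ft_force: [0.4, -4.2, 2.3]
width: 35.3
grasp_force: 2.0
```

Call:
jog_arm:
  commands:
    - [-0.2,[-0.004,0.1,0],[0,0,0.082]]
    - [-0.2,[-0.004,0.1,0],[0,0,0.082]]

```text
t: 35.55
ee_pos: [468.5, 91.6, 20.3]
orientation: [-0.302, 3.121, 0.0]
ft_force: [-1.2, -3.5, 2.3]
width: 35.5
grasp_force: 1.9
```

Call:
jog_arm:
  commands:
    - [-0.2,[-0.004,0.1,0],[0,0,0.082]]
    - [-0.2,[-0.004,0.1,0],[0,0,0.082]]

```text
t: 35.75
ee_pos: [466.0, 111.6, 20.2]
orientation: [-0.1, 3.134, 0.001]
ft_force: [-0.4, -3.4, 1.7]
width: 35.4
grasp_force: 1.3
```

Call:
jog_arm:
  commands:
    - [-0.2,[-0.004,0.1,0],[0,0,0.082]]
    - [-0.2,[-0.004,0.1,0],[0,0,0.082]]

```text
t: 35.95
ee_pos: [466.1, 131.8, 20.2]
orientation: [0.102, 3.134, 0.002]
ft_force: [-0.4, -1.1, -0.4]
width: 35.0
grasp_force: 0.5
```

```bash
python3 st.py
```

```text
t 35.95 r 154.8 handle 0.289 yaw-180 -3.7 head -4.2 Fworld [-0.4 -1.1 -0.4] tang -1.1 w 35.0 0.5 z 20.2
```

Call:
jog_arm:
  commands:
    - [-0.2,[-0.004,0.1,0],[0,0,0.082]]
    - [-0.2,[-0.004,0.1,0],[0,0,0.082]]

```text
t: 36.15
ee_pos: [468.7, 151.4, 20.2]
orientation: [0.303, 3.121, 0.002]
ft_force: [0.3, -2.5, 0.4]
width: 35.3
grasp_force: 1.2
```

Call:
jog_arm:
  commands:
    - [-0.2,[-0.004,0.1,0],[0,0,0.082]]
    - [-0.2,[-0.004,0.1,0],[0,0,0.082]]

```text
t: 36.35
ee_pos: [473.8, 170.5, 20.2]
orientation: [0.503, 3.096, 0.002]
ft_force: [0.6, -4.0, -0.0]
width: 35.2
grasp_force: 1.8
```

Call:
jog_arm:
  commands:
    - [-0.2,[-0.004,0.1,0],[0,0,0.082]]
    - [-0.2,[-0.004,0.1,0],[0,0,0.082]]

```text
t: 36.55
ee_pos: [481.3, 188.8, 20.2]
orientation: [0.701, 3.057, 0.002]
ft_force: [0.7, -4.7, -1.0]
width: 35.4
grasp_force: 1.9
```

```bash
python3 st.py; python3 lev.py
```

```text
t 36.55 r 155.0 handle 0.673 yaw-180 -25.8 head -26.1 Fworld [ 0.7 -4.7 -1. ] tang -3.9 w 35.4 1.9 z 20.2
[481.31660452 188.82092167  20.21096046] 35.36302502171077 yaw 154.1554404855713
top lever 42 [606.6 120.1  97. ] ((606.7365112304688, 121.09160614013672), (9.276966094970703, 27.72446632385254), 44.384674072265625)
wrist grip 7091 [472.1 196.2  76.6] ((495.3480529785156, 230.044921875), (124.85961151123047, 81.0759048461914), 66.93888092041016) heading -27.01723320020837 handle 0.6879605013700573
```

CW drives at about 4 N, so the nut is turning but not tight yet. I'll keep pumping.

Call:
jog_arm:
  commands:
    - [-0.2,[-0.008,-0.155,0],[0,0,-0.127]]
    - [-0.2,[-0.008,-0.155,0],[0,0,-0.127]]
    - [-0.2,[-0.008,-0.155,0],[0,0,-0.127]]
    - [-0.2,[-0.008,-0.155,0],[0,0,-0.127]]
    - [-0.2,[-0.008,-0.155,0],[0,0,-0.127]]
    - [-0.2,[-0.008,-0.155,0],[0,0,-0.127]]
    - [-0.2,[-0.008,-0.155,0],[0,0,-0.127]]
    - [-0.2,[-0.008,-0.155,0],[0,0,-0.127]]
    - [-0.2,[-0.008,-0.155,0],[0,0,-0.127]]

```text
t: 37.55
ee_pos: [482.5, 53.4, 20.3]
orientation: [-0.707, 3.054, 0.0]
ft_force: [0.1, 2.0, 0.2]
width: 35.3
grasp_force: 0.6
```

Call:
jog_arm:
  commands:
    - [-0.2,[-0.008,-0.155,0],[0,0,-0.127]]
    - [-0.2,[-0.008,-0.155,0],[0,0,-0.127]]
    - [-0.2,[-0.008,-0.155,0],[0,0,-0.127]]
    - [-0.2,[-0.008,-0.155,0],[0,0,-0.127]]
    - [-0.2,[-0.004,-0.09,0],[0,0,-0.074]]
    - [-0.2,[0,0,0],[0,0,0]]

```text
t: 38.15
ee_pos: [528.3, -1.4, 20.6]
orientation: [-1.374, 2.817, -0.003]
ft_force: [-0.7, -0.3, -0.6]
width: 34.9
grasp_force: 0.0
```

```bash
python3 st.py
```

```text
t 38.15 r 152.9 handle -0.707 yaw-180 52.0 head 52.9 Fworld [-0.7 -0.3 -0.6] tang 0.3 w 34.9 0.0 z 20.6
```

Call:
jog_arm:
  commands:
    - [-0.2,[-0.004,0.1,0],[0,0,0.082]]
    - [-0.2,[-0.004,0.1,0],[0,0,0.082]]
    - [-0.2,[-0.004,0.1,0],[0,0,0.082]]

```text
t: 38.45
ee_pos: [505.4, 20.2, 20.4]
orientation: [-1.09, 2.939, -0.002]
ft_force: [-0.1, -0.9, -0.2]
width: 35.7
grasp_force: 0.5
```

Call:
jog_arm:
  commands:
    - [-0.2,[-0.004,0.1,0],[0,0,0.082]]
    - [-0.2,[-0.004,0.1,0],[0,0,0.082]]

```text
t: 38.65
ee_pos: [493.2, 36.4, 20.4]
orientation: [-0.899, 3.003, -0.001]
ft_force: [1.0, -2.0, -0.4]
width: 35.2
grasp_force: 0.7
```

Call:
jog_arm:
  commands:
    - [-0.2,[-0.004,0.1,0],[0,0,0.082]]
    - [-0.2,[-0.004,0.1,0],[0,0,0.082]]

```text
t: 38.85
ee_pos: [483.3, 53.6, 20.3]
orientation: [-0.704, 3.055, -0.001]
ft_force: [-0.0, -4.2, 0.8]
width: 34.8
grasp_force: 1.8
```

Call:
jog_arm:
  commands:
    - [-0.2,[-0.004,0.1,0],[0,0,0.082]]
    - [-0.2,[-0.004,0.1,0],[0,0,0.082]]

```text
t: 39.05
ee_pos: [475.5, 71.9, 20.3]
orientation: [-0.506, 3.094, -0.0]
ft_force: [-0.5, -3.7, 2.1]
width: 35.1
grasp_force: 2.1
```

```bash
python3 st.py
```

```text
t 39.05 r 152.9 handle -0.107 yaw-180 18.6 head 18.5 Fworld [-0.5 -3.7  2.1] tang -3.3 w 35.1 2.1 z 20.3
```

Call:
jog_arm:
  commands:
    - [-0.2,[-0.004,0.1,0],[0,0,0.082]]
    - [-0.2,[-0.004,0.1,0],[0,0,0.082]]

```text
t: 39.25
ee_pos: [470.3, 91.2, 20.3]
orientation: [-0.306, 3.121, 0.0]
ft_force: [-0.9, -5.3, 1.9]
width: 34.7
grasp_force: 1.9
```

Call:
jog_arm:
  commands:
    - [-0.2,[-0.004,0.1,0],[0,0,0.082]]
    - [-0.2,[-0.004,0.1,0],[0,0,0.082]]

```text
t: 39.45
ee_pos: [467.7, 111.2, 20.2]
orientation: [-0.104, 3.134, 0.001]
ft_force: [-0.7, -2.9, 1.4]
width: 35.3
grasp_force: 1.5
```

Call:
jog_arm:
  commands:
    - [-0.2,[-0.004,0.1,0],[0,0,0.082]]
    - [-0.2,[-0.004,0.1,0],[0,0,0.082]]

```text
t: 39.65
ee_pos: [467.6, 131.0, 20.2]
orientation: [0.097, 3.135, 0.001]
ft_force: [-0.6, -2.9, 2.1]
width: 35.4
grasp_force: 1.9
```

Call:
jog_arm:
  commands:
    - [-0.2,[-0.004,0.1,0],[0,0,0.082]]
    - [-0.2,[-0.004,0.1,0],[0,0,0.082]]

```text
t: 39.85
ee_pos: [470.1, 150.8, 20.2]
orientation: [0.299, 3.122, 0.001]
ft_force: [-0.3, -4.0, 1.4]
width: 35.0
grasp_force: 1.9
```

```bash
python3 st.py
```

```text
t 39.85 r 153.4 handle 0.415 yaw-180 -10.9 head -11.4 Fworld [-0.3 -4.   1.4] tang -4.0 w 35.0 1.9 z 20.2
```

Call:
jog_arm:
  commands:
    - [-0.2,[-0.004,0.1,0],[0,0,0.082]]
    - [-0.2,[-0.004,0.1,0],[0,0,0.082]]

```text
t: 40.05
ee_pos: [475.5, 170.3, 20.2]
orientation: [0.5, 3.096, 0.002]
ft_force: [-1.0, -1.2, 0.0]
width: 35.2
grasp_force: 0.8
```

Call:
jog_arm:
  commands:
    - [-0.2,[-0.004,0.1,0],[0,0,0.082]]
    - [-0.2,[-0.004,0.1,0],[0,0,0.082]]

```text
t: 40.25
ee_pos: [483.3, 188.9, 20.3]
orientation: [0.698, 3.058, 0.003]
ft_force: [0.2, -1.2, -1.1]
width: 34.8
grasp_force: 0.8
```

```bash
python3 st.py
```

```text
t 40.25 r 153.4 handle 0.679 yaw-180 -25.7 head -26.5 Fworld [ 0.2 -1.2 -1.1] tang -1.0 w 34.8 0.8 z 20.3
```

Call:
jog_arm:
  commands:
    - [-0.2,[-0.008,-0.155,0],[0,0,-0.127]]
    - [-0.2,[-0.008,-0.155,0],[0,0,-0.127]]
    - [-0.2,[-0.008,-0.155,0],[0,0,-0.127]]
    - [-0.2,[-0.008,-0.155,0],[0,0,-0.127]]
    - [-0.2,[-0.008,-0.155,0],[0,0,-0.127]]
    - [-0.2,[-0.008,-0.155,0],[0,0,-0.127]]
    - [-0.2,[-0.008,-0.155,0],[0,0,-0.127]]
    - [-0.2,[-0.008,-0.155,0],[0,0,-0.127]]
    - [-0.2,[-0.008,-0.155,0],[0,0,-0.127]]

```text
t: 41.15
ee_pos: [484.3, 53.5, 20.3]
orientation: [-0.708, 3.054, 0.0]
ft_force: [0.5, 2.1, 0.3]
width: 35.3
grasp_force: 0.6
```

Call:
jog_arm:
  commands:
    - [-0.2,[-0.008,-0.155,0],[0,0,-0.127]]
    - [-0.2,[-0.008,-0.155,0],[0,0,-0.127]]
    - [-0.2,[-0.008,-0.155,0],[0,0,-0.127]]
    - [-0.2,[-0.008,-0.155,0],[0,0,-0.127]]
    - [-0.2,[-0.004,-0.06,0],[0,0,-0.05]]
    - [-0.2,[0,0,0],[0,0,0]]

```text
t: 41.75
ee_pos: [527.8, 1.0, 20.6]
orientation: [-1.349, 2.829, -0.003]
ft_force: [0.4, -0.6, 0.7]
width: 35.1
grasp_force: 0.0
```

```bash
python3 st.py
```

```text
t 41.75 r 151.2 handle -0.695 yaw-180 51.0 head 52.2 Fworld [ 0.4 -0.6  0.7] tang -0.7 w 35.1 0.0 z 20.6
```

Call:
jog_arm:
  commands:
    - [-0.2,[0.02,0.1,0],[0,0,0.082]]
    - [-0.2,[-0.002,0.05,0],[0,0,0.041]]
    - [-0.2,[-0.002,0.05,0],[0,0,0.041]]
    - [-0.2,[-0.002,0.05,0],[0,0,0.041]]
    - [-0.2,[-0.002,0.05,0],[0,0,0.041]]
    - [-0.2,[-0.002,0.05,0],[0,0,0.041]]
    - [-0.2,[-0.002,0.05,0],[0,0,0.041]]

```text
t: 42.45
ee_pos: [498.3, 29.1, 20.4]
orientation: [-0.972, 2.98, -0.001]
ft_force: [-1.1, -1.6, 0.7]
width: 35.2
grasp_force: 0.5
```

Call:
jog_arm:
  commands:
    - [-0.2,[-0.002,0.05,0],[0,0,0.041]]
    - [-0.2,[-0.002,0.05,0],[0,0,0.041]]
    - [-0.2,[-0.002,0.05,0],[0,0,0.041]]

```text
t: 42.75
ee_pos: [490.2, 41.7, 20.3]
orientation: [-0.827, 3.024, -0.001]
ft_force: [-0.7, -2.8, 0.5]
width: 35.0
grasp_force: 1.2
```

Call:
jog_arm:
  commands:
    - [-0.2,[-0.002,0.05,0],[0,0,0.041]]
    - [-0.2,[-0.002,0.05,0],[0,0,0.041]]
    - [-0.2,[-0.002,0.05,0],[0,0,0.041]]

```text
t: 43.05
ee_pos: [483.2, 54.9, 20.2]
orientation: [-0.68, 3.061, -0.001]
ft_force: [-0.6, -4.1, 1.6]
width: 35.4
grasp_force: 1.5
```

Call:
jog_arm:
  commands:
    - [-0.2,[-0.002,0.05,0],[0,0,0.041]]
    - [-0.2,[-0.002,0.05,0],[0,0,0.041]]
    - [-0.2,[-0.002,0.05,0],[0,0,0.041]]

```text
t: 43.35
ee_pos: [477.4, 68.7, 20.2]
orientation: [-0.532, 3.091, -0.0]
ft_force: [-0.8, -4.7, 1.4]
width: 35.0
grasp_force: 1.9
```

Call:
jog_arm:
  commands:
    - [-0.2,[-0.002,0.05,0],[0,0,0.041]]
    - [-0.2,[-0.002,0.05,0],[0,0,0.041]]
    - [-0.2,[-0.002,0.05,0],[0,0,0.041]]

```text
t: 43.65
ee_pos: [473.1, 83.0, 20.1]
orientation: [-0.382, 3.113, -0.0]
ft_force: [-1.6, -4.9, 0.6]
width: 35.6
grasp_force: 2.0
```

Call:
jog_arm:
  commands:
    - [-0.2,[-0.002,0.05,0],[0,0,0.041]]
    - [-0.2,[-0.002,0.05,0],[0,0,0.041]]
    - [-0.2,[-0.002,0.05,0],[0,0,0.041]]

```text
t: 43.95
ee_pos: [470.2, 97.7, 20.0]
orientation: [-0.231, 3.129, 0.0]
ft_force: [-2.1, -5.2, 1.7]
width: 35.2
grasp_force: 2.3
```

```bash
python3 st.py
```

```text
t 43.95 r 152.0 handle 0.066 yaw-180 8.5 head 8.6 Fworld [-2.1 -5.2  1.7] tang -4.8 w 35.2 2.3 z 20.0
```

Call:
jog_arm:
  commands:
    - [-0.2,[-0.002,0.05,0],[0,0,0.041]]
    - [-0.2,[-0.002,0.05,0],[0,0,0.041]]
    - [-0.2,[-0.002,0.05,0],[0,0,0.041]]

```text
t: 44.25
ee_pos: [469.2, 112.8, 20.0]
orientation: [-0.08, 3.136, 0.001]
ft_force: [-1.0, -3.6, 0.6]
width: 35.1
grasp_force: 1.7
```

Call:
jog_arm:
  commands:
    - [-0.2,[-0.002,0.05,0],[0,0,0.041]]
    - [-0.2,[-0.002,0.05,0],[0,0,0.041]]
    - [-0.2,[-0.002,0.05,0],[0,0,0.041]]

```text
t: 44.55
ee_pos: [470.1, 128.1, 20.1]
orientation: [0.072, 3.135, 0.002]
ft_force: [-0.5, -1.4, -0.3]
width: 35.0
grasp_force: 0.5
```

Call:
jog_arm:
  commands:
    - [-0.2,[-0.002,0.05,0],[0,0,0.041]]
    - [-0.2,[-0.002,0.05,0],[0,0,0.041]]
    - [-0.2,[-0.002,0.05,0],[0,0,0.041]]

```text
t: 44.85
ee_pos: [471.5, 142.9, 20.1]
orientation: [0.223, 3.128, 0.002]
ft_force: [-0.9, -2.5, 0.3]
width: 35.3
grasp_force: 1.2
```

Call:
jog_arm:
  commands:
    - [-0.2,[-0.002,0.05,0],[0,0,0.041]]
    - [-0.2,[-0.002,0.05,0],[0,0,0.041]]
    - [-0.2,[-0.002,0.05,0],[0,0,0.041]]

```text
t: 45.15
ee_pos: [474.4, 157.3, 20.1]
orientation: [0.374, 3.115, 0.002]
ft_force: [-2.4, -2.6, 0.5]
width: 35.1
grasp_force: 1.5
```

Call:
jog_arm:
  commands:
    - [-0.2,[-0.002,0.05,0],[0,0,0.041]]
    - [-0.2,[-0.002,0.05,0],[0,0,0.041]]
    - [-0.2,[-0.002,0.05,0],[0,0,0.041]]

```text
t: 45.45
ee_pos: [478.5, 171.4, 20.1]
orientation: [0.524, 3.094, 0.001]
ft_force: [-2.8, -3.9, 2.0]
width: 35.4
grasp_force: 1.9
```

Call:
jog_arm:
  commands:
    - [-0.2,[-0.002,0.05,0],[0,0,0.041]]
    - [-0.2,[-0.002,0.05,0],[0,0,0.041]]
    - [-0.2,[-0.002,0.05,0],[0,0,0.041]]

```text
t: 45.75
ee_pos: [484.1, 185.1, 20.1]
orientation: [0.673, 3.065, 0.001]
ft_force: [-3.1, -1.8, 1.9]
width: 35.1
grasp_force: 2.0
```

```bash
python3 st.py
```

```text
t 45.75 r 150.9 handle 0.659 yaw-180 -24.8 head -25.3 Fworld [-3.1 -1.8  1.9] tang -3.0 w 35.1 2.0 z 20.1
```

Force builds and then drops, so it may already be tight with the pawl slipping. I'll look at the nut from low on the -y side.

Call:
jog_arm:
  commands:
    - [-0.2,[0,-0.03,-0.3],[0,0,0]]
    - [-0.2,[0,0,-0.4],[0,0,0]]
    - [-0.2,[0,0,-0.4],[0,0,0]]
    - [-0.2,[0,0,-0.3],[0,0,0.18]]
    - [-0.2,[0,0,0],[0,0,0.18]]
    - [-0.2,[0,0,0],[0,0,0.18]]
    - [-0.2,[0,0,0],[0,0,0.18]]
    - [-0.2,[0,0,0],[0,0,0.18]]
    - [-0.2,[0,0,0],[0,0,0.18]]
    - [-0.2,[0,0,0],[0,0,0.18]]

```text
t: 46.75
ee_pos: [483.5, 182.8, 160.2]
orientation: [2.053, 2.373, 0.008]
ft_force: [0.2, 0.4, 0.4]
width: 34.6
grasp_force: 0.0
```

```bash
python3 -c "
from go import *
go([620,-80,170],90)"
```

```text
pos [483.5 182.8 160.2] q [ 0.34  0.31  1.9  -0.    0.93  0.2 ] turn [ 0.008 -0.001  0.184] | 8.3
shift now [-2.797  0.973 -0.092] shift after turn [-2.628  1.365 -0.098]
```

Call:
jog_arm:
  commands:
    - [-0.2,[0,0,0],[0,0,0.18]]
    - [-0.2,[-0.44,0.23,-0.02],[0,0,0]]
    - [-0.2,[-0.44,0.23,-0.02],[0,0,0]]
    - [-0.2,[-0.44,0.23,-0.02],[0,0,0]]
    - [-0.2,[-0.44,0.23,-0.02],[0,0,0]]
    - [-0.2,[-0.44,0.23,-0.02],[0,0,0]]
    - [-0.2,[-0.44,0.23,0],[0,0,0]]
    - [-0.2,[0,0,0],[0,0.18,0]]
    - [-0.2,[0,0,0],[0,0.18,0]]
    - [-0.2,[0,0,0],[0,0.18,0]]

```text
t: 47.75
ee_pos: [625.7, -79.3, 172.0]
orientation: [-1.975, -1.996, -0.441]
ft_force: [0.3, -0.4, -0.5]
width: 35.0
grasp_force: 0.0
```

Call:
jog_arm:
  commands:
    - [-0.2,[0,0,0],[0,0.18,0]]
    - [-0.2,[0,0,0],[0,0.18,0]]
    - [-0.2,[0,0,0],[0,0.18,0]]
    - [-0.2,[0,0,0],[0,0.18,0]]
    - [-0.2,[0,0,0],[0,0.18,0]]
    - [-0.2,[0,0,0],[0,0.18,0]]
    - [-0.2,[0,0,0],[0,0,0]]

```text
t: 48.45
ee_pos: [623.3, -79.3, 165.9]
orientation: [-1.414, -1.422, -1.048]
ft_force: [-0.0, 0.5, 0.1]
width: 35.5
grasp_force: 0.0
```

```bash
sed -i 's/cv2.imwrite.*/cv2.imwrite("pics\/nut%s.png"%sys.argv[1],cv2.resize(d["image"][y0:y0+120,x0:x0+180],None,fx=4,fy=4,interpolation=cv2.INTER_CUBIC))/' nut.py; python3 nut.py 2; python3 -c "
from go import *
go([620,-40,140],90)"
```

```text
[623.2617278  -79.34687083 165.92696269] [-0.59  0.92  1.41  0.94  1.77 -0.91]
[316.60342242 201.23273633] 428.9726937772635 [ 624.27476385 -244.33973583  285.68384632]
pos [624.2 -79.3 167.9] q [-0.59  0.91  1.41  0.94  1.76 -0.91] turn [-0.008 -1.623  0.01 ] | 73.0
shift now [-0.152 -0.039  0.458] shift after turn [ 0.393 -0.042  0.279]
```

Call:
jog_arm:
  commands:
    - [-0.2,[-0.14,-0.01,0.32],[0,0,0]]
    - [-0.2,[-0.14,-0.01,0.32],[0,0,0]]
    - [-0.2,[-0.14,-0.01,0.32],[0,0,0]]
    - [-0.2,[0,0,0],[0,0,0]]

```text
t: 48.9
ee_pos: [620.5, 3.8, 102.3]
orientation: [-1.412, -1.438, -1.046]
ft_force: [0.5, -0.6, 0.9]
width: 35.3
grasp_force: 0.0
```

```bash
python3 nut.py 2
```

```text
[620.53932386   3.79784824 102.26310858] [-0.49  0.97  1.51  0.99  1.62 -1.  ]
[318.83889169 189.97080852] 324.6986303895867 [ 621.72974567 -160.15286438  223.44349967]
```

View pics/nut2.png

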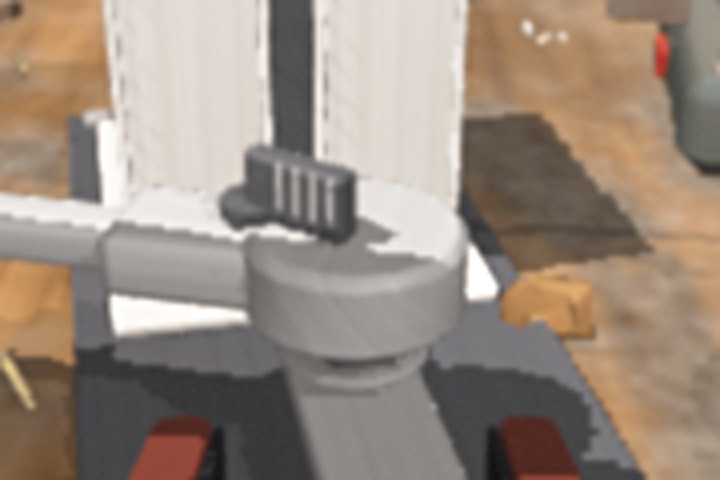

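Call:
jog_arm:
  commands:
    - [-0.2,[-0.1,0,0.4],[0,0,0]]
    - [-0.2,[-0.1,0,0.4],[0,0,0]]
    - [-0.2,[0,0,0],[0,0,0]]
    - [-0.2,[0,0,0],[0,0,0]]

```text
t: 49.35
ee_pos: [622.6, 70.1, 62.0]
orientation: [-1.412, -1.439, -1.053]
ft_force: [0.1, 0.1, -0.5]
width: 35.2
grasp_force: 0.0
```

```bash
cat > nut3.py <<'E'
from h import *
import sys
o=get_obs();print(o["ee_pos"],o["orientation"])
d=shot("wrist",f"full{sys.argv[1]}.png")
K=np.array(d["intrinsics"])
def pj(p):
    c=d["Rm"].T@(np.array(p)-d["C"]);s=c[:2]/c[2];s=s*(1+d["k1"]*s@s);return K[:2,:2]@s+K[:2,2]
q=pj([620.5,100,48]);u,v=q.astype(int);print(q,d["C"])
a=d["image"][v-25:v+25,u-40:u+40];a=cv2.resize(a,None,fx=9,fy=9,interpolation=cv2.INTER_CUBIC)
cv2.imwrite(f"pics/z{sys.argv[1]}.png",cv2.convertScaleAbs(a,alpha=1.5,beta=0))
E
python3 nut3.py A
```

```text
[622.64533339  70.14926995  61.98402613] [-1.41248067 -1.43948526 -1.05303219]
[315.00559517 216.06096146] [622.5818357  -93.88456832 183.06697173]
```

View pics/zA.png

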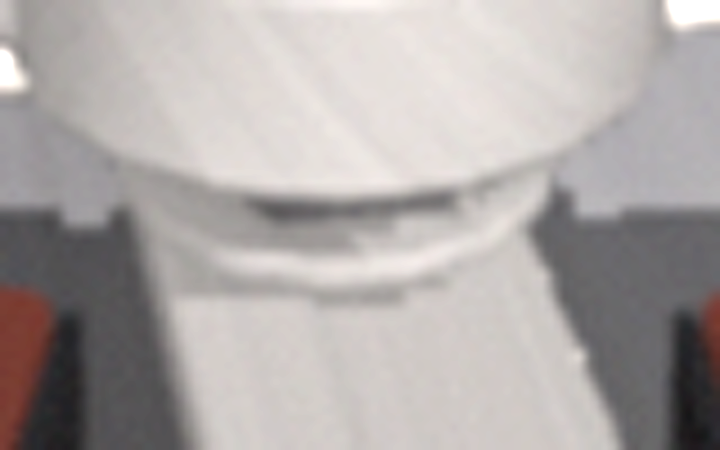

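The crop shows the dark nut edge between the washer and the head at (250-460,205). I'll make one more full stroke and compare this edge afterwards.

Call:
jog_arm:
  commands:
    - [-0.2,[0.1,0,-0.4],[0,0,0]]
    - [-0.2,[0.1,0,-0.4],[0,0,0]]
    - [-0.2,[0.2,0,-0.4],[0,-0.18,0]]
    - [-0.2,[0,0,-0.2],[0,-0.18,0]]
    - [-0.2,[0,0,0],[0,-0.18,0]]
    - [-0.2,[0,0,0],[0,-0.18,0]]
    - [-0.2,[0,0,0],[0,-0.18,0]]
    - [-0.2,[0,0,0],[0,-0.18,0]]
    - [-0.2,[0,0,0],[0,-0.18,0]]
    - [-0.2,[0,0,0],[0,-0.18,0]]

```text
t: 50.4
ee_pos: [624.6, -53.3, 146.1]
orientation: [-2.149, -2.166, -0.162]
ft_force: [0.1, 0.5, -0.8]
width: 35.3
grasp_force: 0.0
```

```bash
python3 lev.py; python3 -c "
from go import *
go([479.5,181,150],157)"
```

```text
[624.62118703 -53.29577747 146.12317053] 35.2527331898841 yaw 90.52958106289036
top lever 41 [606.5 117.9  96. ] ((606.5697021484375, 118.20980072021484), (8.584832191467285, 28.44536781311035), 54.94169235229492)
top grip 328 [475.8 163.5  76.9] ((508.6700134277344, 197.8249969482422), (182.14193725585938, 81.49012756347656), 49.275856018066406) heading -16.56491281652238 handle 0.5055330962014197
wrist lever 101 [612.5 108.2  94.1] ((611.0302124023438, 108.73444366455078), (5.881209373474121, 13.854958534240723), 86.4527816772461)
pos [624.3 -49.6 146.2] q [-0.17  0.49  1.66  0.16  1.01 -0.28] turn [ 0.118 -0.147 -1.469] | 66.6
shift now [ 2.31  -1.417  0.265] shift after turn [ 2.234  1.557 -0.038]
```

```bash
cat > hd.py <<'E'
from h import *
S=np.array([620.5,120.5])
d=shot("top");P=cloud(d);Z=P[...,2]
r=np.hypot(P[...,0]-S[0],P[...,1]-S[1]);u=np.arange(640)[None,:]
a=np.arctan2(S[1]-P[...,1],S[0]-P[...,0])
m=(Z>70)&(Z<82)&(d["image"].max(-1)<70)&(r>110)&(r<205)&(abs(a)<1.1)&(Z>0)
n,l,s,c=cv2.connectedComponentsWithStats(m.astype(np.uint8))
i=1+np.argmax(s[1:,4]);q=P[l==i];c=q.mean(0);h=np.arctan2(S[1]-c[1],S[0]-c[0])
print("grip",len(q),c.round(1),cv2.minAreaRect(q[:,:2].astype(np.float32))[1:],"head",np.degrees(h).round(1),"handle",(np.radians(12.4)-h).round(3))
m=(Z>90)&(Z<101)&(np.hypot(P[...,0]-612,P[...,1]-120)<38)
print("lever",cv2.minAreaRect(P[m][:,:2].astype(np.float32)))
E
python3 hd.py
```

```text
grip 287 [466.5 152.3  77. ] ((24.688018798828125, 85.91998291015625), 79.76123809814453) head -11.7 handle 0.42
lever ((606.8377685546875, 117.97203063964844), (8.128483772277832, 28.577056884765625), 56.86573791503906)
```

Call:
jog_arm:
  commands:
    - [0,[0,0,-0.1],[0.02,-0.024,-0.18]]
    - [0,[0,0,0],[0.02,-0.024,-0.18]]
    - [0,[0,0,0],[0.02,-0.024,-0.18]]
    - [0,[0,0,0],[0.02,-0.024,-0.18]]
    - [0,[0,0,0],[0.02,-0.024,-0.18]]
    - [0,[0,0,0],[0.02,-0.024,-0.18]]
    - [0,[0,0,0],[0,0,-0.18]]
    - [0,[0,0,0],[0,0,-0.18]]
    - [0,[0,0,0],[0,0,-0.18]]
    - [0,[0,0,0],[0,0,-0.05]]

```text
t: 51.55
ee_pos: [622.5, -54.5, 152.4]
orientation: [-0.377, -3.087, -0.005]
ft_force: [-1.0, 0.0, -0.5]
width: 43.8
grasp_force: 0.0
```

```bash
python3 -c "
from go import *
go([468.7,151.9,150],168.3)"
```

```text
pos [622.5 -54.5 152.4] q [-0.11  0.48  1.64  0.    1.05 -1.44] turn [ 0.   -0.04 -0.05] | 2.9
shift now [1.988 1.633 0.086] shift after turn [1.925 1.709 0.024]
```

Call:
jog_arm:
  commands:
    - [0,[0,0,0],[0,-0.04,-0.05]]
    - [0,[0.385,0.342,0],[0,0,0]]
    - [0,[0.385,0.342,0],[0,0,0]]
    - [0,[0.385,0.342,0],[0,0,0]]
    - [0,[0.385,0.342,0],[0,0,0]]
    - [0,[0.385,0.342,0],[0,0,0]]
    - [0,[0,0,0.4],[0,0,0]]
    - [0,[0,0,0],[0,0,0]]
    - [0,[0,0,0],[0,0,0]]

```text
t: 52.45
ee_pos: [473.7, 146.8, 111.8]
orientation: [-0.325, -3.123, 0.003]
ft_force: [0.2, 0.3, 1.1]
width: 44.0
grasp_force: 0.0
```

```bash
python3 -c "
from go import *
go([468.7,151.9,20],168.3)"; python3 hd.py
```

```text
pos [473.7 146.8 111.8] q [ 0.28  0.36  1.97 -0.    0.82 -1.08] turn [-0.003 -0.002 -0.004] | 0.2
shift now [0.058 0.042 0.918] shift after turn [0.059 0.04  0.918]Traceback (most recent call last):
  File "hd.py", line 8, in <module>
    i=1+np.argmax(s[1:,4]);q=P[l==i];c=q.mean(0);h=np.arctan2(S[1]-c[1],S[0]-c[0])
        ~~~~~~~~~^^^^^^^^^
    return _wrapfunc(a, 'argmax', axis=axis, out=out, **kwds)
    return bound(*args, **kwds)
ValueError: attempt to get argmax of an empty sequence
```

Call:
jog_arm:
  commands:
    - [0,[0.06,0.04,0.3],[0,0,0]]
    - [0,[0,0,0.3],[0,0,0]]
    - [0,[0,0,0.32],[0,0,0]]
    - [-0.2,[0,0,0],[0,0,0]]
    - [-0.2,[0,0,0],[0,0,0]]
    - [-0.2,[-0.002,0.05,0],[0,0,0.041]]
    - [-0.2,[-0.002,0.05,0],[0,0,0.041]]

```text
t: 53.2
ee_pos: [472.2, 162.3, 21.7]
orientation: [0.425, 3.11, -0.003]
ft_force: [-0.6, -3.5, -2.8]
width: 35.4
grasp_force: 1.6
```

Call:
jog_arm:
  commands:
    - [-0.2,[-0.002,0.05,0],[0,0,0.041]]
    - [-0.2,[-0.002,0.05,0],[0,0,0.041]]

```text
t: 53.4
ee_pos: [475.2, 171.7, 21.7]
orientation: [0.525, 3.095, -0.003]
ft_force: [0.2, -4.4, -2.4]
width: 35.5
grasp_force: 1.9
```

Call:
jog_arm:
  commands:
    - [-0.2,[-0.002,0.05,0],[0,0,0.041]]
    - [-0.2,[-0.002,0.05,0],[0,0,0.041]]

```text
t: 53.6
ee_pos: [478.7, 181.0, 21.7]
orientation: [0.624, 3.077, -0.003]
ft_force: [-0.9, -3.0, -1.7]
width: 35.1
grasp_force: 1.9
```

Call:
jog_arm:
  commands:
    - [-0.2,[-0.002,0.05,0],[0,0,0.041]]
    - [-0.2,[-0.002,0.05,0],[0,0,0.041]]

```text
t: 53.8
ee_pos: [482.9, 189.9, 21.7]
orientation: [0.723, 3.056, -0.003]
ft_force: [-1.6, -3.9, -2.4]
width: 35.5
grasp_force: 1.9
```

```bash
python3 st.py
```

```text
t 53.8 r 154.1 handle 0.684 yaw-180 -26.6 head -26.8 Fworld [-1.6 -3.9 -2.4] tang -4.2 w 35.5 1.9 z 21.7
```

Call:
jog_arm:
  commands:
    - [-0.2,[0,0,0],[0,0,0]]
    - [-0.2,[0,0,-0.3],[0,0,0]]
    - [-0.2,[0,0,-0.4],[0,0,0]]
    - [-0.2,[0,0,0],[0,0,0]]
    - [-0.2,[0,0,0],[0,0,0]]

```text
t: 54.3
ee_pos: [483.9, 190.9, 91.8]
orientation: [0.719, 3.054, 0.001]
ft_force: [-0.3, 0.6, -1.6]
width: 35.3
grasp_force: 0.0
```

```bash
python3 - <<'E'
from h import *
o=get_obs();print(o["ee_pos"])
d=shot("wrist","lift.png");P=cloud(d);Z=P[...,2];S=np.array([620.5,120.5])
r=np.hypot(P[...,0]-S[0],P[...,1]-S[1])
m=(Z>74)&(Z<79)&(d["image"].max(-1)<70)&(r>105)&(r<205)
n,l,s,c=cv2.connectedComponentsWithStats(m.astype(np.uint8))
for i in range(1,n):
    if s[i,4]>300:
        q=P[l==i];print(len(q),q.mean(0).round(1),cv2.minAreaRect(q[:,:2].astype(np.float32)))
E
python3 hd.py
```

```text
[483.90859687 190.8982076   91.7857724 ]
2268 [451.4 157.8  76.9] ((456.2274169921875, 156.9545440673828), (24.439924240112305, 60.88917541503906), 77.11275482177734)
grip 20 [433.1 157.8  76.3] ((10.34957218170166, 15.080646514892578), 2.9939043521881104) head -11.2 handle 0.413
lever ((606.5654907226562, 118.64370727539062), (7.844333648681641, 27.546558380126953), 54.20814895629883)
```

Call:
jog_arm:
  commands:
    - [-0.2,[-0.008,-0.155,0],[0,0,-0.127]]
    - [-0.2,[-0.008,-0.155,0],[0,0,-0.127]]
    - [-0.2,[-0.003,-0.077,0],[0,0,-0.063]]
    - [-0.2,[0,0,0],[0,0,0]]
    - [-0.2,[0,0,0.4],[0,0,0]]
    - [-0.2,[0,0,0.31],[0,0,0]]
    - [-0.2,[0,0,0],[0,0,0]]
    - [-0.2,[-0.004,0.1,0],[0,0,0.082]]
    - [-0.2,[-0.004,0.1,0],[0,0,0.082]]
    - [-0.2,[-0.004,0.1,0],[0,0,0.082]]

```text
t: 55.4
ee_pos: [477.6, 182.1, 18.7]
orientation: [-0.639, -3.073, 0.007]
ft_force: [-2.1, -3.9, -2.4]
width: 35.0
grasp_force: 2.0
```

Call:
jog_arm:
  commands:
    - [-0.2,[-0.002,0.05,0],[0,0,0.041]]
    - [-0.2,[-0.002,0.05,0],[0,0,0.041]]
    - [-0.2,[-0.002,0.05,0],[0,0,0.041]]
    - [-0.2,[0,0,0],[0,0,0]]

```text
t: 55.8
ee_pos: [485.3, 196.0, 19.1]
orientation: [-0.783, -3.042, 0.005]
ft_force: [-1.2, -1.2, -0.8]
width: 35.2
grasp_force: 0.9
```

```bash
python3 st.py
```

```text
t 55.8 r 154.8 handle 0.726 yaw-180 -28.9 head -29.2 Fworld [-1.2 -1.2 -0.8] tang -1.6 w 35.2 0.9 z 19.1
```

Call:
jog_arm:
  commands:
    - [-0.2,[0,0,-0.3],[0,0,0]]
    - [-0.2,[0,0,-0.4],[0,0,0]]
    - [-0.2,[0,0,0],[0,0,0]]
    - [-0.2,[0,0,0],[0,0,0]]

```text
t: 56.2
ee_pos: [487.0, 196.4, 90.1]
orientation: [0.781, 3.039, -0.0]
ft_force: [-0.3, -0.0, -0.4]
width: 35.0
grasp_force: 0.0
```

```bash
cat > hw.py <<'E'
from h import *
d=shot("wrist");P=cloud(d);Z=P[...,2];S=np.array([620.5,120.5])
r=np.hypot(P[...,0]-S[0],P[...,1]-S[1])
m=(Z>74)&(Z<79)&(d["image"].max(-1)<70)&(r>105)&(r<205)
n,l,s,c=cv2.connectedComponentsWithStats(m.astype(np.uint8))
for i in range(1,n):
    if s[i,4]>300:
        q=P[l==i];c=q.mean(0);rc=cv2.minAreaRect(q[:,:2].astype(np.float32));h=np.arctan2(S[1]-c[1],S[0]-c[0]);print(len(q),c.round(1),rc[1:],"by centre",(np.radians(12.4)-h).round(3))
E
python3 hw.py;python3 hd.py
```

```text
2334 [453.1 162.2  77. ] ((24.213754653930664, 60.825408935546875), 75.90116119384766) by centre 0.46
grip 33 [438.5 159.3  75.4] ((15.12871265411377, 32.32646942138672), 41.40617752075195) head -12.0 handle 0.426
lever ((607.0604248046875, 118.4732666015625), (9.055854797363281, 28.571083068847656), 52.06382751464844)
```

Call:
jog_arm:
  commands:
    - [-0.2,[-0.008,-0.155,0],[0,0,-0.127]]
    - [-0.2,[-0.008,-0.155,0],[0,0,-0.127]]
    - [-0.2,[-0.004,-0.1,0],[0,0,-0.082]]
    - [-0.2,[0,0,0],[0,0,0]]
    - [-0.2,[0,0,0.4],[0,0,0]]
    - [-0.2,[0,0,0.29],[0,0,0]]
    - [-0.2,[0,0,0],[0,0,0]]
    - [-0.2,[-0.008,-0.155,0],[0,0,-0.127]]
    - [-0.2,[-0.008,-0.155,0],[0,0,-0.127]]
    - [-0.2,[-0.008,-0.155,0],[0,0,-0.127]]

```text
t: 57.3
ee_pos: [467.2, 111.4, 20.4]
orientation: [0.099, -3.14, 0.003]
ft_force: [1.2, 1.8, -1.4]
width: 35.2
grasp_force: 0.7
```

Call:
jog_arm:
  commands:
    - [-0.2,[-0.008,-0.155,0],[0,0,-0.127]]
    - [-0.2,[-0.008,-0.155,0],[0,0,-0.127]]
    - [-0.2,[-0.008,-0.155,0],[0,0,-0.127]]
    - [-0.2,[-0.008,-0.155,0],[0,0,-0.127]]
    - [-0.2,[-0.008,-0.155,0],[0,0,-0.127]]
    - [-0.2,[-0.008,-0.155,0],[0,0,-0.127]]
    - [-0.2,[-0.008,-0.155,0],[0,0,-0.127]]
    - [-0.2,[-0.008,-0.155,0],[0,0,-0.127]]
    - [-0.2,[-0.002,-0.05,0],[0,0,-0.041]]
    - [-0.2,[0,0,0],[0,0,0]]

```text
t: 58.3
ee_pos: [526.0, -0.4, 20.9]
orientation: [-1.35, 2.836, -0.004]
ft_force: [-0.3, 0.4, 0.4]
width: 35.1
grasp_force: 0.0
```

```bash
python3 st.py; python3 hd.py
```

```text
t 58.3 r 153.5 handle -0.691 yaw-180 50.9 head 52.0 Fworld [-0.3  0.4  0.4] tang 0.5 w 35.1 0.0 z 20.9
grip 23 [533.9 262.9  75.6] ((2.223900556564331, 44.76778030395508), 13.19913387298584) head -58.7 handle 1.241
lever ((618.44384765625, 108.99478149414062), (24.617277145385742, 7.584118366241455), 30.39434242248535)
```

Call:
jog_arm:
  commands:
    - [-0.2,[-0.004,0.1,0],[0,0,0.082]]
    - [-0.2,[-0.004,0.1,0],[0,0,0.082]]
    - [-0.2,[-0.004,0.1,0],[0,0,0.082]]
    - [-0.2,[-0.004,0.1,0],[0,0,0.082]]
    - [-0.2,[-0.004,0.1,0],[0,0,0.082]]
    - [-0.2,[0,0,0],[0,0,0]]

```text
t: 58.95
ee_pos: [490.9, 38.2, 20.3]
orientation: [0.879, -3.015, 0.003]
ft_force: [0.1, 0.1, -0.3]
width: 35.2
grasp_force: 0.0
```

```bash
python3 st.py; python3 hd.py|tail -1
```

```text
t 58.95 r 153.6 handle -0.349 yaw-180 32.5 head 32.4 Fworld [ 0.1  0.1 -0.3] tang 0.0 w 35.2 0.0 z 20.3
lever ((623.67626953125, 110.60152435302734), (7.162084102630615, 8.014753341674805), 89.1422119140625)
```

Call:
jog_arm:
  commands:
    - [-0.2,[-0.004,0.1,0],[0,0,0.082]]
    - [-0.2,[-0.004,0.1,0],[0,0,0.082]]
    - [-0.2,[-0.004,0.1,0],[0,0,0.082]]
    - [-0.2,[-0.004,0.1,0],[0,0,0.082]]
    - [-0.2,[-0.004,0.1,0],[0,0,0.082]]
    - [-0.2,[0,0,0],[0,0,0]]

```text
t: 59.6
ee_pos: [472.3, 83.4, 20.0]
orientation: [0.387, -3.117, 0.004]
ft_force: [-0.1, -1.4, 1.3]
width: 35.8
grasp_force: 0.7
```

```bash
python3 st.py; python3 hd.py|tail -1
```

```text
t 59.6 r 152.7 handle -0.029 yaw-180 14.2 head 14.0 Fworld [-0.1 -1.4  1.3] tang -1.4 w 35.8 0.7 z 20.0
lever ((611.8761596679688, 112.06243133544922), (7.987670421600342, 28.274770736694336), 83.96417236328125)
```

Call:
jog_arm:
  commands:
    - [-0.2,[0,-0.05,0],[0,0,0]]
    - [-0.2,[0,-0.05,0],[0,0,0]]
    - [-0.2,[0,-0.05,0],[0,0,0]]
    - [-0.2,[0,0,0],[0,0,0]]

```text
t: 60.05
ee_pos: [476.6, 67.6, 19.9]
orientation: [-0.384, 3.118, -0.004]
ft_force: [0.3, -1.9, -0.7]
width: 35.4
grasp_force: 1.4
```

```bash
python3 st.py; python3 hd.py|tail -1
```

```text
t 60.05 r 153.3 handle -0.136 yaw-180 14.1 head 20.2 Fworld [ 0.3 -1.9 -0.7] tang -1.9 w 35.4 1.4 z 19.9
lever ((612.7485961914062, 110.44964599609375), (24.03559684753418, 7.261499404907227), 1.6872179508209229)
```

Call:
jog_arm:
  commands:
    - [-0.2,[0,-0.06,0],[0,0,-0.05]]
    - [-0.2,[0,-0.06,0],[0,0,-0.05]]
    - [-0.2,[0,-0.04,0],[0,0,-0.05]]
    - [-0.2,[0,0,0],[0,0,0]]

```text
t: 60.5
ee_pos: [480.4, 52.8, 19.8]
orientation: [0.568, -3.089, 0.004]
ft_force: [1.2, -2.1, -0.2]
width: 34.9
grasp_force: 1.1
```

```bash
cat >> hd.py <<'E'
c,s,a=cv2.minAreaRect(P[m][:,:2].astype(np.float32)); a=a if s[0]>s[1] else a-90
print("handle by lever",(np.radians(12.4-23.3-a)).round(3))
E
python3 st.py; python3 hd.py|tail -1
```

```text
t 60.5 r 155.6 handle -0.234 yaw-180 20.8 head 25.8 Fworld [ 1.2 -2.1 -0.2] tang -2.4 w 34.9 1.1 z 19.8
handle by lever -0.234
```

Call:
jog_arm:
  commands:
    - [-0.2,[0,0,0],[0,0,0]]
    - [-0.2,[0,0,-0.3],[0,0,0]]
    - [-0.2,[0,0,-0.4],[0,0,0]]
    - [-0.2,[0,0,0],[0,0,0]]

```text
t: 60.95
ee_pos: [483.3, 54.1, 93.6]
orientation: [-0.566, 3.084, -0.004]
ft_force: [1.1, -0.0, -0.3]
width: 34.6
grasp_force: 0.0
```

```bash
python3 hd.py; python3 hw.py
```

```text
grip 18 [533.2 266.3  75.9] ((1.7638471126556396, 36.82255172729492), 12.192959785461426) head -59.1 handle 1.248
lever ((0.0, 0.0), (0.0, 0.0), 0.0)
handle by lever 1.381
3460 [482.1  39.1  76.9] ((80.58867645263672, 24.775012969970703), 30.622230529785156) by centre -0.315
```

```bash
python3 -c "
from go import *
go([487,42,20],210.5)"
```

```text
pos [480.8  53.8  90.5] q [ 0.09  0.38  2.01 -0.    0.75 -1.84] turn [-0.003  0.001 -0.215] | 9.7
shift now [-0.015 -0.13   0.705] shift after turn [ 0.007 -0.133  0.705]
```

Call:
jog_arm:
  commands:
    - [-0.2,[0,-0.13,0],[0,0,-0.11]]
    - [-0.2,[0,0,0],[0,0,-0.1]]
    - [-0.2,[0,0,0.4],[0,0,0]]
    - [-0.2,[0,0,0.31],[0,0,0]]
    - [-0.2,[0,0,0],[0,0,0]]
    - [-0.2,[-0.004,0.1,0],[0,0,0.082]]
    - [-0.2,[-0.004,0.1,0],[0,0,0.082]]
    - [-0.2,[-0.004,0.1,0],[0,0,0.082]]
    - [-0.2,[-0.004,0.1,0],[0,0,0.082]]
    - [-0.2,[-0.004,0.1,0],[0,0,0.082]]

```text
t: 62.05
ee_pos: [466.8, 87.9, 19.2]
orientation: [0.319, -3.124, 0.004]
ft_force: [-0.3, -2.2, -0.3]
width: 35.0
grasp_force: 1.1
```

Call:
jog_arm:
  commands:
    - [-0.2,[-0.004,0.1,0],[0,0,0.082]]
    - [-0.2,[-0.004,0.1,0],[0,0,0.082]]
    - [-0.2,[-0.004,0.1,0],[0,0,0.082]]
    - [-0.2,[-0.004,0.1,0],[0,0,0.082]]
    - [-0.2,[-0.004,0.1,0],[0,0,0.082]]
    - [-0.2,[0,0,0],[0,0,0]]

```text
t: 62.65
ee_pos: [464.9, 138.0, 19.0]
orientation: [-0.18, -3.135, 0.004]
ft_force: [-0.5, -1.0, 0.6]
width: 35.2
grasp_force: 0.6
```

```bash
python3 st.py; python3 hd.py|tail -1
```

```text
t 62.65 r 156.6 handle 0.329 yaw-180 -6.6 head -6.4 Fworld [-0.5 -1.   0.6] tang -1.0 w 35.2 0.6 z 19.0Traceback (most recent call last):
  File "hd.py", line 8, in <module>
    i=1+np.argmax(s[1:,4]);q=P[l==i];c=q.mean(0);h=np.arctan2(S[1]-c[1],S[0]-c[0])
        ~~~~~~~~~^^^^^^^^^
    return _wrapfunc(a, 'argmax', axis=axis, out=out, **kwds)
    return bound(*args, **kwds)
ValueError: attempt to get argmax of an empty sequence
```

Call:
jog_arm:
  commands:
    - [-0.2,[0,0,-0.4],[0,0,0]]
    - [-0.2,[0,0,-0.4],[0,0,0]]
    - [-0.2,[0,0,0],[0,0,0]]
    - [-0.2,[0,0,0],[0,0,0]]

```text
t: 63.1
ee_pos: [466.5, 137.7, 99.7]
orientation: [0.18, 3.134, -0.002]
ft_force: [-0.4, -0.2, -0.4]
width: 35.0
grasp_force: 0.0
```

```bash
python3 hw.py;python3 hd.py
```

```text
2324 [452.1 102.8  76.8] ((80.76336669921875, 24.761978149414062), 6.759250640869141) by centre 0.112
grip 49 [438.4  90.4  77.5] ((24.755937576293945, 13.90340518951416), 11.107372283935547) head 9.4 handle 0.052
lever ((608.6123046875, 113.90731048583984), (8.293898582458496, 29.259885787963867), 78.15162658691406)
handle by lever 0.017
```

```bash
python3 hw.py; python3 -c "
from go import *
h=np.radians(6.4)
go([620.5-156*np.cos(h),120.5-156*np.sin(h),22],186.4)"
```

```text
2040 [448.2  93.1  76.9] ((59.09761428833008, 24.746326446533203), 9.91458511352539) by centre 0.059
pos [464.8 137.3  97.7] q [ 0.26  0.37  2.   -0.    0.78 -1.19] turn [-0.003 -0.002 -0.289] | 13.0
shift now [-0.047 -0.337  0.758] shift after turn [ 0.031 -0.341  0.757]
```

Call:
jog_arm:
  commands:
    - [-0.2,[0,0,0],[0,0,0]]
    - [-0.2,[0,0,0],[0,0,0]]
    - [-0.2,[0,0,0],[0,0,0]]
    - [-0.2,[0,0,0],[0,0,0]]
    - [-0.2,[0,0,0],[0,0,0]]
    - [-0.2,[0,0,0],[0,0,0]]
    - [-0.2,[0,0,0],[0,0,0]]
    - [-0.2,[0,0,0],[0,0,0]]
    - [-0.2,[0,0,0],[0,0,0]]
    - [-0.2,[0,0,0],[0,0,0]]

```text
t: 64.25
ee_pos: [465.7, 137.7, 98.7]
orientation: [0.181, 3.136, -0.004]
ft_force: [-0.2, -0.2, -0.5]
width: 35.1
grasp_force: 0.0
```

```bash
python3 hw.py;python3 hd.py
```

```text
2115 [450.2  90.6  76.9] ((60.90021896362305, 24.808979034423828), 10.929637908935547) by centre 0.043
grip 66 [438.6  88.1  77.3] ((21.06985855102539, 22.603309631347656), 87.47555541992188) head 10.1 handle 0.04
lever ((608.99072265625, 113.19834899902344), (7.808194160461426, 28.37605094909668), 77.69113159179688)
handle by lever 0.025
```

Call:
jog_arm:
  commands:
    - [-0.2,[0,0,0],[0,0,0]]
    - [-0.2,[0,0,0],[0,0,0]]
    - [-0.2,[0,0,0],[0,0,0]]
    - [-0.2,[0,0,0],[0,0,0]]
    - [-0.2,[0,0,0],[0,0,0]]
    - [-0.2,[0,0,0],[0,0,0]]
    - [-0.2,[0,0,0],[0,0,0]]
    - [-0.2,[0,0,0],[0,0,0]]
    - [-0.2,[0,0,0],[0,0,0]]
    - [-0.2,[0,0,0],[0,0,0]]

```text
t: 65.35
ee_pos: [465.6, 137.7, 98.7]
orientation: [0.181, 3.136, -0.004]
ft_force: [-0.3, 0.5, -0.5]
width: 35.1
grasp_force: 0.0
```

```bash
python3 hw.py;python3 hd.py
```

```text
2129 [450.1  90.6  76.9] ((61.112525939941406, 24.999385833740234), 11.352029800415039) by centre 0.043
grip 67 [438.4  88.2  77.1] ((21.602357864379883, 22.444887161254883), 87.37437438964844) head 10.1 handle 0.041
lever ((608.6842651367188, 113.0263900756836), (8.261439323425293, 28.5543155670166), 76.60383605957031)
handle by lever 0.044
```

Rest positions fall on the tooth lattice (-0.31, 0.04, 0.42; pitch 0.35) and the force saws up to about 5 N before dropping. The nut is against its stop and the pawl is skipping, so it is fully tight. The lever is still on tighten. Now I'll locate the tools.

```bash
cat > tools.py <<'E'
from h import *
import sys
def tools(n="top",show=True):
    d=shot(n,n+"_t.png");P=cloud(d);hsv=cv2.cvtColor(d["image"],cv2.COLOR_BGR2HSV);out={}
    B={"mid":((22,130,90),(34,255,255)),"long":((172,130,60),(180,255,255)),"long2":((0,170,60),(4,255,255)),"chisel":((10,70,150),(21,190,255))}
    k=np.zeros(P.shape[:2],bool);k[(P[...,2]>12)&(P[...,2]<42)&(P[...,0]>340)&(P[...,0]<720)&(P[...,1]>-420)&(P[...,1]<0)]=1
    for t,(a,b) in B.items():
        m=(cv2.inRange(hsv,a,b)>0)&k
        n_,l,s,c=cv2.connectedComponentsWithStats(m.astype(np.uint8))
        if n_<2: continue
        i=1+np.argmax(s[1:,4]);q=P[l==i]
        if len(q)<60: continue
        r=cv2.minAreaRect(q[:,:2].astype(np.float32));(w,h),an=r[1],r[2]
        if w<h: an-=90
        print(t,len(q),"c",np.round(r[0],1),"z",np.percentile(q[:,2],90).round(1),"len",round(max(w,h)),"wid",round(min(w,h)),"axis",round(an,1),"px",c[i].round())
if __name__=="__main__":
    for n in sys.argv[1:]: print(n);tools(n)
E
python3 tools.py top
```

```text
top
mid 327 c [ 429.6 -330.5] z 28.4 len 96 wid 27 axis 83.9 px [442. 230.]
long2 206 c [ 547.6 -258.4] z 31.0 len 99 wid 26 axis -86.5 px [414. 188.]
chisel 302 c [ 664.4 -225.4] z 33.0 len 117 wid 23 axis -88.8 px [402. 146.]
```

Call:
jog_arm:
  commands:
    - [0.6,[0,0,-0.4],[0,0,0.19]]
    - [0.6,[0,0,-0.3],[0,0,0.19]]
    - [0.6,[0,0,0],[0,0,0.19]]
    - [0.6,[0,0,0],[0,0,0.19]]
    - [0.6,[0,0,0],[0,0,0.19]]
    - [0.6,[0,0,0],[0,0,0.19]]
    - [0.6,[0,0,0],[0,0,0.19]]
    - [0.6,[0,0,0],[0,0,0.19]]
    - [0.6,[0,0,0],[0,0,0.19]]
    - [0.6,[0,0,0],[0,0,0.19]]

```text
t: 66.5
ee_pos: [465.6, 137.8, 168.7]
orientation: [2.268, 2.172, -0.003]
ft_force: [-0.4, 0.9, 0.2]
width: 70.0
grasp_force: 0.0
```

Call:
jog_arm:
  commands:
    - [0.6,[0,0,0],[0,0,0.19]]
    - [0.6,[0,0,0],[0,0,0.19]]
    - [0.6,[0,0,0],[0,0,0.19]]
    - [0.6,[0,0,0],[0,0,0.19]]
    - [0.6,[0,0,0],[0,0,0.19]]
    - [0.6,[0,0,0],[0,0,0.19]]
    - [0.6,[0,0,0],[0,0,0.19]]
    - [0.6,[0,0,0],[0,0,0.19]]
    - [0.6,[0,0,0],[0,0,0.19]]
    - [0.6,[0,0,0],[0,0,0.19]]

```text
t: 67.5
ee_pos: [465.6, 137.8, 168.7]
orientation: [3.139, 0.056, -0.0]
ft_force: [-0.3, -0.0, 0.3]
width: 70.0
grasp_force: 0.0
```

```bash
python3 -c "
from go import *
go([429.6,-330.5,100],-88)"
```

```text
pos [465.6 137.8 168.7] q [ 0.26  0.25  1.95 -0.    0.94  1.8 ] turn [ 2.000e-03 -2.000e-03  2.001e+00] | 90.0
shift now [-0.526  4.666  0.697] shift after turn [4.668 0.523 0.687]
```

Call:
jog_arm:
  commands:
    - [0.6,[-0.048,0.467,0],[0,0,0]]
    - [0.6,[-0.048,0.467,0],[0,0,0]]
    - [0.6,[-0.048,0.467,0],[0,0,0]]
    - [0.6,[-0.048,0.467,0],[0,0,0]]
    - [0.6,[-0.048,0.467,0],[0,0,0]]
    - [0.6,[-0.048,0.467,0],[0,0,0]]
    - [0.6,[-0.048,0.467,0],[0,0,0]]
    - [0.6,[-0.048,0.467,0],[0,0,0]]
    - [0.6,[-0.048,0.467,0],[0,0,0]]
    - [0.6,[-0.048,0.467,0],[0,0,0]]

```text
t: 68.5
ee_pos: [436.6, -332.7, 169.8]
orientation: [3.139, 0.065, 0.0]
ft_force: [0.5, -0.5, -0.7]
width: 70.3
grasp_force: 0.0
```

Call:
jog_arm:
  commands:
    - [0.6,[0,0,0],[0,0,0.19]]
    - [0.6,[0,0,0],[0,0,0.19]]
    - [0.6,[0,0,0],[0,0,0.19]]
    - [0.6,[0,0,0],[0,0,0.19]]
    - [0.6,[0,0,0],[0,0,0.19]]
    - [0.6,[0,0,0],[0,0,0.19]]
    - [0.6,[0,0,0],[0,0,0.19]]
    - [0.6,[0,0,0],[0,0,0.19]]
    - [0.6,[0,0,0],[0,0,0.19]]
    - [0.6,[0,0,0],[0,0,0.19]]

```text
t: 69.5
ee_pos: [437.0, -330.7, 169.6]
orientation: [2.343, -2.09, 0.002]
ft_force: [-0.5, 0.5, 0.5]
width: 70.4
grasp_force: 0.0
```

```bash
python3 tools.py wrist top; python3 -c "
from go import *
go([429.6,-330.5,60],-88)"
```

```text
wrist
mid 1961 c [ 427.4 -332.4] z 27.3 len 95 wid 28 axis 84.3 px [325. 176.]
long2 1490 c [ 546.3 -269.9] z 30.2 len 81 wid 30 axis -84.4 px [213. 216.]
chisel 359 c [ 665.9 -256.1] z 31.8 len 57 wid 16 axis -89.4 px [106. 223.]
top
mid 331 c [ 429.2 -330.6] z 28.3 len 95 wid 27 axis 84.2 px [442. 230.]
long2 208 c [ 546.5 -258.5] z 31.7 len 98 wid 26 axis -85.4 px [415. 187.]
pos [ 437.  -330.7  169.7] q [-0.67  0.34  1.82 -0.    0.98  2.36] turn [ 0.    -0.003  0.107] | 4.8
shift now [-0.013  0.073  1.097] shift after turn [-0.005  0.074  1.097]
```

Call:
jog_arm:
  commands:
    - [0.6,[0,0.085,0],[0,0,0.1]]
    - [0.6,[0,0,0.4],[0,0,0]]
    - [0.6,[0,0,0.4],[0,0,0]]
    - [0.6,[0,0,0.4],[0,0,0]]
    - [0.6,[0,0,0.4],[0,0,0]]
    - [0.6,[0,0,0.2],[0,0,0]]
    - [0.6,[0,0,0],[0,0,0]]

```text
t: 70.3
ee_pos: [426.7, -330.6, -13.1]
orientation: [2.27, -2.169, -0.007]
ft_force: [0.5, 0.3, -0.3]
width: 69.8
grasp_force: 0.0
```

Call:
jog_arm:
  commands:
    - [0.6,[0,0,0.1],[0,0,0]]
    - [0.6,[0,0,0.06],[0,0,0]]
    - [0.6,[0,0,0],[0,0,0]]

```text
t: 70.6
ee_pos: [428.9, -332.4, -26.0]
orientation: [2.267, -2.173, 0.003]
ft_force: [-0.6, 0.6, 0.2]
width: 69.7
grasp_force: 0.0
```

Close and lift.

Call:
jog_arm:
  commands:
    - [-1,[0,0,0],[0,0,0]]
    - [-1,[0,0,0],[0,0,0]]
    - [-1,[0,0,0],[0,0,0]]
    - [-1,[0,0,0],[0,0,0]]
    - [-1,[0,0,0],[0,0,0]]
    - [-1,[0,0,0],[0,0,0]]
    - [-1,[0,0,0],[0,0,0]]
    - [-1,[0,0,0],[0,0,0]]

```text
t: 71.4
ee_pos: [428.7, -332.2, -26.2]
orientation: [2.266, -2.174, 0.002]
ft_force: [-0.2, 0.3, 3.0]
width: 29.3
grasp_force: 27.9
```

Call:
jog_arm:
  commands:
    - [-1,[0,0,-0.2],[0,0,0]]
    - [-1,[0,0,-0.4],[0,0,0]]
    - [-1,[0,0,-0.5],[0,0,0]]
    - [-1,[0,0,-0.5],[0,0,0]]
    - [-1,[0,0,-0.5],[0,0,0]]
    - [-1,[0,0,-0.5],[0,0,0]]
    - [-1,[0,0,-0.5],[0,0,0]]
    - [-1,[0,0,0],[0,0,0]]

```text
t: 72.2
ee_pos: [431.7, -333.9, 291.0]
orientation: [2.267, -2.174, 0.022]
ft_force: [0.3, -0.8, -0.3]
width: 29.4
grasp_force: 27.9
```

```bash
python3 -c "
from go import *
go([546,262,300],90)
d=shot('wrist','mid_g.png')"
```

```text
pos [ 431.7 -333.9  291. ] q [-0.68  0.2   1.71 -0.    1.22  2.42] turn [ 0.021 -0.019 -3.947] | 177.6
shift now [-5.905 -1.391 -0.14 ] shift after turn [ 5.959  1.143 -0.09 ]
```

View pics/mid_g.png

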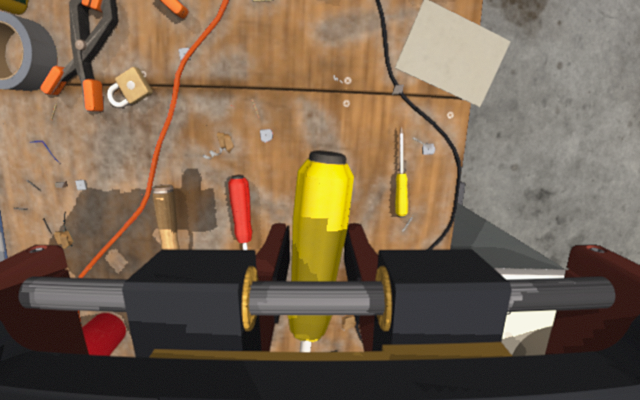

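The wrist view shows the yellow driver held at its handle (322,230), blade toward the image bottom. Now I'll turn it round, carry it and tilt it.

Call:
jog_arm:
  commands:
    - [-1,[0,0,0],[0,0,-0.188]]
    - [-1,[0,0,0],[0,0,-0.188]]
    - [-1,[0,0,0],[0,0,-0.188]]
    - [-1,[0,0,0],[0,0,-0.188]]
    - [-1,[0,0,0],[0,0,-0.188]]
    - [-1,[0,0,0],[0,0,-0.188]]
    - [-1,[0,0,0],[0,0,-0.188]]
    - [-1,[0,0,0],[0,0,-0.188]]
    - [-1,[0,0,0],[0,0,-0.188]]
    - [-1,[0,0,0],[0,0,-0.188]]

```text
t: 73.25
ee_pos: [427.6, -330.6, 281.1]
orientation: [-3.14, 0.073, 0.005]
ft_force: [0.1, -0.1, -0.9]
width: 29.6
grasp_force: 27.9
```

Call:
jog_arm:
  commands:
    - [-1,[0,0,0],[0,0,-0.188]]
    - [-1,[0,0,0],[0,0,-0.188]]
    - [-1,[0,0,0],[0,0,-0.188]]
    - [-1,[0,0,0],[0,0,-0.188]]
    - [-1,[0,0,0],[0,0,-0.188]]
    - [-1,[0,0,0],[0,0,-0.188]]
    - [-1,[0,0,0],[0,0,-0.188]]
    - [-1,[0,0,0],[0,0,-0.188]]
    - [-1,[0,0,0],[0,0,-0.188]]
    - [-1,[0,0,0],[0,0,-0.188]]

```text
t: 74.25
ee_pos: [427.6, -330.6, 281.0]
orientation: [-2.37, -2.058, 0.004]
ft_force: [-0.3, -0.6, -1.1]
width: 29.3
grasp_force: 27.9
```

Call:
jog_arm:
  commands:
    - [-1,[0,0,0],[0,0,-0.18]]
    - [-1,[0.45,0.115,0],[0,0,0]]
    - [-1,[0.45,0.115,0],[0,0,0]]
    - [-1,[0.45,0.115,0],[0,0,0]]
    - [-1,[0.45,0.115,0],[0,0,0]]
    - [-1,[0.45,0.115,0],[0,0,0]]
    - [-1,[0.45,0.115,0],[0,0,0]]
    - [-1,[0.45,0.115,0],[0,0,0]]
    - [-1,[0.45,0.115,0],[0,0,0]]
    - [-1,[0.45,0.115,0],[0,0,0]]

```text
t: 75.25
ee_pos: [533.2, 74.7, 280.3]
orientation: [-2.227, -2.215, 0.007]
ft_force: [0.5, -0.6, -1.2]
width: 29.5
grasp_force: 27.9
```

```bash
python3 -c "
from go import *
go([546,200,310],90)"
```

```text
pos [533.2  74.7 280.3] q [ 0.12  0.2   1.73 -0.    1.21  0.12] turn [-0.005  0.004 -0.007] | 0.4
shift now [ 1.252  0.12  -0.301] shift after turn [ 1.253  0.128 -0.297]
```

Call:
jog_arm:
  commands:
    - [-1,[0.4,0.06,-0.35],[0,0.19,0]]
    - [-1,[0,0,0],[0,0.19,0]]
    - [-1,[0,0,0],[0,0.19,0]]
    - [-1,[0,0,0],[0,0.19,0]]
    - [-1,[0,0,0],[0,0.19,0]]
    - [-1,[0,0,0],[0,0.19,0]]
    - [-1,[0,0,0],[0,0.19,0]]
    - [-1,[0,0,0],[0,0.19,0]]
    - [-1,[0,0,0],[0,0.19,0]]
    - [-1,[0,0,0],[0,0.19,0]]

```text
t: 76.25
ee_pos: [540.0, 109.6, 313.8]
orientation: [-1.272, -1.257, -1.177]
ft_force: [0.3, -0.1, -2.4]
width: 29.7
grasp_force: 27.9
```

Call:
jog_arm:
  commands:
    - [-1,[0,0,0],[0,0.1,0]]
    - [-1,[0,0,0],[0,0,0]]
    - [-1,[0,0,0],[0,0,0]]

```text
t: 76.55
ee_pos: [540.0, 110.6, 313.9]
orientation: [-1.218, -1.206, -1.209]
ft_force: [0.6, -0.5, -0.8]
width: 29.3
grasp_force: 27.9
```

```bash
cat >> go.py <<'E'
RH=R.from_matrix(np.array([[0,1,0],[0,0,1],[1,0,0]],float))  # x up, y +x, z +y
E
python3 - <<'E'
from go import *
go([546.5,355,300],Rg=RH)
d=shot("scene","sc_mid.png")
E
cd pics; python3 -c "
import cv2;a=cv2.imread('sc_mid.png');cv2.imwrite('sc_midc.png',cv2.resize(a[60:300,60:420],None,fx=2.2,fy=2.2))"
```

```text
pos [540.  110.6 313.9] q [-0.42  0.68  1.82  1.23  1.81 -0.97] turn [ 0.007  0.004 -0.005] | 0.4
shift now [-0.131  0.052  2.445] shift after turn [-0.139  0.065  2.444]
```

View pics/sc_midc.png

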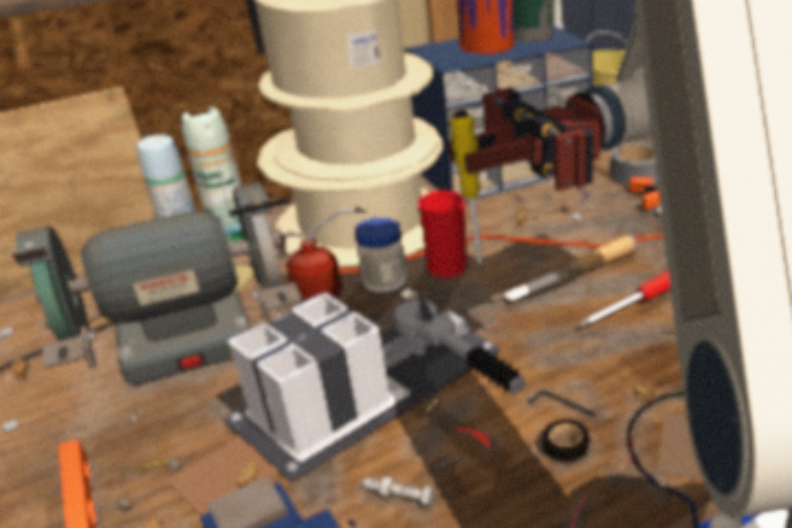

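The driver hangs upright at crop (465,155) with its tip at (480,262). I'll work out its lean from the scene camera.

```bash
python3 - <<'E'
from h import *
d=shot("scene")
for u,v in ((60+462/2.2,60+112/2.2),(60+470/2.2,60+195/2.2),(60+480/2.2,60+264/2.2)):
    s=ray(d,u,v);w=d["Rm"]@np.array([s[0],s[1],1]);t=(70-d["C"][1])/w[1];print((d["C"]+w*t).round(1))
E
```

```text
[543.9  70.  359.6]
[538.4  70.  260.2]
[524.9  70.  172.6]
```

Call:
jog_arm:
  commands:
    - [-1,[0,0.03,0],[0,0,-0.11]]
    - [-1,[0,0,0.41],[0,0,0]]
    - [-1,[0,0,0.41],[0,0,0]]
    - [-1,[0,0,0.41],[0,0,0]]
    - [-1,[0,0,0.41],[0,0,0]]
    - [-1,[0,0,0.4],[0,0,0]]
    - [-1,[0,0,0.4],[0,0,0]]
    - [-1,[0,0,0],[0,0,0]]
    - [-1,[0,0,0],[0,0,0]]

```text
t: 77.55
ee_pos: [543.7, 355.5, 316.3]
orientation: [-1.17, -1.276, -1.275]
ft_force: [0.5, 0.4, -0.7]
width: 29.6
grasp_force: 28.0
```

```bash
python3 - <<'E'
from go import *
go([546.5,355,312],Rg=RH)
d=shot("top","t_mid.png");P=cloud(d)
hsv=cv2.cvtColor(d["image"],cv2.COLOR_BGR2HSV)
m=(cv2.inRange(hsv,(22,120,80),(34,255,255))>0)&(P[...,2]>200)
if m.sum(): print(m.sum(),P[m].min(0),P[m].max(0),P[m].mean(0))
d=shot("scene","sc2.png");P=cloud(d);hsv=cv2.cvtColor(d["image"],cv2.COLOR_BGR2HSV)
m=(cv2.inRange(hsv,(22,120,80),(34,255,255))>0)&(P[...,2]>200)&(P[...,1]>200)&(P[...,1]<400)
v,u=np.nonzero(m);print(m.sum(),u.min(),u.max(),v.min(),v.max(),P[m].mean(0))
for vv in (v.min()+3,v.max()-3):
    print(vv,u[v==vv].mean(),P[vv,u[v==vv]].mean(0))
E
```

```text
pos [543.7 355.5 316.3] q [ 0.01  0.64  1.91  1.58  1.56 -1.07] turn [0.004 0.004 0.113] | 5.1
shift now [-0.045  0.024 -0.005] shift after turn [-0.043  0.028 -0.005]
184 [ 3.23954238e+02 -1.48272622e-01  3.08734370e+02] [ 579.13250489  327.85048245 1022.22572156] [537.86570944 304.3343931  356.195037  ]
369 163 182 136 177 [535.73439775 318.20646587 321.31525497]
139 170.0 [536.77962991 315.56000821 356.6026102 ]
174 177.5 [533.63789458 318.14074587 273.24966272]
```

Call:
jog_arm:
  commands:
    - [-1,[0,0.05,0.02],[0,0,0.03]]
    - [-1,[0,0,0],[0,0,0]]
    - [-1,[-0.3,0,0],[0,0,0]]
    - [-1,[-0.3,0,0],[0,0,0]]
    - [-1,[-0.3,0,0],[0,0,0]]
    - [-1,[0,0,0],[0,0,0]]

```text
t: 78.25
ee_pos: [555.0, 355.0, 222.2]
orientation: [-1.189, -1.251, -1.255]
ft_force: [0.2, 0.0, -0.6]
width: 29.2
grasp_force: 27.9
```

Call:
jog_arm:
  commands:
    - [-1,[-0.2,0,0],[0,0,0]]
    - [-1,[-0.15,0,0],[0,0,0]]
    - [-1,[0,0,0],[0,0,0]]

```text
t: 78.55
ee_pos: [557.5, 355.5, 189.9]
orientation: [-1.186, -1.253, -1.258]
ft_force: [-0.6, 0.0, -1.4]
width: 29.2
grasp_force: 27.9
```

```bash
python3 - <<'E'
from go import *
go([546.5,355,178],Rg=RH)
d=shot("scene","sc3.png");a=d["image"];cv2.imwrite("pics/sc3c.png",cv2.resize(a[110:300,100:320],None,fx=3,fy=3,interpolation=cv2.INTER_CUBIC))
E
```

```text
pos [557.5 355.5 189.9] q [ 0.01  0.89  1.85  1.58  1.56 -1.23] turn [0.008 0.003 0.078] | 3.5
shift now [-0.112 -0.117 -0.006] shift after turn [-0.119 -0.11  -0.005]
```

View pics/sc3c.png

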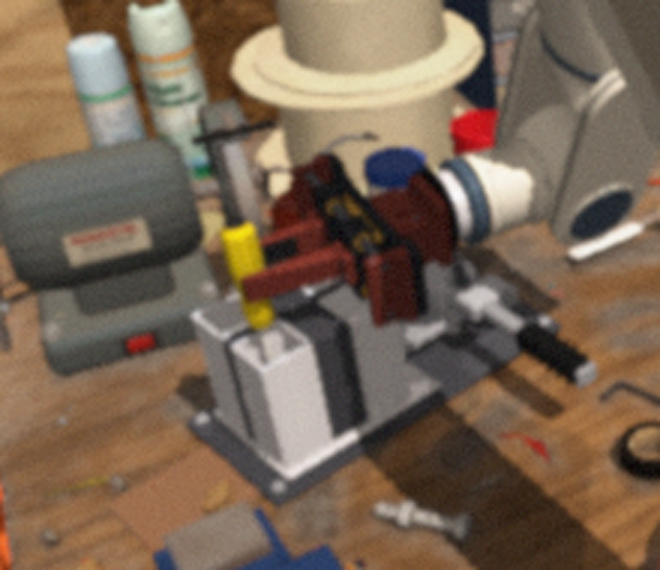

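The driver is in the -x/+y cell (crop (262,335)). I'll centre it, lower the rest and release.

Call:
jog_arm:
  commands:
    - [-1,[-0.05,-0.09,0],[0,0,0]]
    - [-1,[-0.05,0,0],[0,0,0]]
    - [-1,[0,0,0],[0,0,0]]
    - [0.0,[0,0,0],[0,0,0]]
    - [0.0,[0,0,0],[0,0,0]]
    - [0.0,[0,0,0],[0,0,0]]
    - [0.0,[0,0,-0.3],[0,0,0]]
    - [0.0,[0,0,-0.4],[0,0,0]]
    - [0.0,[0,0,-0.4],[0,0,0]]
    - [0.0,[0,0,0],[0,0,0]]

```text
t: 79.6
ee_pos: [550.2, 242.2, 180.6]
orientation: [-1.188, -1.253, -1.263]
ft_force: [-0.4, 0.3, 0.4]
width: 43.9
grasp_force: 0.0
```

```bash
python3 - <<'E'
from go import *
go([540,110,300],Rg=RH)
d=shot("scene","sc4.png");P=cloud(d);hsv=cv2.cvtColor(d["image"],cv2.COLOR_BGR2HSV)
m=(cv2.inRange(hsv,(22,120,80),(34,255,255))>0)&(P[...,2]>90)&(P[...,1]>200)&(P[...,1]<400)
v,u=np.nonzero(m);print(m.sum(),P[m].min(0).round(),P[m].max(0).round())
for vv in (v.min()+3,v.max()-3): print(vv,u[v==vv].mean(),P[vv,u[v==vv]].mean(0))
E
python3 tools.py top
```

```text
pos [550.2 242.2 180.6] q [-0.2   0.91  1.85  1.4   1.64 -1.25] turn [0.013 0.003 0.082] | 3.7
shift now [ 1.194 -0.012 -1.326] shift after turn [ 1.194 -0.102 -1.322]
315 [533. 277. 101.] [683. 331. 198.]
202 183.0 [542.58624812 319.14235173 192.15851122]
227 189.0 [538.41947465 320.44770066 119.54468925]
top
```

Call:
jog_arm:
  commands:
    - [0.6,[0.4,0,-0.3],[0,0,0]]
    - [0.6,[0.4,0,-0.4],[0,0,0]]
    - [0.6,[0.3,0,-0.4],[0,0,0]]
    - [0.6,[0,0,-0.2],[0,-0.19,0.04]]
    - [0.6,[0,0,0],[0,-0.19,0.04]]
    - [0.6,[0,0,0],[0,-0.19,0]]
    - [0.6,[0,0,0],[0,-0.19,0]]
    - [0.6,[0,0,0],[0,-0.19,0]]
    - [0.6,[0,0,0],[0,-0.19,0]]
    - [0.6,[0,0,0],[0,-0.19,0]]

```text
t: 80.7
ee_pos: [541.1, 122.0, 286.9]
orientation: [-1.942, -1.918, -0.526]
ft_force: [-0.8, -0.6, -0.7]
width: 70.4
grasp_force: 0.0
```

Call:
jog_arm:
  commands:
    - [0.6,[0,0,0],[0,-0.19,0]]
    - [0.6,[0,0,0],[0,-0.19,0]]
    - [0.6,[0,0,0],[0,-0.19,0]]
    - [0.6,[0,0,0],[0,-0.1,0]]
    - [0.6,[0,0,0],[0,0,0]]

```text
t: 81.2
ee_pos: [540.2, 124.8, 285.9]
orientation: [-2.23, -2.212, -0.005]
ft_force: [-0.2, -0.6, 0.3]
width: 70.3
grasp_force: 0.0
```

```bash
python3 -c "
from go import *
go([546,-249,170],-77)"; python3 tools.py top
```

```text
pos [540.2 124.8 285.9] q [0.2  0.22 1.69 0.   1.22 0.21] turn [-0.005 -0.004  3.701] | 166.5
shift now [-3.741  0.085  1.148] shift after turn [3.655 0.785 1.159]
top
long2 281 c [ 547.8 -258.8] z 31.3 len 98 wid 27 axis -86.9 px [414. 187.]
chisel 206 c [ 661.8 -227.4] z 33.1 len 116 wid 16 axis -86.2 px [403. 146.]
```

Call:
jog_arm:
  commands:
    - [0.6,[-0.468,0.01,0],[0,0,0]]
    - [0.6,[-0.468,0.01,0.1],[0,0,0]]
    - [0.6,[-0.468,0.01,0.15],[0,0,0]]
    - [0.6,[-0.468,0.01,0.15],[0,0,0]]
    - [0.6,[-0.468,0.01,0.15],[0,0,0]]
    - [0.6,[-0.468,0.01,0.15],[0,0,0]]
    - [0.6,[-0.468,0.01,0.15],[0,0,0]]
    - [0.6,[-0.468,0.01,0.15],[0,0,0]]
    - [0.6,[0,0,0],[0,0,0.19]]
    - [0.6,[0,0,0],[0,0,0.19]]

```text
t: 82.25
ee_pos: [542.2, -255.0, 183.1]
orientation: [-2.546, -1.833, -0.007]
ft_force: [0.5, 0.6, 0.4]
width: 69.9
grasp_force: 0.0
```

Call:
jog_arm:
  commands:
    - [0.6,[0,0,0],[0,0,0.19]]
    - [0.6,[0,0,0],[0,0,0.19]]
    - [0.6,[0,0,0],[0,0,0.19]]
    - [0.6,[0,0,0],[0,0,0.19]]
    - [0.6,[0,0,0],[0,0,0.19]]
    - [0.6,[0,0,0],[0,0,0.19]]
    - [0.6,[0,0,0],[0,0,0.19]]
    - [0.6,[0,0,0],[0,0,0.19]]
    - [0.6,[0,0,0],[0,0,0.19]]
    - [0.6,[0,0,0],[0,0,0.19]]

```text
t: 83.25
ee_pos: [542.9, -253.4, 184.1]
orientation: [-3.113, 0.378, -0.002]
ft_force: [-0.8, 0.1, -0.1]
width: 70.1
grasp_force: 0.0
```

Call:
jog_arm:
  commands:
    - [0.6,[0,0,0],[0,0,0.19]]
    - [0.6,[0,0,0],[0,0,0.19]]
    - [0.6,[0,0,0],[0,0,0.19]]
    - [0.6,[0,0,0],[0,0,0.19]]
    - [0.6,[0,0,0],[0,0,0.19]]
    - [0.6,[0,0,0],[0,0,0.19]]
    - [0.6,[0,0,0],[0,0,0.19]]
    - [0.6,[0,0,0],[0,0,0]]

```text
t: 84.05
ee_pos: [543.0, -253.5, 184.2]
orientation: [-2.514, 1.875, 0.002]
ft_force: [-0.1, -0.2, -0.3]
width: 70.3
grasp_force: 0.0
```

```bash
python3 -c "
from go import *
go([546.5,-249,-26],-77)"; python3 tools.py top wrist
```

```text
pos [ 543.  -253.5  184.2] q [-0.46  0.4   1.7   0.01  1.05  2.39] turn [-0.004  0.006  0.079] | 3.6
shift now [-0.024 -0.039  2.102] shift after turn [-0.036 -0.044  2.102]
top
long2 128 c [ 539.2 -259. ] z 29.9 len 98 wid 16 axis -82.0 px [415. 190.]
chisel 113 c [ 664.4 -264.6] z 33.4 len 40 wid 23 axis 87.7 px [414. 146.]
wrist
long2 2087 c [ 546.6 -260.4] z 30.1 len 100 wid 30 axis -85.6 px [315. 167.]
chisel 1353 c [ 662.2 -237.2] z 31.5 len 96 wid 27 axis -86.9 px [210. 148.]
```

Call:
jog_arm:
  commands:
    - [0.6,[-0.023,-0.035,0],[0,0,0.06]]
    - [0.6,[0,0,0.4],[0,0,0]]
    - [0.6,[0,0,0.4],[0,0,0]]
    - [0.6,[0,0,0.4],[0,0,0]]
    - [0.6,[0,0,0.4],[0,0,0]]
    - [0.6,[0,0,0.3],[0,0,0]]
    - [0.6,[0,0,0.12],[0,0,0]]
    - [0.6,[0,0,0.08],[0,0,0]]
    - [0.6,[0,0,0],[0,0,0]]
    - [0.6,[0,0,0],[0,0,0]]

```text
t: 85.15
ee_pos: [548.0, -250.0, -24.0]
orientation: [-2.473, 1.931, -0.003]
ft_force: [1.3, -0.6, 0.0]
width: 70.1
grasp_force: 0.0
```

Call:
jog_arm:
  commands:
    - [-1,[0,0,0],[0,0,0]]
    - [-1,[0,0,0],[0,0,0]]
    - [-1,[0,0,0],[0,0,0]]
    - [-1,[0,0,0],[0,0,0]]
    - [-1,[0,0,0],[0,0,0]]
    - [-1,[0,0,0],[0,0,0]]
    - [-1,[0,0,0],[0,0,0]]
    - [-1,[0,0,0],[0,0,0]]

```text
t: 85.95
ee_pos: [547.0, -249.5, -25.2]
orientation: [-2.473, 1.932, 0.0]
ft_force: [0.4, 0.4, 4.0]
width: 33.3
grasp_force: 27.3
```

Call:
jog_arm:
  commands:
    - [-1,[0,0,-0.2],[0,0,0]]
    - [-1,[0,0,-0.4],[0,0,0]]
    - [-1,[0,0,-0.5],[0,0,0]]
    - [-1,[0,0,-0.5],[0,0,0]]
    - [-1,[0,0,-0.5],[0,0,0]]
    - [-1,[0,0,-0.5],[0,0,0]]
    - [-1,[0,0,-0.5],[0,0,0]]
    - [-1,[0,0,-0.3],[0,0,0]]
    - [-1,[0,0,0],[0,0,-0.19]]
    - [-1,[0,0,0],[0,0,-0.19]]

```text
t: 86.95
ee_pos: [546.7, -250.6, 316.0]
orientation: [-2.737, 1.534, -0.004]
ft_force: [-0.4, 0.3, -0.0]
width: 33.0
grasp_force: 27.4
```

Call:
jog_arm:
  commands:
    - [-1,[0,0,0],[0,0,-0.19]]
    - [-1,[0,0,0],[0,0,-0.19]]
    - [-1,[0,0,0],[0,0,-0.19]]
    - [-1,[0,0,0],[0,0,-0.19]]
    - [-1,[0,0,0],[0,0,-0.19]]
    - [-1,[0,0,0],[0,0,-0.19]]
    - [-1,[0,0,0],[0,0,-0.19]]
    - [-1,[0,0,0],[0,0,-0.19]]
    - [-1,[0,0,0],[0,0,-0.19]]
    - [-1,[0,0,0],[0,0,-0.19]]

```text
t: 87.95
ee_pos: [546.1, -250.3, 314.1]
orientation: [-3.052, -0.732, -0.003]
ft_force: [-0.8, 1.1, -0.1]
width: 33.5
grasp_force: 27.4
```

Call:
jog_arm:
  commands:
    - [-1,[0,0,0],[0,0,-0.19]]
    - [-1,[0,0,0],[0,0,-0.19]]
    - [-1,[0,0,0],[0,0,-0.19]]
    - [-1,[0,0,0],[0,0,-0.19]]
    - [-1,[0,0,0],[0,0,-0.19]]
    - [-1,[0,0,0],[0,0,-0.19]]
    - [-1,[0,0,0],[0,0,-0.19]]
    - [-1,[0,0,0],[0,0,-0.08]]
    - [-1,[0,0,0],[0,0,0]]

```text
t: 88.85
ee_pos: [546.1, -250.3, 314.2]
orientation: [-2.219, -2.222, -0.005]
ft_force: [-0.3, -0.7, -0.7]
width: 33.3
grasp_force: 27.4
```

```bash
python3 -c "
from go import *
go([600,110,325],90);d=shot('wrist','g_red.png')
hsv=cv2.cvtColor(d['image'],cv2.COLOR_BGR2HSV);m=((hsv[...,0]>170)|(hsv[...,0]<5))&(hsv[...,1]>150)&(hsv[...,2]>110)
m[:, :250]=0;m[:,390:]=0
n,l,s,c=cv2.connectedComponentsWithStats(m.astype(np.uint8));i=1+np.argmax(s[1:,4])
v,u=np.nonzero(l==i);print(s[i]);P=cloud(d);o=get_obs();Q=(P-o['ee_pos'])@R.from_rotvec(o['orientation']).as_matrix()
q=Q[l==i];print(cv2.fitLine(q[:,:2].astype(np.float32),cv2.DIST_HUBER,0,.01,.01).ravel(),q.mean(0),q[:,0].max(),q[:,0].min());print(o['width'],o['grasp_force'])
"
```

```text
pos [ 546.1 -250.3  314.2] q [-0.45  0.27  1.56  0.    1.31 -0.45] turn [ 0.002 -0.004  0.002] | 0.2
shift now [ 3.603  0.545 -0.096] shift after turn [ 3.603  0.539 -0.108]
[ 287  131   78  151 8403]
[ 0.9887159   0.14980273 26.185505    1.8111951 ] [ 26.43266603   2.0893045  -53.22020637] 66.03055597626809 -15.944717990239484
33.241685316001615 27.35636953264475
```

Call:
jog_arm:
  commands:
    - [-1,[0.45,0.068,-0.02],[0,0,0]]
    - [-1,[0.45,0.068,-0.02],[0,0,0]]
    - [-1,[0.45,0.068,-0.02],[0,0,0]]
    - [-1,[0.45,0.068,-0.02],[0,0,0]]
    - [-1,[0.45,0.068,-0.02],[0,0,0]]
    - [-1,[0.45,0.068,-0.02],[0,0,0]]
    - [-1,[0.45,0.068,0],[0,0,0]]
    - [-1,[0.45,0.068,0],[0,0,0]]
    - [-1,[0,0,0],[0,0.19,0]]
    - [-1,[0,0,0],[0,0.19,0]]

```text
t: 89.9
ee_pos: [600.4, 115.3, 328.6]
orientation: [-2.048, -2.067, -0.321]
ft_force: [-0.4, -1.2, -1.7]
width: 33.1
grasp_force: 27.4
```

Call:
jog_arm:
  commands:
    - [-1,[0,0,0],[0,0.19,0]]
    - [-1,[0,0,0],[0,0.19,0]]
    - [-1,[0,0,0],[0,0.19,0]]
    - [-1,[0,0,0],[0,0.19,0]]
    - [-1,[0,0,0],[0,0.19,0]]
    - [-1,[0,0,0],[0,0.19,0]]
    - [-1,[0,0,0],[0,0.19,0]]
    - [-1,[0,0,0],[0,0.19,0]]
    - [-1,[0,0,0],[0,0.1,0]]
    - [-1,[0,0,0],[0,0,-0.19]]

```text
t: 90.9
ee_pos: [599.9, 109.3, 324.3]
orientation: [-1.133, -1.31, -1.318]
ft_force: [0.6, -0.3, -0.4]
width: 33.3
grasp_force: 27.4
```

```bash
cat > pl.py <<'E'
from go import *
import sys
def place(x,y,z,lean):
    # target TCP; lean = held rotation about tool z in degrees
    Rg=RH*R.from_euler("z",lean,degrees=True);go([x,y,z],Rg=Rg)
if __name__=="__main__": place(*map(float,sys.argv[1:5]))
E
python3 pl.py 608 368 325 -8.6
```

```text
pos [599.9 109.3 324.3] q [-0.38  0.73  1.68  1.28  1.83 -1.01] turn [ 0.001 -0.008 -0.008] | 0.5
shift now [-0.022  0.079  2.587] shift after turn [-0.006  0.082  2.587]
```

Call:
jog_arm:
  commands:
    - [-1,[0,0.013,0.43],[0,0,0]]
    - [-1,[0,0.013,0.43],[0,0,0]]
    - [-1,[0,0.013,0.43],[0,0,0]]
    - [-1,[0,0.013,0.43],[0,0,0]]
    - [-1,[0,0.013,0.43],[0,0,0]]
    - [-1,[0,0.013,0.43],[0,0,0]]
    - [-1,[0,0,0],[0,0,0]]
    - [-1,[0,0,0],[0,0,0]]

```text
t: 91.7
ee_pos: [607.0, 368.6, 329.4]
orientation: [-1.13, -1.318, -1.317]
ft_force: [0.7, 0.8, -1.7]
width: 33.1
grasp_force: 27.4
```

```bash
python3 pl.py 608 368 325 -8.6; cat > held.py <<'E'
from h import *
import sys
B={"mid":((22,120,80),(34,255,255)),"long":((0,150,60),(5,255,255)),"long2":((170,130,60),(180,255,255)),"chisel":((8,60,110),(22,200,255))}
t=sys.argv[1];z0=float(sys.argv[2])
for n in ("scene","top"):
    d=shot(n,f"held_{t}_{n}.png");P=cloud(d);hsv=cv2.cvtColor(d["image"],cv2.COLOR_BGR2HSV)
    m=(cv2.inRange(hsv,*B[t])>0)
    if t=="long": m|=cv2.inRange(hsv,*B["long2"])>0
    m&=(P[...,2]>z0)&(P[...,2]<480)&(P[...,1]>200)&(P[...,1]<420)&(P[...,0]>480)&(P[...,0]<680)
    k,l,s,c=cv2.connectedComponentsWithStats(m.astype(np.uint8))
    if k<2: print(n,"none");continue
    i=1+np.argmax(s[1:,4]);q=P[l==i];lo,hi=np.percentile(q[:,2],[8,92])
    print(n,len(q),"low",np.median(q[q[:,2]<lo+8],0).round(1),"high",np.median(q[q[:,2]>hi-8],0).round(1))
E
python3 held.py long 200
```

```text
pos [607.  368.6 329.4] q [ 0.03  0.68  1.76  1.59  1.56 -1.02] turn [-0.004 -0.003 -0.001] | 0.2
shift now [-0.045  0.004 -0.007] shift after turn [-0.045  0.004 -0.006]
scene 1002 low [582.7 321.8 314.4] high [595.5 330.  376.3]
top 337 low [598.7 318.1 335.7] high [601.8 320.4 387.7]
```

Call:
jog_arm:
  commands:
    - [-1,[0,0,0.05],[0,0,0]]
    - [-1,[0,0,0],[0,0,0]]
    - [-1,[-0.297,-0.045,0],[0,0,0]]
    - [-1,[-0.297,-0.045,0],[0,0,0]]
    - [-1,[-0.297,-0.045,0],[0,0,0]]
    - [-1,[0,0,0],[0,0,0]]

```text
t: 92.4
ee_pos: [607.1, 372.1, 235.7]
orientation: [-1.136, -1.314, -1.316]
ft_force: [0.4, -0.0, -0.9]
width: 33.2
grasp_force: 27.4
```

Call:
jog_arm:
  commands:
    - [-1,[-0.25,-0.038,0],[0,0,0]]
    - [-1,[-0.2,-0.03,0],[0,0,0]]
    - [-1,[0,0,0],[0,0,0]]

```text
t: 92.7
ee_pos: [607.8, 372.5, 193.1]
orientation: [-1.133, -1.316, -1.319]
ft_force: [0.7, 1.0, -0.9]
width: 33.3
grasp_force: 27.4
```

```bash
python3 pl.py 607 373 181 -8.6;python3 held.py long 120; python3 -c "
import cv2
a=cv2.imread('pics/held_long_scene.png');cv2.imwrite('pics/hl.png',cv2.resize(a[110:300,100:320],None,fx=3,fy=3))"
```

```text
pos [607.8 372.5 193.1] q [ 0.04  0.92  1.73  1.6   1.56 -1.22] turn [-0.    -0.003 -0.002] | 0.2
shift now [-0.119 -0.026  0.005] shift after turn [-0.119 -0.026  0.005]
scene 730 low [584.4 329.7 178.8] high [596.7 336.  243.6]
top none
```

View pics/hl.png

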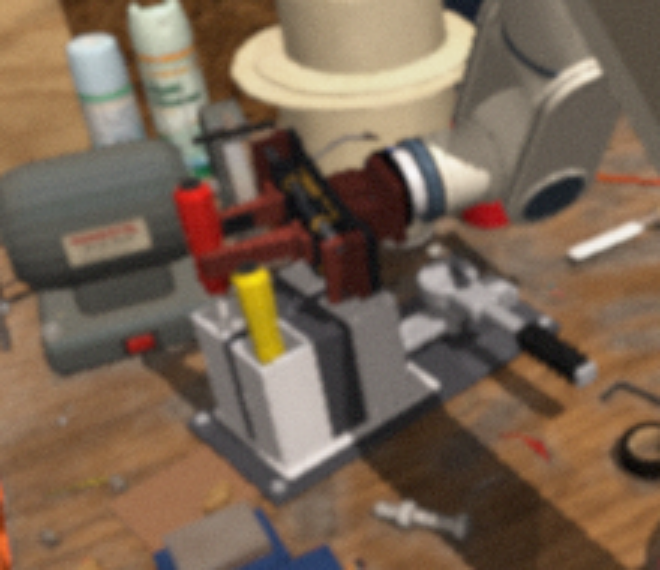

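Red is over its cell with its blade inside (crop (220,310)), and yellow stands in its own cell. Lower and release.

Call:
jog_arm:
  commands:
    - [-1,[-0.06,-0.009,0],[0,0,0]]
    - [-1,[-0.05,-0.008,0],[0,0,0]]
    - [-1,[0,0,0],[0,0,0]]
    - [-0.05,[0,0,0],[0,0,0]]
    - [-0.05,[0,0,0],[0,0,0]]
    - [-0.05,[0,0,0],[0,0,0]]
    - [-0.05,[0,0,-0.3],[0,0,0]]
    - [-0.05,[0,0,-0.4],[0,0,0]]
    - [-0.05,[0,0,-0.4],[0,0,0]]
    - [-0.05,[0,0,0],[0,0,0]]

```text
t: 93.8
ee_pos: [609.6, 259.0, 182.9]
orientation: [-1.134, -1.317, -1.325]
ft_force: [0.8, 0.3, -0.2]
width: 41.8
grasp_force: 0.0
```

```bash
python3 held.py long 100; python3 held.py mid 100; python3 pl.py 600 110 300 -8.6
```

```text
scene 259 low [595.6 329.6 135.8] high [592.2 307.7 211.1]
top 155 low [597.4 314.6 143.6] high [600.8 297.3 217.7]
scene 311 low [538.3 319.2 119.6] high [540.6 319.7 191. ]
top 167 low [544.  309.2 121.5] high [547.3 308.7 196.8]
pos [607.7 263.8 182.7] q [-0.14  0.94  1.72  1.44  1.64 -1.24] turn [-0.002 -0.004  0.001] | 0.2
shift now [ 1.176  0.098 -1.534] shift after turn [ 1.172  0.099 -1.538]
```

Call:
jog_arm:
  commands:
    - [0.6,[0.4,0,-0.3],[0,0,0]]
    - [0.6,[0.4,0,-0.4],[0,0,0]]
    - [0.6,[0.3,0,-0.4],[0,0,0]]
    - [0.6,[0,0,-0.2],[0,0,0.19]]
    - [0.6,[0,0,0],[0,-0.19,0]]
    - [0.6,[0,0,0],[0,-0.19,0]]
    - [0.6,[0,0,0],[0,-0.19,0]]
    - [0.6,[0,0,0],[0,-0.19,0]]
    - [0.6,[0,0,0],[0,-0.19,0]]
    - [0.6,[0,0,0],[0,-0.19,0]]

```text
t: 95.0
ee_pos: [592.2, 138.3, 287.5]
orientation: [-1.831, -1.837, -0.645]
ft_force: [-0.3, 0.7, -0.9]
width: 70.2
grasp_force: 0.0
```

Call:
jog_arm:
  commands:
    - [0.6,[0,0,0],[0,-0.19,0]]
    - [0.6,[0,0,0],[0,-0.19,0]]
    - [0.6,[0,0,0],[0,-0.19,0]]
    - [0.6,[0,0,0],[0,-0.19,0]]
    - [0.6,[0,0,0],[0,-0.1,0]]
    - [0.6,[0,0,0],[0,0,0]]

```text
t: 95.6
ee_pos: [591.3, 141.5, 286.6]
orientation: [-2.213, -2.23, -0.005]
ft_force: [0.2, 0.4, -0.5]
width: 70.4
grasp_force: 0.0
```

```bash
python3 tools.py top; python3 hd.py; python3 -c "
from go import *
go([660,-225,200],-72)"
```

```text
top
chisel 188 c [ 661.7 -228. ] z 32.7 len 112 wid 15 axis -86.6 px [403. 146.]
grip 188 [469.1  90.2  77.1] ((80.22517395019531, 17.624019622802734), 13.7864408493042) head 11.3 handle 0.019
lever ((608.7700805664062, 113.39137268066406), (7.8201446533203125, 29.311960220336914), 77.74915313720703)
handle by lever 0.024
pos [591.3 139.  286. ] q [0.21 0.31 1.58 0.   1.25 0.2 ] turn [-9.000e-03 -3.000e-03  3.605e+00] | 162.2
shift now [-3.647  0.671  0.843] shift after turn [3.674 0.472 0.86 ]
```

Red leans about 16° in its tube but stands in it. Next is the chisel.

Call:
jog_arm:
  commands:
    - [0.6,[-0.447,0.084,0],[0,0,0]]
    - [0.6,[-0.447,0.084,0.08],[0,0,0]]
    - [0.6,[-0.447,0.084,0.1],[0,0,0]]
    - [0.6,[-0.447,0.084,0.1],[0,0,0]]
    - [0.6,[-0.447,0.084,0.1],[0,0,0]]
    - [0.6,[-0.447,0.084,0.1],[0,0,0]]
    - [0.6,[-0.447,0.084,0.1],[0,0,0]]
    - [0.6,[-0.447,0.084,0.1],[0,0,0]]
    - [0.6,[0,0,0],[0,0,0.19]]
    - [0.6,[0,0,0],[0,0,0.19]]

```text
t: 96.7
ee_pos: [658.6, -222.8, 216.0]
orientation: [-2.532, -1.853, -0.006]
ft_force: [0.5, -0.3, 0.6]
width: 70.4
grasp_force: 0.0
```

Call:
jog_arm:
  commands:
    - [0.6,[0,0,0],[0,0,0.19]]
    - [0.6,[0,0,0],[0,0,0.19]]
    - [0.6,[0,0,0],[0,0,0.19]]
    - [0.6,[0,0,0],[0,0,0.19]]
    - [0.6,[0,0,0],[0,0,0.19]]
    - [0.6,[0,0,0],[0,0,0.19]]
    - [0.6,[0,0,0],[0,0,0.19]]
    - [0.6,[0,0,0],[0,0,0.19]]
    - [0.6,[0,0,0],[0,0,0.19]]
    - [0.6,[0,0,0],[0,0,0.19]]

```text
t: 97.7
ee_pos: [659.0, -221.0, 217.0]
orientation: [-3.116, 0.355, -0.002]
ft_force: [0.2, 0.1, 0.5]
width: 70.2
grasp_force: 0.0
```

Call:
jog_arm:
  commands:
    - [0.6,[0,0,0],[0,0,0.19]]
    - [0.6,[0,0,0],[0,0,0.19]]
    - [0.6,[0,0,0],[0,0,0.19]]
    - [0.6,[0,0,0],[0,0,0.19]]
    - [0.6,[0,0,0],[0,0,0.19]]
    - [0.6,[0,0,0],[0,0,0.19]]
    - [0.6,[0,0,0],[0,0,0.1]]
    - [0.6,[0,0,0],[0,0,0]]

```text
t: 98.5
ee_pos: [659.0, -220.9, 217.1]
orientation: [-2.593, 1.765, 0.002]
ft_force: [-0.5, -0.2, 0.2]
width: 70.1
grasp_force: 0.0
```

```bash
python3 tools.py top wrist; python3 -c "
from go import *
go([661,-218,-26],-71)"
```

```text
top
chisel 83 c [ 661.1 -200.5] z 31.5 len 56 wid 13 axis -89.7 px [393. 147.]
wrist
chisel 1875 c [ 661.6 -222.9] z 31.1 len 125 wid 27 axis -86.9 px [317. 162.]
pos [ 659.3 -220.7  217.2] q [-0.34  0.5   1.44  0.    1.2   2.42] turn [-0.004  0.004  0.061] | 2.7
shift now [-0.011 -0.018  2.432] shift after turn [-0.02  -0.025  2.432]
```

Call:
jog_arm:
  commands:
    - [0.6,[-0.02,-0.025,0],[0,0,0.07]]
    - [0.6,[0,0,0.4],[0,0,0]]
    - [0.6,[0,0,0.4],[0,0,0]]
    - [0.6,[0,0,0.4],[0,0,0]]
    - [0.6,[0,0,0.4],[0,0,0]]
    - [0.6,[0,0,0.4],[0,0,0]]
    - [0.6,[0,0,0.25],[0,0,0]]
    - [0.6,[0,0,0.1],[0,0,0]]
    - [0.6,[0,0,0.07],[0,0,0]]
    - [0.6,[0,0,0],[0,0,0]]

```text
t: 99.6
ee_pos: [662.2, -216.8, -24.3]
orientation: [-2.547, 1.833, -0.0]
ft_force: [1.4, 0.4, 0.0]
width: 70.4
grasp_force: 0.0
```

Call:
jog_arm:
  commands:
    - [-1,[0,0,0],[0,0,0]]
    - [-1,[0,0,0],[0,0,0]]
    - [-1,[0,0,0],[0,0,0]]
    - [-1,[0,0,0],[0,0,0]]
    - [-1,[0,0,0],[0,0,0]]
    - [-1,[0,0,0],[0,0,0]]
    - [-1,[0,0,0],[0,0,0]]
    - [-1,[0,0,0],[0,0,0]]

```text
t: 100.4
ee_pos: [662.5, -216.7, -23.8]
orientation: [-2.547, 1.833, -0.001]
ft_force: [-0.1, 0.3, 6.2]
width: 35.3
grasp_force: 26.2
```

Call:
jog_arm:
  commands:
    - [-1,[0,0,-0.2],[0,0,0]]
    - [-1,[0,0,-0.4],[0,0,0]]
    - [-1,[0,0,-0.4],[0,0,0]]
    - [-1,[0,0,0],[0,0,0]]

```text
t: 100.8
ee_pos: [665.7, -218.2, 82.6]
orientation: [-2.545, 1.831, -0.015]
ft_force: [0.9, 0.1, -1.0]
width: 31.0
grasp_force: 30.0
```

```bash
cat > ax.py <<'E'
from go import *
d=shot('wrist','g_ch.png');hsv=cv2.cvtColor(d['image'],cv2.COLOR_BGR2HSV);o=get_obs()
P=cloud(d);Q=(P-o['ee_pos'])@R.from_rotvec(o['orientation']).as_matrix()
m=(cv2.inRange(hsv,(8,60,90),(24,220,255))>0)&(Q[...,2]<-38)&(Q[...,2]>-75)&(abs(Q[...,1])<45)&(Q[...,0]>-40)&(Q[...,0]<110)
n,l,s,c=cv2.connectedComponentsWithStats(m.astype(np.uint8));i=1+np.argmax(s[1:,4]);q=Q[l==i]
f=cv2.fitLine(q[:,:2].astype(np.float32),cv2.DIST_HUBER,0,.01,.01).ravel();print(len(q),"axis deg",np.degrees(np.arctan2(f[1],f[0])).round(1),"y at x=0",(f[3]-f[2]*f[1]/f[0]).round(1),"x",q[:,0].min().round(),q[:,0].max().round(),"ztop",np.percentile(q[:,2],10).round(1),"w",o['width'],o['grasp_force'],"ee",o['ee_pos'].round(1))
E
python3 ax.py
```

```text
11025 axis deg 0.1 y at x=0 -0.4 x -15.0 81.0 ztop -58.1 w 30.367925724246845 29.97352033853531 ee [ 663.9 -217.6   79.6]
```

The chisel straightened itself in the grip (axis 0.1°). I'll carry it over.

Call:
jog_arm:
  commands:
    - [-1,[0,0,-0.5],[0,0,0]]
    - [-1,[0,0,-0.5],[0,0,0]]
    - [-1,[0,0,-0.5],[0,0,0]]
    - [-1,[0,0,-0.5],[0,0,0]]
    - [-1,[0,0,-0.5],[0,0,0]]
    - [-1,[0,0,0],[0,0,-0.19]]
    - [-1,[0,0,0],[0,0,-0.19]]
    - [-1,[0,0,0],[0,0,-0.19]]
    - [-1,[0,0,0],[0,0,-0.19]]
    - [-1,[0,0,0],[0,0,-0.19]]

```text
t: 101.85
ee_pos: [660.2, -217.2, 323.6]
orientation: [-3.042, 0.769, 0.004]
ft_force: [0.9, -0.5, -1.9]
width: 30.5
grasp_force: 30.0
```

Call:
jog_arm:
  commands:
    - [-1,[0,0,0],[0,0,-0.19]]
    - [-1,[0,0,0],[0,0,-0.19]]
    - [-1,[0,0,0],[0,0,-0.19]]
    - [-1,[0,0,0],[0,0,-0.19]]
    - [-1,[0,0,0],[0,0,-0.19]]
    - [-1,[0,0,0],[0,0,-0.19]]
    - [-1,[0,0,0],[0,0,-0.19]]
    - [-1,[0,0,0],[0,0,-0.19]]
    - [-1,[0,0,0],[0,0,-0.19]]
    - [-1,[0,0,0],[0,0,-0.19]]

```text
t: 102.85
ee_pos: [660.2, -217.2, 323.5]
orientation: [-2.755, -1.5, -0.001]
ft_force: [-0.0, 0.5, -2.0]
width: 31.2
grasp_force: 30.0
```

Call:
jog_arm:
  commands:
    - [-1,[0,0,0],[0,0,-0.19]]
    - [-1,[0,0,0],[0,0,-0.19]]
    - [-1,[0,0,0],[0,0,-0.19]]
    - [-1,[0,0,0],[0,0,-0.17]]
    - [-1,[0,0,0],[0,0,0]]

```text
t: 103.35
ee_pos: [660.4, -217.2, 323.7]
orientation: [-2.216, -2.221, -0.003]
ft_force: [-0.5, 0.3, -2.1]
width: 31.1
grasp_force: 30.0
```

```bash
python3 ax.py; python3 -c "
from go import *
go([565,60,340],90)"
```

```text
10871 axis deg -0.7 y at x=0 -0.9 x -18.0 79.0 ztop -54.8 w 30.475324927782186 29.97312158346176 ee [ 660.6 -217.2  324. ]
pos [ 660.6 -217.2  324. ] q [-0.34  0.43  1.32  0.    1.39 -0.34] turn [-0.001 -0.005 -0.002] | 0.2
shift now [ 2.771 -0.96  -0.149] shift after turn [ 2.772 -0.956 -0.16 ]
```

Call:
jog_arm:
  commands:
    - [-1,[0.462,-0.16,-0.03],[0,0,0]]
    - [-1,[0.462,-0.16,-0.03],[0,0,0]]
    - [-1,[0.462,-0.16,-0.03],[0,0,0]]
    - [-1,[0.462,-0.16,-0.03],[0,0,0]]
    - [-1,[0.462,-0.16,-0.03],[0,0,0]]
    - [-1,[0.462,-0.16,-0.03],[0,0,0]]
    - [-1,[0,0,0],[0,0.19,0]]
    - [-1,[0,0,0],[0,0.19,0]]
    - [-1,[0,0,0],[0,0.19,0]]
    - [-1,[0,0,0],[0,0.19,0]]

```text
t: 104.4
ee_pos: [565.2, 60.0, 345.1]
orientation: [-1.878, -1.877, -0.588]
ft_force: [-0.5, 0.5, -3.4]
width: 30.8
grasp_force: 30.0
```

Call:
jog_arm:
  commands:
    - [-1,[0,0,0],[0,0.19,0]]
    - [-1,[0,0,0],[0,0.19,0]]
    - [-1,[0,0,0],[0,0.19,0]]
    - [-1,[0,0,0],[0,0.19,0]]
    - [-1,[0,0,0],[0,0.19,0]]
    - [-1,[0,0,0],[0,0.19,0]]
    - [-1,[0,0,0],[0,0.1,0]]
    - [-1,[0,0,0],[0,0,0]]

```text
t: 105.2
ee_pos: [564.5, 59.4, 340.9]
orientation: [-1.209, -1.199, -1.205]
ft_force: [-0.7, 0.6, -2.1]
width: 30.7
grasp_force: 30.0
```

```bash
python3 pl.py 565 274 342 0; python3 ax.py
```

```text
pos [564.5  59.4 340.9] q [-0.48  0.69  1.71  1.21  1.89 -0.87] turn [-0.001 -0.007 -0.01 ] | 0.6
shift now [-1.000e-03  6.000e-03  2.146e+00] shift after turn [0.011 0.005 2.146]
10896 axis deg 0.4 y at x=0 -1.4 x -17.0 79.0 ztop -55.2 w 30.90866220020613 29.984270632267 ee [564.9  59.4 342.2]
```

Call:
jog_arm:
  commands:
    - [-1,[0,0,0.43],[0,0,0]]
    - [-1,[0,0,0.43],[0,0,0]]
    - [-1,[0,0,0.43],[0,0,0]]
    - [-1,[0,0,0.43],[0,0,0]]
    - [-1,[0,0,0.43],[0,0,0]]
    - [-1,[0,0,0],[0,0,0]]
    - [-1,[0,0,0],[0,0,0]]

```text
t: 105.95
ee_pos: [564.1, 275.7, 346.1]
orientation: [-1.204, -1.213, -1.21]
ft_force: [-0.0, -0.3, -1.6]
width: 30.7
grasp_force: 30.0
```

```bash
python3 pl.py 565 274 342 0; python3 held.py chisel 225; python3 - <<'E'
from h import *
# blade: bright pixels below the handle in scene view, cast on plane y=232
d=shot("scene","sc5.png");P=cloud(d)
m=(P[...,2]>150)&(P[...,2]<225)&(abs(P[...,1]-232)<35)&(abs(P[...,0]-560)<45)
v,u=np.nonzero(m)
for a in range(150,225,15):
    k=m&(P[...,2]>a)&(P[...,2]<a+15)
    if k.sum(): print(a,k.sum(),P[k].mean(0).round(1))
E
```

```text
pos [564.1 275.7 346.1] q [-0.13  0.62  1.85  1.46  1.66 -0.9 ] turn [-0.005 -0.001  0.005] | 0.3
shift now [-0.041  0.008 -0.018] shift after turn [-0.041  0.009 -0.017]
scene 604 low [554.7 241.1 312.1] high [555.1 238.6 421.8]
top 145 low [565.2 234.7 426.7] high [565.2 234.7 426.7]
165 6 [565.9 239.5 175.5]
180 17 [563.5 239.1 187.8]
195 17 [563.3 239.2 202.6]
210 18 [563.1 238.7 216.9]
```

Call:
jog_arm:
  commands:
    - [-1,[0,0,-0.06],[0,0,0]]
    - [-1,[0,0,0],[0,0,0]]
    - [-1,[-0.3,0,0],[0,0,0]]
    - [-1,[-0.3,0,0],[0,0,0]]
    - [-1,[-0.3,0,0],[0,0,0]]
    - [-1,[0,0,0],[0,0,0]]

```text
t: 106.7
ee_pos: [564.4, 268.1, 251.3]
orientation: [-1.209, -1.204, -1.207]
ft_force: [0.8, 0.5, -1.4]
width: 31.0
grasp_force: 30.0
```

Call:
jog_arm:
  commands:
    - [-1,[-0.25,0,0],[0,0,0]]
    - [-1,[-0.2,0,0],[0,0,0]]
    - [-1,[-0.1,0,0],[0,0,0]]
    - [-1,[0,0,0],[0,0,0]]

```text
t: 107.1
ee_pos: [565.3, 268.6, 199.7]
orientation: [-1.206, -1.208, -1.211]
ft_force: [0.9, 0.1, -1.1]
width: 31.1
grasp_force: 30.0
```

```bash
python3 pl.py 565 270 188 0; python3 held.py chisel 150
```

```text
pos [565.3 268.6 199.7] q [-0.14  0.88  1.82  1.44  1.64 -1.14] turn [-0.001 -0.004  0.001] | 0.2
shift now [-0.117 -0.003  0.013] shift after turn [-0.117 -0.003  0.014]
scene 348 low [552.9 234.4 209.6] high [558.2 231.  275. ]
top none
```

Lower the last millimetres, release and retreat.

Call:
jog_arm:
  commands:
    - [-1,[-0.06,0,0],[0,0,0]]
    - [-1,[-0.04,0,0],[0,0,0]]
    - [-1,[0,0,0],[0,0,0]]
    - [0.0,[0,0,0],[0,0,0]]
    - [0.0,[0,0,0],[0,0,0]]
    - [0.0,[0,0,0],[0,0,0]]
    - [0.0,[0,0,-0.3],[0,0,0]]
    - [0.0,[0,0,-0.4],[0,0,0]]
    - [0.0,[0.2,0,-0.4],[0,0,0]]
    - [0.0,[0.4,0,-0.4],[0,0,0]]

```text
t: 108.2
ee_pos: [564.6, 122.0, 243.9]
orientation: [-1.207, -1.206, -1.209]
ft_force: [1.3, 0.3, 0.1]
width: 43.9
grasp_force: 0.0
```

Call:
jog_arm:
  commands:
    - [0.0,[0.4,0,-0.4],[0,0,0]]
    - [0.0,[0,0,-0.4],[0,0,0]]
    - [0.0,[0,0,-0.4],[0,0,0]]
    - [0.0,[0,0,0],[0,0,0]]
    - [0.0,[0,0,0],[0,0,0]]

```text
t: 108.7
ee_pos: [565.3, 7.3, 279.8]
orientation: [-1.206, -1.208, -1.213]
ft_force: [-0.0, -0.2, 0.2]
width: 43.6
grasp_force: 0.0
```

```bash
for t in "chisel 150" "long 130" "mid 120"; do echo $t; python3 held.py $t; done; python3 hd.py; python3 -c "
import cv2
a=cv2.imread('pics/held_mid_scene.png');cv2.imwrite('pics/fin.png',cv2.resize(a[100:300,90:330],None,fx=3,fy=3))"
```

```text
chisel 150
scene 24 low [606.  329.5 159.5] high [603.4 318.7 211.6]
top 2 low [618.5 304.2 216.2] high [618.5 304.2 216.2]
long 130
scene 250 low [597.3 329.8 138.5] high [592.3 307.6 211. ]
top 152 low [596.8 314.8 142.9] high [598.8 297.  217.5]
mid 120
scene 284 low [538.4 319.  126.2] high [540.2 320.3 190.8]
top 167 low [544.6 307.2 127.3] high [546.2 309.4 197. ]
grip 288 [465.8  93.5  77.1] ((83.67086791992188, 24.379150390625), 9.938339233398438) head 9.9 handle 0.044
lever ((609.01123046875, 113.41890716552734), (7.765867710113525, 29.51347541809082), 76.70674896240234)
handle by lever 0.042
```

View pics/fin.png

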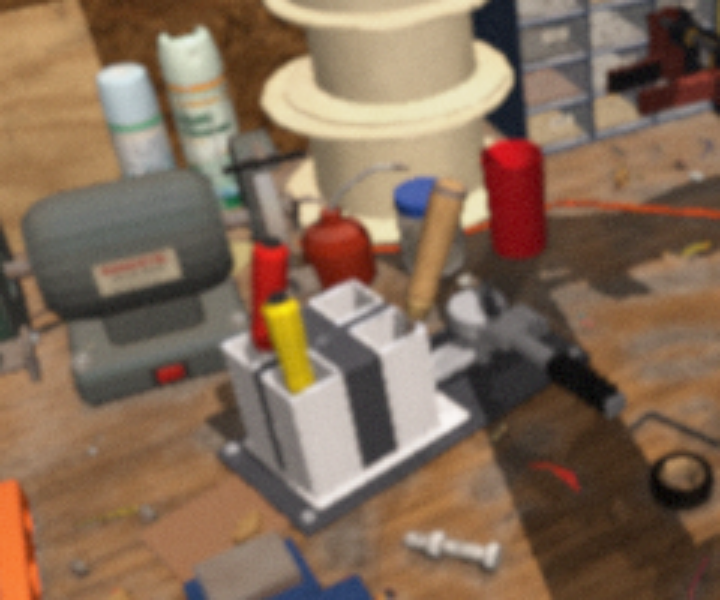

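The picture shows yellow at (290,345), red at (268,290) and the chisel handle at (435,250), leaning right from the nearer cell. I'll check the chisel's axis.

```bash
python3 - <<'E'
from h import *
for n in("scene","top"):
    d=shot(n);P=cloud(d);hsv=cv2.cvtColor(d["image"],cv2.COLOR_BGR2HSV)
    m=(P[...,2]>132)&(P[...,2]<300)&(P[...,1]>110)&(P[...,1]<275)&(P[...,0]>500)&(P[...,0]<660)
    for a in range(130,300,20):
        k=m&(P[...,2]>=a)&(P[...,2]<a+20)
        if k.sum()>3: print(n,a,k.sum(),np.median(P[k],0).round(1))
E
```

```text
scene 130 55 [551.8 203.5 140.7]
scene 150 75 [551.5 197.6 159.2]
scene 170 81 [550.3 188.1 180.2]
scene 190 91 [549.7 181.2 200.3]
scene 210 98 [548.4 173.6 220.4]
scene 230 106 [552.9 164.3 239.1]
top 130 11 [556.4 207.2 141.2]
top 150 31 [555.5 198.1 161.6]
top 170 18 [553.  190.2 180.9]
top 190 29 [552.6 183.2 200.9]
top 210 30 [551.7 175.5 219.5]
top 230 165 [560.6 156.7 245.2]
top 250 22 [561.9 164.8 251.4]
```

```bash
python3 -c "
from workcell import close_job
print(close_job())"
```

```text
the job is handed in; nothing more can be done
None
```

I handed the job in at about 109 s: the lever is on tighten, the CCW free-wheel check is done, and the long and mid screwdrivers and the chisel stand blade down in the pot. The red driver leans about 16° and the chisel about 22°. I believe the nut is tight, but only from the pawl skipping teeth at about 5 N; no hard stop was felt, and the nut is hidden under the ratchet head.

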